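Open the bolted storage bin and prop its lid at 60 degrees under the shelf

ROBOT

A 6-joint arm with a two-finger parallel gripper is mounted at the origin on the work surface. World frame = base frame: x ahead of the robot, y to its left, z up, the work surface at z = 0. Lengths are in m, angles in rad, forces in N, time in s.
With the tool pointing down it reaches from about 0.325 to 0.875 m from the base axis. Payload 4.4 kg.
Tool frame: the origin (TCP) lies midway between the tips of the shut fingers; the grasp point (between the pads) lies 19 mm behind it; z points along the fingers, y is the direction in which the jaws open and shut (so a half turn about z gives the same grasp; the last joint's range is limited). The gripper opens to 85 mm and grips with 20 to 120 N. Pads are 22 mm wide; open, the fingers measure 114 mm over their backs; the gripper's body (76 mm by 85 mm) begins 54 mm behind the grasp point. The pads swing forward as they close: fully open they stand 13 mm farther back than shut.
Start: joints at [-1.462, 0.207, 1.542, -0, 1.393, -0.15], TCP at [0.148, -0.556, 0.199] pointing down, gripper open.
Joint ranges: [-2.73, 2.73], [-0.86, 2.22], [0.23, 2.46], [-1.11, 4.25], [0.08, 2.63], [-2.82, 2.82]. Speed limits (rad/s): [2.79, 2.79, 3.14, 3.14, 3.14, 3.14].

INTERFACE

Orientations are given as a unit quaternion [x, y, z, w].
In Python, from station import monitor, capture, ctrl gives the robot as it stands. The module is installed in compiled form; this text tells all that it offers.
- The arm moves only by the tool send_rows, never from a script. Its argument "rows" is a list of rows, each an object of numbers: "gripper": the finger opening in m, from 0 to 0.0854; "tx", "ty", "tz": the shift along the tool's x, y, z in m; "spin": the turn about the tool's z in degrees. In form: [{"gripper": .., "tx": .., "ty": .., "tz": .., "spin": ..}, ...]. A call has exactly 5 rows; each row shifts and turns the pose as measured when the row begins, along the tool's axes as they then stand; what a row does not reach is not made up. A row lasts 1/12 s, in which the tool goes at most 41.7 mm and 7.16 degrees, less where a joint would pass 70% of its speed; a pose out of reach is approached as far as the arm can. A call is refused whole if a number of a shift passes 0.0417 or a number of a turn 7.16, either way. A call with a gripper value outside its range is refused whole. The fingers move at their own pace and stop on an object; the grip force is fixed at half the most. Time passes only in rows, so rows that do not move let the fingers close, or fill a call up. It gives the time, the measured TCP pose, the force and the opening at its end, in the units of the state.
- monitor.get_state(): the state, without advancing time (a new reading comes with each control period).
- capture(name): name is "scene" or "top"; returns a dict with "pixels" (420x560x3 uint8, red, green, blue), "vertical_fov" (degrees; the focal length in pixels is half the picture's height over the tangent of half this angle, whatever the lens; pixels are square), "cx", "cy" (the principal point, pixels), "world_from_camera" (4x4, takes a point from camera to world coordinates). Camera axes: x right, y down, z forward; pixel columns grow to the right and rows downward; lengths in m; the calibration is good to about 2 mm. A picture is of the moment at which its call begins. There is no depth.
- ctrl.finish_job(): hands the job in, once; it reports no verdict.
The state is a dict: "time_s": time; "joint_pos": joint angles; "joint_velocities": joint speeds; "joint_efforts": joint torques, N m; "ee_pos": TCP position; "eef_rot": TCP orientation; "wrist_force": force on the tool from outside, world axes, zero at the start; "wrist_torque": the same for the moment, N m; "opening": finger opening in m.
Only numpy, scipy, OpenCV 4.12 (cv2) and the standard library are available. Lean on these libraries where they do the work, as an engineer would, in place of code of your own. Each camera call takes 0.05 s, during which the arm holds its last target.

TASK

Open the upper storage bin: draw its slide bolt right back, swing the lever clasp down off the lid, then fold the lid up and leave it standing by itself at about 60 degrees from flat, so one can reach in under the shelf. The stiff hinge springs back some degrees when the lid is let go, so check the angle after letting go and correct it; do not force the lid up against the shelf above, and leave the antenna, heatsink, funnel and spring clamp where they are.

Things in the scene. Friction and masses are not known exactly. Their poses are not given: they have to be found in the camera images.
- bins: Two nested grey plastic bins fixed on the cart, 274 x 186 mm over the upper rim (x by y), rim 120 mm high, carrying all the fittings. Origin: on the cart top under the bins' centre. z up; x along the lid's hinge line; +y from the hinge side to the free (clasp) side. The lid's hinge axis runs along x through y = -90, z = 122.5 mm of this frame.
- shelf: Poplar riser shelf over the hinge side, fixed; same origin and axes as the bins. Board 360 x 230 x 18 mm: front edge at y = -30, underside at z = 324.5 mm; a drawer unit and loose things stand on it. It leaves no room for an upright gripper above the lid from about 30 degrees of opening on: lean the tool towards +y there.
- lid: White plastic lid 270 x 177 x 5 mm, about 0.24 kg, from 6 to 183 mm from its hinge axis; shut, its top is 125 mm high. Origin on the hinge axis, mid-length. y from hinge to free edge, z square to the lid; shut, its axes are parallel to the bins'; opening turns it about +x. The lift tab meets the shelf at about 76 degrees.
- lid_edge (a point): Middle of the lid's free edge, half-way through its thickness, 183 mm from the hinge axis; axes as the lid's. The friction hinge is stiff (4 to 7 N to move at this edge) and holds the lid where it is left, but has some give: let go after being pushed up, the lid springs back by very roughly 5 to 15 degrees and then stays.
- lid_tab (a point): Centre of the lift tab: a flat tongue 44 mm wide (x), 28 mm long, 4 mm thick, rising outwards from the free edge at 50 degrees to the lid's plane (long direction y*cos50 + z*sin50 of the lid), 95 mm along +x from the lid's middle. Axes as the lid's. To pinch it flat on the shut lid, lean the tool 40 degrees from vertical towards the bins' +y.
- bolt (a joint): Slide bolt on the lid: 0 m = shot through the staple of the clasp, so that the clasp cannot swing; grows towards the bins' +x, 0.022 m = fully back on its stop. About 3 N to slide.
- bolt_knob (a point): Centre of the 10 mm ball on the bolt's steel knob, an 8 mm pin standing up from the bolt (along lid z); ball centre 33 mm and top 38 mm above the lid's top. The bolt's saddles and the clasp's staple beside it are 16 to 18 mm high; so push the knob by its upper half from the -x side, or pinch it.
- clasp (a joint): Lever clasp on the free side: 0 = upright, hooked over the lid's edge; grows in radians as its top swings outwards (to the bins' +y) and down, 2.0 = end stop. Stays where it is left. Pivot axis along x at bins' y = 108, z = 85 mm; width 70 mm, centred at bins' x = -45 mm.
- clasp_fin (a point): Point in the middle of the clasp's upright black thumb fin, 60 mm from the pivot; the fin is 44 mm wide (along x), 5 mm thick, and stands free from 8 to 31 mm above the lid's top; push it outwards from the lid side. Axes turn with the clasp; z from pivot to fin.
- antenna: Black round antenna base, 76 mm across, with a 130 mm whip (164 mm in all), loose on the shelf; leave alone. Origin under its centre.
- heatsink: Finned aluminium block 80 x 60 x 35 mm, loose on the shelf; leave alone. Origin under its centre.
- funnel: Green funnel standing mouth down on the cart, 90 mm across, 85 mm high; leave alone. Origin under its centre.
- clamp: Stainless spring clamp lying on the cart, about 135 x 75 mm, 19 mm high; leave alone. Origin under its pivot.

How it is judged:
By the outcome, as a careful person would: the job done as asked, in the order asked, and still so for the second after the job is handed in, with the robot touching nothing.
It also fails if it takes over 69 s, if anything falls off the work surface, if the arm or the gripper's body presses on something with over 40 N, if the wrist force passes 120 N, or if a joint passes its speed limit or range.

## Working session

There is one attempt and no reset: what is moved stays moved. The work goes in short steps, Python scripts to look and compute and a tool call to move; the robot and the scene stay as the last step left them, time stands still between calls to the robot, and variables do not carry over. Pictures are saved under pics/ and viewed, and the job is handed in when it is done.

Besides the shell and the picture viewer there is one more tool, called as a command line: name --argument value ..., lists and objects as JSON in quotes. send_rows: Moves the arm, as the interface text tells. Its arguments: {"type":"object","properties":{"rows":{"type":"array"}},"required":["rows"]}

```bash
mkdir -p pics
cat > h.py <<'E'
import numpy as np, cv2
from station import monitor, capture, ctrl
from scipy.spatial.transform import Rotation as R
def cam(name,fn=None):
    c=capture(name); p=np.ascontiguousarray(c["pixels"][:,:,::-1])
    if fn: cv2.imwrite("pics/"+fn,p)
    H=p.shape[0]; f=H/2/np.tan(np.radians(c["vertical_fov"])/2)
    return dict(im=p,f=f,cx=c["cx"],cy=c["cy"],T=np.array(c["world_from_camera"]))
def ray(c,u,v):
    d=np.array([(u-c["cx"])/c["f"],(v-c["cy"])/c["f"],1.]); d=c["T"][:3,:3]@d
    return c["T"][:3,3],d/np.linalg.norm(d)
def onz(c,u,v,z):
    o,d=ray(c,u,v); return o+d*(z-o[2])/d[2]
def proj(c,P):
    q=np.linalg.inv(c["T"])@np.r_[P,1]; return c["cx"]+c["f"]*q[0]/q[2], c["cy"]+c["f"]*q[1]/q[2]
def tri(rs):
    A=np.zeros((3,3));b=np.zeros(3)
    for o,d in rs:
        M=np.eye(3)-np.outer(d,d);A+=M;b+=M@o
    return np.linalg.solve(A,b)
E
python3 - <<'E'
from h import *
s=monitor.get_state()
for k in s: print(k,np.round(s[k],3))
for n in("scene","top"):
    c=cam(n,n+"0.png"); print(n,c["f"],c["cx"],c["cy"]);print(np.round(c["T"],3))
E
```

```text
time_s 0.0
joint_pos [-1.462  0.207  1.543 -0.     1.394 -0.151]
joint_velocities [ 0.002  0.001 -0.     0.001 -0.001  0.001]
joint_efforts [ 0.0000e+00 -3.8303e+01 -2.9159e+01 -0.0000e+00  1.1000e-02 -0.0000e+00]
ee_pos [ 0.148 -0.555  0.198]
eef_rot [ 0.992  0.13   0.    -0.001]
wrist_force [-0.326  0.91  -0.033]
wrist_torque [-0.004 -0.018  0.038]
opening 0.086
scene 402.11687980085225 277.66174200792113 205.59427341904055
[[-0.132  0.802 -0.583  1.123]
 [ 0.991  0.111 -0.071 -0.012]
 [ 0.008 -0.587 -0.809  0.996]
 [ 0.     0.     0.     1.   ]]
top 463.06286449847113 279.43617509165165 200.07799876652788
[[-0.019 -0.985  0.169  0.366]
 [-1.     0.021  0.01  -0.056]
 [-0.014 -0.169 -0.986  1.273]
 [ 0.     0.     0.     1.   ]]
```

View pics/scene0.png

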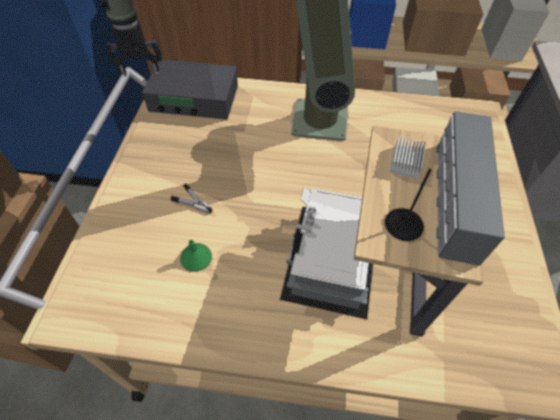

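View pics/top0.png

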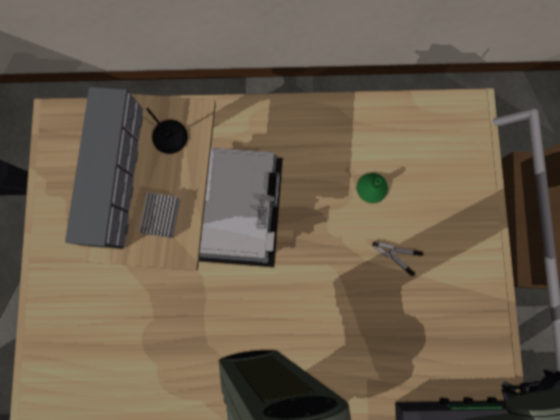

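Run:
```python
import cv2
a=cv2.imread("pics/scene0.png")[170:320,270:400]
cv2.imwrite("pics/s0z.png",cv2.resize(a,None,fx=5,fy=5,interpolation=cv2.INTER_CUBIC)[:600*2][:750])
a=cv2.imread("pics/top0.png")[130:280,180:310]
cv2.imwrite("pics/t0z.png",cv2.resize(a,None,fx=5,fy=5,interpolation=cv2.INTER_CUBIC))
```

```text
(no output)
```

View pics/s0z.png

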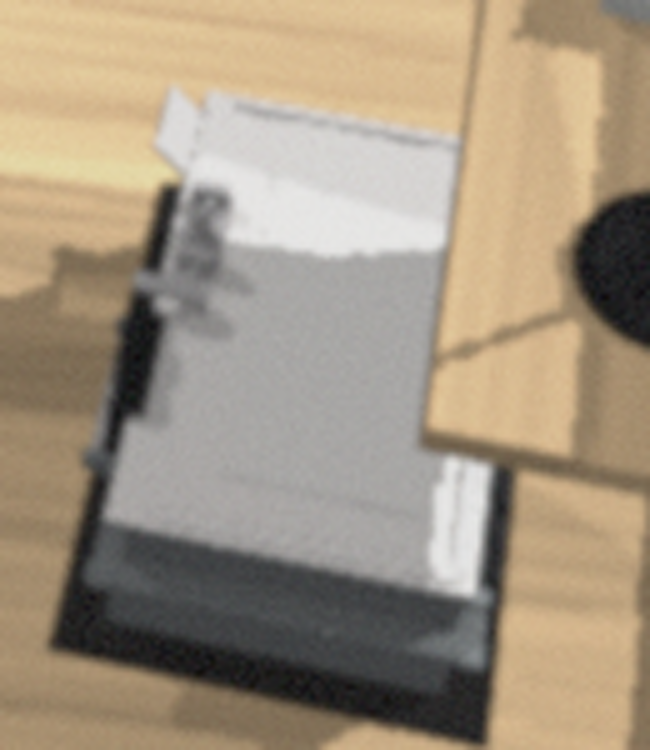

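View pics/t0z.png

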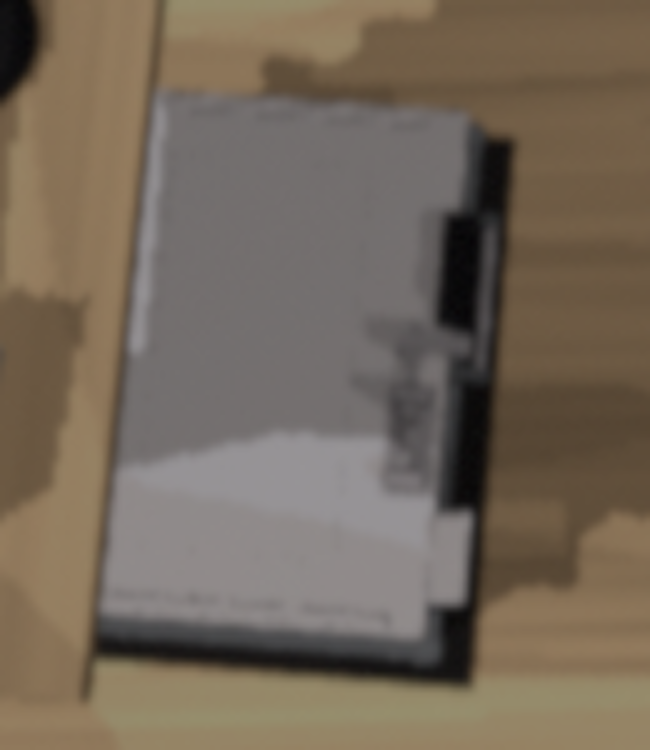

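Run:
```python
from h import *
cs,ct=cam("scene"),cam("top")
def zs(a):return (a[0]/5+270-.4,a[1]/5+170-.4)
def zt(a):return (a[0]/5+180-.4,a[1]/5+130-.4)
for n,p in dict(nearfree=(205,92),farfree=(105,520),farhinge=(475,595)).items(): print("S",n,onz(cs,*zs(p),.125))
for n,p in dict(nearfree=(432,640),farfree=(470,112)).items(): print("T",n,onz(ct,*zt(p),.125))
print("tab",tri([ray(cs,*zs((180,130))),ray(ct,*zt((451,558)))]))
# knob candidates: scene tip (140,280), top tip (465,345)
print("knob",tri([ray(cs,*zs((140,282))),ray(ct,*zt((465,343)))]))
# shelf front edge scene far corner, top
print("shelf S",onz(cs,*zs((425,440)),.3425),onz(cs,*zs((480,5)),.3425))
print("shelf T",onz(ct,*zt((160,10)),.3425),onz(ct,*zt((85,690)),.3425))
```

```text
S nearfree [ 0.42295306 -0.0054211   0.125     ]
S farfree [ 0.68954058 -0.03087008  0.125     ]
S farhinge [0.70441    0.14453445 0.125     ]
T nearfree [ 0.41917668 -0.0080236   0.125     ]
T farfree [ 0.68740624 -0.03140538  0.125     ]
tab [ 0.45855142 -0.01750503  0.13440555]
knob [ 0.56424892 -0.02756417  0.14282012]
shelf S [0.74960145 0.08693155 0.3425    ] [0.53378801 0.10617963 0.3425    ]
shelf T [0.67360123 0.09314386 0.3425    ] [0.39200233 0.12161399 0.3425    ]
```

Run:
```python
import cv2,numpy as np
def z(src,y0,y1,x0,x1,fn,k):
    a=cv2.imread(src)[y0:y1,x0:x1].astype(float)
    a=np.clip((a-10)*1.6,0,255).astype(np.uint8)
    a=cv2.resize(a,None,fx=k,fy=k,interpolation=cv2.INTER_CUBIC)
    for i in range(x0,x1,5): cv2.putText(a,str(i),((i-x0)*k,10),0,.35,(0,0,255))
    for i in range(y0,y1,5): cv2.putText(a,str(i),(0,(i-y0)*k+k//2),0,.35,(0,0,255))
    cv2.imwrite(fn,a)
z("pics/scene0.png",185,245,290,325,"pics/s0zz.png",10)
z("pics/top0.png",165,240,245,285,"pics/t0zz.png",8)
```

```text
(no output)
```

View pics/s0zz.png

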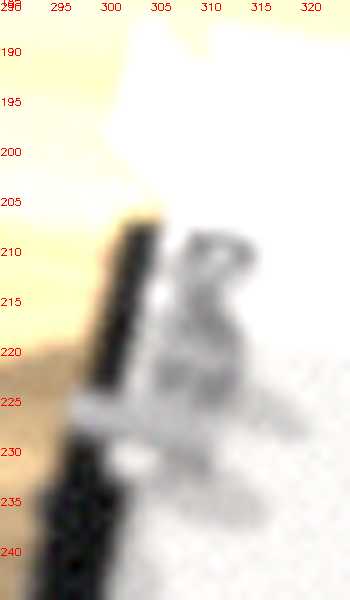

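View pics/t0zz.png

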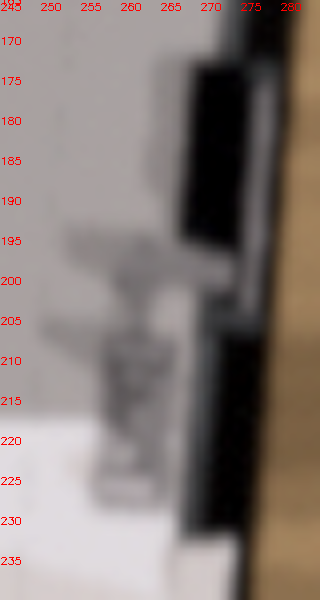

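```bash
cat >> h.py <<'E'
th=np.radians(5.1)
XB=np.array([-np.cos(th),np.sin(th),0]);YB=np.array([-np.sin(th),-np.cos(th),0])
O=np.array([.5632,.0737,0])
def b2w(x,y,z):return O+XB*x*1e-3+YB*y*1e-3+np.array([0,0,z*1e-3])
def w2b(p):
    r=np.asarray(p)-O;return np.array([r@XB,r@YB,r[2]])*1e3
E
python3 - <<'E'
from h import *
cs,ct=cam("scene"),cam("top")
pr=lambda *b:(np.round(proj(cs,b2w(*b)),1),np.round(proj(ct,b2w(*b)),1))
print("corners",pr(135,93,125),pr(-135,93,125),pr(-135,-84,125))
print("tab",pr(95,93+9,122.5+10.7))
print("fin top mid",pr(-45,108,156),"ends",pr(-67,108,156),pr(-23,108,156),"fin bot",pr(-67,108,133),pr(-23,108,133))
for c,u,v in((cs,309,209),(cs,309,228),(ct,260,197),(ct,260,228),(cs,297,226),(ct,272,199)): print(w2b(onz(c,u,v,.135)))
for x in (0,10,20,30,40): print(x,"base",pr(x,80,132),"ball",pr(x,80,158))
E
```

```text
corners (array([310.1, 187.2]), array([265.5, 257.1])) (array([290.6, 273.5]), array([273.4, 151.3])) (array([365. , 288.9]), array([204.8, 146.9]))
tab (array([304.5, 196.1]), array([270.3, 240.9]))
fin top mid (array([292.4, 234.2]), array([276.5, 183.5])) ends (array([290.6, 241.7]), array([277.2, 174.8])) (array([294.1, 226.8]), array([275.9, 192.3])) fin bot (array([290.3, 246.5]), array([277.3, 176.8])) (array([293.8, 231.8]), array([276.1, 194. ]))
[ 54.1055074   82.59283061 135.        ]
[ -4.45413784  72.23130492 135.        ]
[-12.27755135  68.52144745 135.        ]
[ 65.23610648  74.47294032 135.        ]
[ -5.3507268  103.17228827 135.        ]
[ -9.2340022   98.79706101 135.        ]
0 base (array([306.2, 226.6]), array([264.3, 202.3])) ball (array([306.9, 221. ]), array([263.8, 200.6]))
10 base (array([306.9, 223.5]), array([264. , 206.3])) ball (array([307.6, 217.8]), array([263.5, 204.6]))
20 base (array([307.6, 220.3]), array([263.7, 210.2])) ball (array([308.3, 214.6]), array([263.2, 208.7]))
30 base (array([308.3, 217.2]), array([263.4, 214.2])) ball (array([309. , 211.4]), array([262.9, 212.7]))
40 base (array([309. , 214.1]), array([263.1, 218.2])) ball (array([309.7, 208.3]), array([262.5, 216.8]))
```

Run:
```python
from h import *
cs,ct=cam("scene"),cam("top")
f=lambda c,u,v,z=.125: np.round(w2b(onz(c,u,v,z)),0)
print("finshadow corners T",f(ct,264,172),f(ct,263,191))
print("shadow tips T",f(ct,252,195),f(ct,249,205))
print("shadow tips S",f(cs,319,228),f(cs,315,236.5))
pr=lambda *b:(np.round(proj(cs,b2w(*b)),1),np.round(proj(ct,b2w(*b)),1))
for x in (0,10,20,30): print(x,"base",pr(x,72,132),"ball",pr(x,72,158))
def z(c,y0,y1,x0,x1,fn,k,g):
    a=c["im"][y0:y1,x0:x1].astype(float)
    a=np.clip((a-g[0])*255/(g[1]-g[0]),0,255).astype(np.uint8)
    a=cv2.resize(a,None,fx=k,fy=k,interpolation=cv2.INTER_LANCZOS4)
    for i in range(x0,x1,5): cv2.putText(a,str(i),((i-x0)*k,10),0,.35,(0,0,255))
    for i in range(y0,y1,5): cv2.putText(a,str(i),(0,(i-y0)*k+k//2),0,.35,(0,0,255))
    cv2.imwrite(fn,a)
z(cs,200,242,285,325,"pics/a1.png",14,(60,240))
z(ct,168,235,240,285,"pics/a2.png",12,(20,170))
```

```text
finshadow corners T [-79.  73. 125.] [-30.  74. 125.]
shadow tips T [-18.  47. 125.] [  8.  42. 125.]
shadow tips S [  8.  48. 125.] [-20.  53. 125.]
0 base (array([309.3, 227.2]), array([261.1, 202.1])) ball (array([310.1, 221.6]), array([260.5, 200.4]))
10 base (array([310., 224.]), array([260.8, 206.1])) ball (array([310.7, 218.4]), array([260.2, 204.4]))
20 base (array([310.7, 220.9]), array([260.5, 210. ])) ball (array([311.4, 215.2]), array([259.9, 208.5]))
30 base (array([311.3, 217.8]), array([260.2, 214. ])) ball (array([312.1, 212. ]), array([259.6, 212.5]))
```

View pics/a1.png

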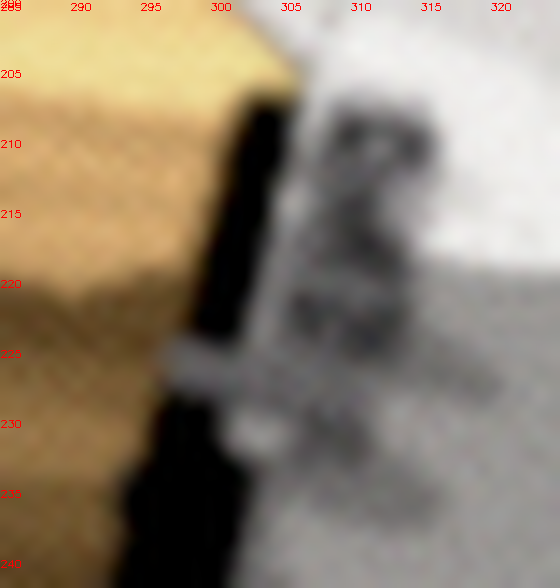

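View pics/a2.png

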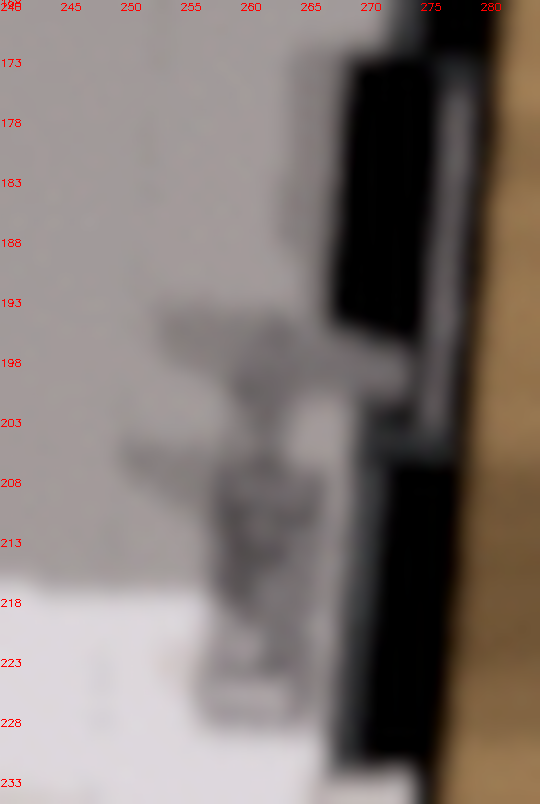

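send_rows --rows '[{"gripper": 0,"tx": 0.03,"ty": -0.0235,"tz": 0,"spin": 0},{"gripper": 0,"tx": 0.03,"ty": -0.0235,"tz": 0,"spin": 0},{"gripper": 0,"tx": 0.03,"ty": -0.0235,"tz": 0,"spin": 0},{"gripper": 0,"tx": 0.03,"ty": -0.0235,"tz": 0,"spin": 0},{"gripper": 0,"tx": 0.03,"ty": -0.0235,"tz": 0,"spin": 0}]'

```text
time_s: 0.82
ee_pos: [0.2615, -0.4057, 0.1979]
eef_rot: [0.992, 0.123, -0.001, 0.002]
wrist_force: [1.0, -1.3, 0.5]
opening: 0.0252
```

send_rows --rows '[{"gripper": 0,"tx": 0.03,"ty": -0.0235,"tz": 0,"spin": 0},{"gripper": 0,"tx": 0.03,"ty": -0.0235,"tz": 0,"spin": 0},{"gripper": 0,"tx": 0.03,"ty": -0.0235,"tz": 0,"spin": 0},{"gripper": 0,"tx": 0.03,"ty": -0.0235,"tz": 0,"spin": 0},{"gripper": 0,"tx": 0.03,"ty": -0.0235,"tz": 0,"spin": 0}]'

```text
time_s: 1.23
ee_pos: [0.3826, -0.2477, 0.1984]
eef_rot: [0.993, 0.121, 0.001, 0.004]
wrist_force: [-0.0, -0.5, 0.2]
opening: 0.0001
```

send_rows --rows '[{"gripper": 0,"tx": 0,"ty": 0,"tz": 0,"spin": -7},{"gripper": 0,"tx": 0,"ty": 0,"tz": 0,"spin": -7},{"gripper": 0,"tx": 0,"ty": 0,"tz": 0,"spin": -7},{"gripper": 0,"tx": 0,"ty": 0,"tz": 0,"spin": -7},{"gripper": 0,"tx": 0,"ty": 0,"tz": 0,"spin": -7}]'

```text
time_s: 1.65
ee_pos: [0.3884, -0.2377, 0.1993]
eef_rot: [0.906, 0.423, 0.001, 0.004]
wrist_force: [0.0, 0.3, 0.7]
opening: -0.0
```

send_rows --rows '[{"gripper": 0,"tx": 0,"ty": 0,"tz": 0,"spin": -7},{"gripper": 0,"tx": 0,"ty": 0,"tz": 0,"spin": -7},{"gripper": 0,"tx": 0,"ty": 0,"tz": 0,"spin": -7},{"gripper": 0,"tx": 0,"ty": 0,"tz": 0,"spin": -7},{"gripper": 0,"tx": 0,"ty": 0,"tz": 0,"spin": -7}]'

```text
time_s: 2.07
ee_pos: [0.3888, -0.2372, 0.2]
eef_rot: [0.733, 0.68, 0.0, 0.005]
wrist_force: [-0.3, -0.1, 0.2]
opening: -0.0001
```

```bash
cat >> h.py <<'E'
def st(tgt=None):
    s=monitor.get_state(); r=R.from_quat(s["eef_rot"]); m=r.as_matrix()
    p=np.array(s["ee_pos"])
    print("t",round(s["time_s"],2),"bin",np.round(w2b(p),1),"F_bin",np.round([s["wrist_force"]@XB,s["wrist_force"]@YB,s["wrist_force"][2]],1),"op",round(s["opening"],4),"yawx",round(np.degrees(np.arctan2(m[1,0],m[0,0])),2),"toolx in bin",np.round([m[:,0]@XB,m[:,0]@YB],3),"tilt",np.round(m[:2,2],3))
    if tgt is not None: print("tool delta mm",np.round(m.T@(b2w(*tgt)-p)*1e3,1))
    return s
E
python3 - <<'E'
from h import *
s=st((-12,76,195)); print(np.round(s["joint_pos"],2))
E
```

```text
t 2.07 bin [146.1 325.2 200. ] F_bin [0.3 0.1 0.2] op -0.0001 yawx 85.74 toolx in bin [ 0.015 -1.   ] tilt [ 0.007 -0.007]
tool delta mm [246.8 161.7   4.6]
[-0.74 -0.06  1.83 -0.    1.37 -0.66]
```

send_rows --rows '[{"gripper": 0,"tx": 0.034,"ty": 0.0225,"tz": 0,"spin": 0},{"gripper": 0,"tx": 0.034,"ty": 0.0225,"tz": 0,"spin": 0},{"gripper": 0,"tx": 0.034,"ty": 0.0225,"tz": 0,"spin": 0},{"gripper": 0,"tx": 0.034,"ty": 0.0225,"tz": 0,"spin": 0},{"gripper": 0,"tx": 0.034,"ty": 0.0225,"tz": 0,"spin": 0}]'

```text
time_s: 2.48
ee_pos: [0.5148, -0.08, 0.2008]
eef_rot: [0.737, 0.676, -0.001, 0.008]
wrist_force: [0.5, -0.6, -0.1]
opening: -0.0
```

send_rows --rows '[{"gripper": 0,"tx": 0.034,"ty": 0.0225,"tz": 0,"spin": 0},{"gripper": 0,"tx": 0.034,"ty": 0.0225,"tz": 0,"spin": 0.5},{"gripper": 0,"tx": 0.0,"ty": 0.003,"tz": 0.0,"spin": 0.3},{"gripper": 0,"tx": 0.0,"ty": 0.0,"tz": 0,"spin": 0},{"gripper": 0,"tx": 0.0,"ty": 0.0,"tz": 0,"spin": 0}]'

```text
time_s: 2.9
ee_pos: [0.5734, -0.0065, 0.2005]
eef_rot: [0.738, 0.674, 0.001, 0.008]
wrist_force: [-0.2, 0.2, -0.2]
opening: 0.0002
```

Run:
```python
from h import *
s=st((-12,76,148))
c=cam("top"); a=c["im"][130:250,220:320];cv2.imwrite("pics/t1.png",cv2.resize(a,None,fx=6,fy=6,interpolation=cv2.INTER_CUBIC)[:600])
c=cam("scene"); a=c["im"][130:250,270:370];cv2.imwrite("pics/s1.png",cv2.resize(a,None,fx=6,fy=6,interpolation=cv2.INTER_CUBIC)[:720,:600][120:])
```

```text
t 2.9 bin [-17.3  79.  200.5] F_bin [ 0.3 -0.2 -0.2] op 0.0002 yawx 84.8 toolx in bin [-0.002 -1.   ] tilt [ 0.012 -0.011]
tool delta mm [ 3.5 -6.  52.4]
```

View pics/s1.png

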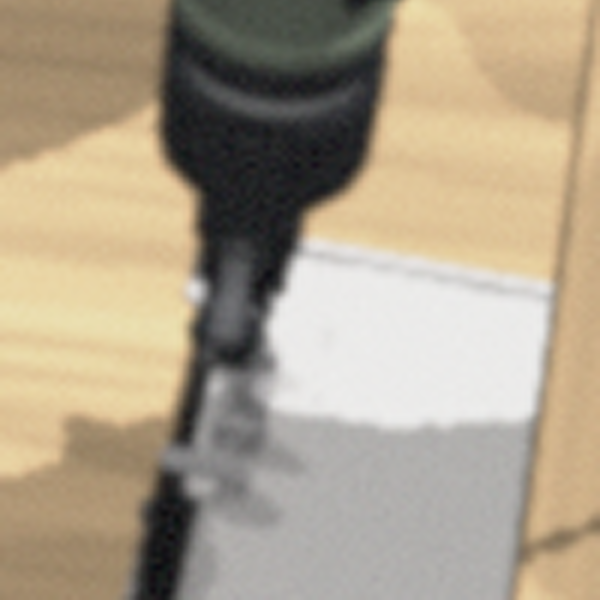

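View pics/t1.png

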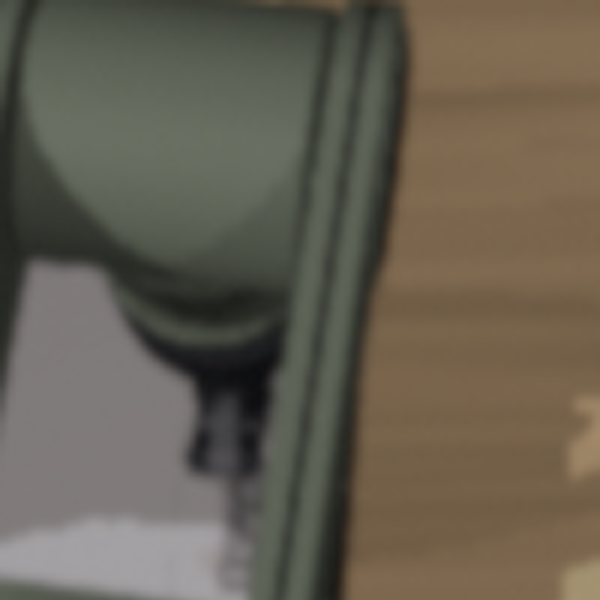

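send_rows --rows '[{"gripper": 0,"tx": 0.003,"ty": 0.003,"tz": 0.02,"spin": 0},{"gripper": 0,"tx": 0,"ty": 0,"tz": 0.02,"spin": 0},{"gripper": 0,"tx": 0.0,"ty": 0.0,"tz": 0.011,"spin": 0},{"gripper": 0,"tx": 0.0,"ty": 0.0,"tz": 0,"spin": 0},{"gripper": 0,"tx": 0.0,"ty": 0.0,"tz": 0,"spin": 0}]'

```text
time_s: 3.42
ee_pos: [0.5751, -0.0123, 0.1505]
eef_rot: [0.742, 0.67, 0.001, 0.01]
wrist_force: [-0.9, -0.8, -0.1]
opening: 0.0003
```

Run:
```python
from h import *
s=st((22,76,148))
c=cam("scene"); print(proj(c,s["ee_pos"])); a=c["im"][170:250,280:350];cv2.imwrite("pics/s2.png",cv2.resize(a,None,fx=7,fy=7,interpolation=cv2.INTER_CUBIC))
```

```text
t 3.42 bin [-19.5  84.6 150.5] F_bin [ 0.8  0.9 -0.1] op 0.0003 yawx 84.13 toolx in bin [-0.013 -1.   ] tilt [ 0.015 -0.013]
tool delta mm [  8.1 -41.6   1.7]
(np.float64(303.4988423370942), np.float64(228.63859078322488))
```

View pics/s2.png

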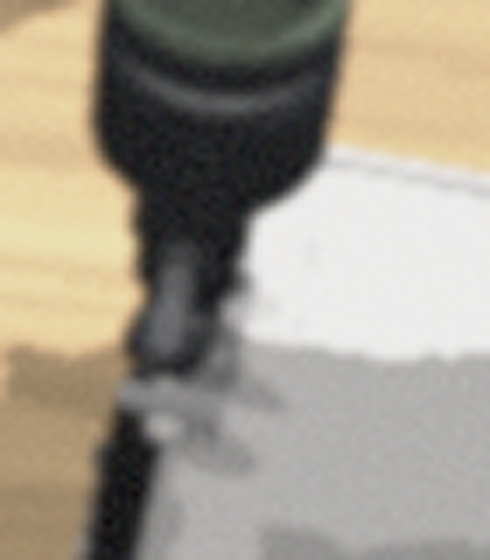

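Run:
```python
from h import *
s=st()
c=cam("scene");
for p in [(-17.3,79,200.5),(-19.5,84.6,150.5),(-19.5,84.6,170.5),(-19.5,95.6,150.5),(-19.5,73.6,150.5),(-33,84.6,150.5)]: print(p,np.round(proj(c,b2w(*p)),1))
c=cam("scene");a=c["im"][170:240,280:340].astype(float)
a=np.clip(a*3,0,255).astype(np.uint8);cv2.imwrite("pics/s3.png",cv2.resize(a,None,fx=8,fy=8,interpolation=cv2.INTER_CUBIC))
```

```text
t 3.47 bin [-19.4  84.7 150.5] F_bin [ 0.5  0.5 -1. ] op 0.0001 yawx 84.13 toolx in bin [-0.013 -1.   ] tilt [ 0.015 -0.014]
(-17.3, 79, 200.5) [307.2 217. ]
(-19.5, 84.6, 150.5) [303.5 228.6]
(-19.5, 84.6, 170.5) [304.  224.2]
(-19.5, 95.6, 150.5) [299.2 227.8]
(-19.5, 73.6, 150.5) [307.8 229.5]
(-33, 84.6, 150.5) [302.5 233.1]
```

View pics/s3.png

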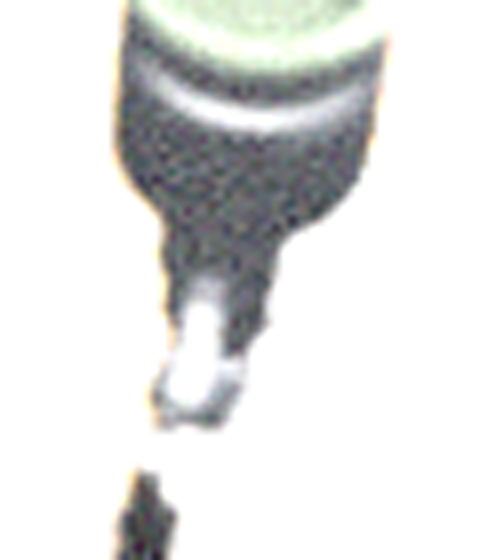

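Run:
```python
from h import *
c=cam("top")
for p in [(-17.3,79,200.5),(-19.5,84.6,150.5),(-19.5,84.6,180.5)]: print(p,np.round(proj(c,b2w(*p)),1))
a=c["im"][170:245,230:300].astype(float)
a=np.clip(a*2,0,255).astype(np.uint8);cv2.imwrite("pics/t3.png",cv2.resize(a,None,fx=8,fy=8,interpolation=cv2.INTER_CUBIC))
```

```text
(-17.3, 79, 200.5) [263.1 190.3]
(-19.5, 84.6, 150.5) [266.4 193.5]
(-19.5, 84.6, 180.5) [265.9 191.2]
```

View pics/t3.png

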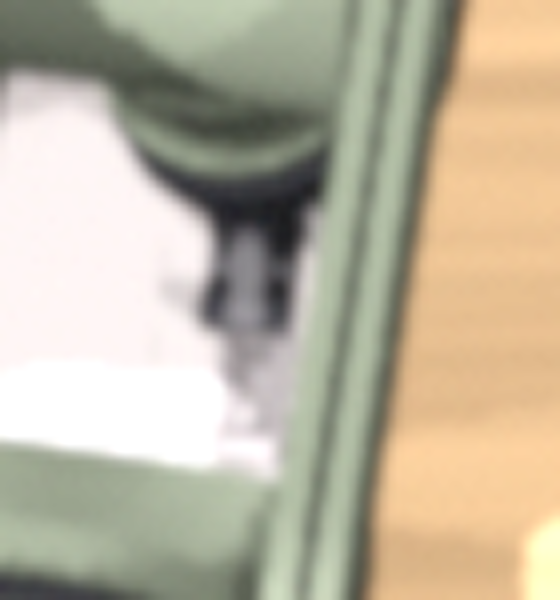

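Run:
```python
from h import *
c=cam("scene"); t=cam("top"); s=st()
m=R.from_quat(s["eef_rot"]).as_matrix();p=np.array(s["ee_pos"])
print("base",proj(c,[0,0,0]))
for d in (0,-.019,-.05,-.073,-.12,-.15): print(d,np.round(proj(c,p+m[:,2]*d),1),np.round(proj(t,p+m[:,2]*d),1))
cv2.imwrite("pics/s4.png",cv2.resize(c["im"][60:260,220:420],None,fx=3.7,fy=3,interpolation=cv2.INTER_CUBIC))
cv2.imwrite("pics/t4.png",cv2.resize(t["im"][120:320,180:380],None,fx=3,fy=3,interpolation=cv2.INTER_CUBIC))
```

```text
t 3.72 bin [-20.9  83.7 151.7] F_bin [-0.4  0.3  0.6] op -0.0004 yawx 84.22 toolx in bin [-0.012 -1.   ] tilt [ 0.018 -0.014]
base (np.float64(319.2782019288783), np.float64(119.20488854455083))
0 [303.8 228.9] [266.  192.8]
-0.019 [304.4 224.6] [265.6 191.5]
-0.05 [305.4 217.3] [264.8 189.3]
-0.073 [306.2 211.7] [264.3 187.5]
-0.12 [307.9 199.4] [263.  183.8]
-0.15 [309. 191.] [262.1 181.2]
```

View pics/s4.png

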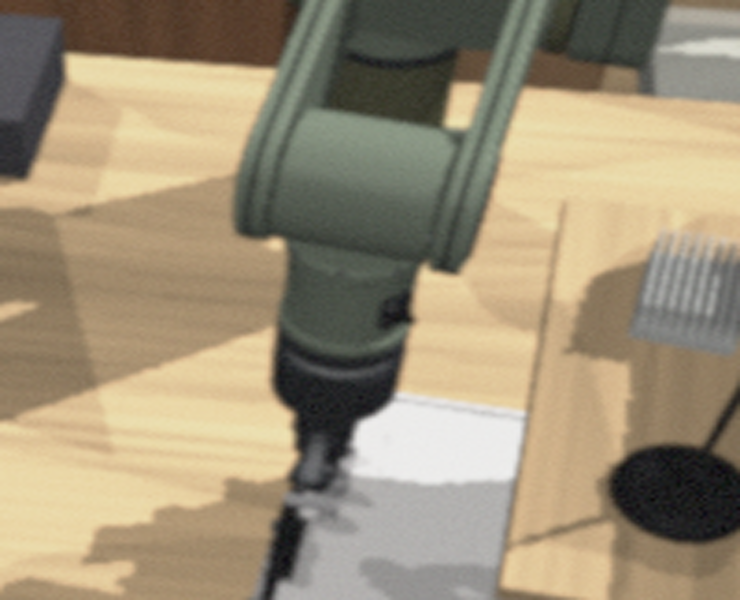

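View pics/t4.png

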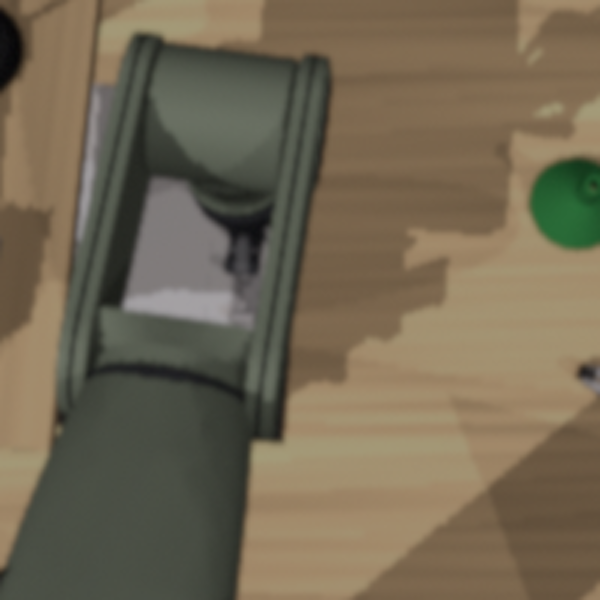

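Run:
```python
from h import *
for n,(y0,y1,x0,x1) in dict(scene=(195,245,285,330),top=(170,240,240,290)).items():
    c=cam(n); a=cv2.imread(f"pics/{n}0.png")
    k=9 if n=="scene" else 8
    f=lambda im: cv2.resize(np.clip(im[y0:y1,x0:x1].astype(float)*1.6,0,255).astype(np.uint8),None,fx=k,fy=k,interpolation=cv2.INTER_NEAREST)
    o=f(a).copy(); b=f(c["im"]).copy()
    for im in (o,b):
        for i in range(x0,x1,5): cv2.putText(im,str(i),((i-x0)*k,10),0,.35,(0,0,255))
        for i in range(y0,y1,5): cv2.putText(im,str(i),(0,(i-y0)*k+k//2),0,.35,(0,0,255))
    cv2.imwrite(f"pics/cmp_{n}.png",np.hstack([o,b])[:600,:800])
```

```text
(no output)
```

View pics/cmp_scene.png

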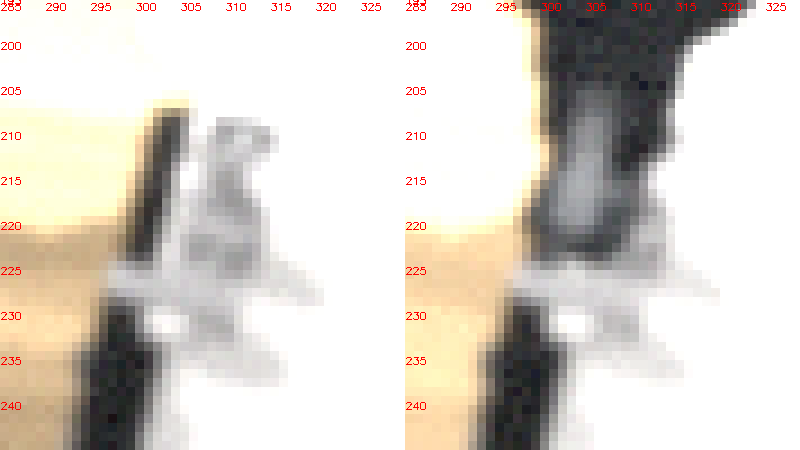

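View pics/cmp_top.png

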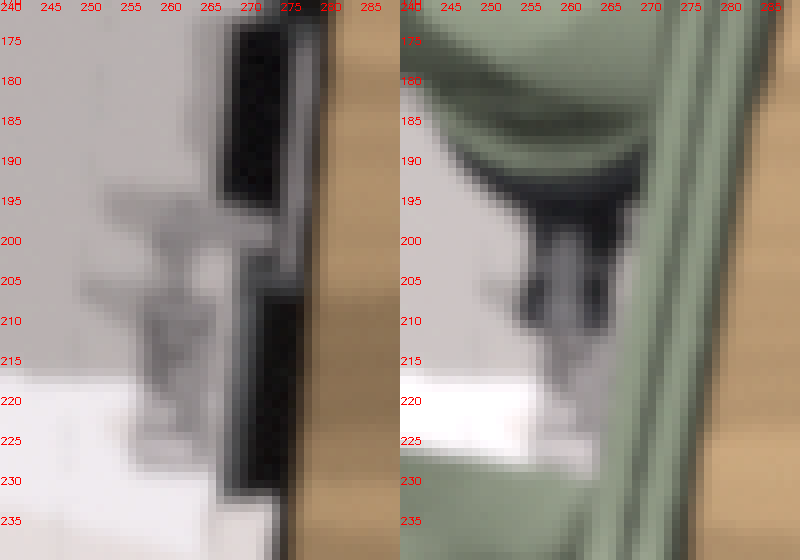

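send_rows --rows '[{"gripper": 0.085,"tx": 0,"ty": 0,"tz": -0.03,"spin": 0},{"gripper": 0.085,"tx": -0.03,"ty": 0,"tz": -0.02,"spin": 0},{"gripper": 0.085,"tx": -0.04,"ty": 0,"tz": 0,"spin": 0},{"gripper": 0.085,"tx": -0.04,"ty": 0,"tz": 0,"spin": 0},{"gripper": 0.085,"tx": -0.04,"ty": 0,"tz": 0,"spin": 0}]'

```text
time_s: 4.23
ee_pos: [0.5621, -0.1553, 0.2063]
eef_rot: [0.736, 0.677, 0.003, 0.011]
wrist_force: [1.2, 0.1, 0.2]
opening: 0.0601
```

send_rows --rows '[{"gripper": 0.085,"tx": 0,"ty": 0,"tz": 0,"spin": 0},{"gripper": 0.085,"tx": 0,"ty": 0,"tz": 0,"spin": 0},{"gripper": 0.085,"tx": 0,"ty": 0,"tz": 0,"spin": 0},{"gripper": 0.085,"tx": 0,"ty": 0,"tz": 0,"spin": 0},{"gripper": 0.085,"tx": 0,"ty": 0,"tz": 0,"spin": 0}]'

```text
time_s: 4.65
ee_pos: [0.5622, -0.1625, 0.208]
eef_rot: [0.739, 0.674, 0.003, 0.013]
wrist_force: [0.6, 0.4, -0.9]
opening: 0.085
```

```bash
cat >> h.py <<'E'
def zoom(c,y0,y1,x0,x1,fn,k,g=1.0,pts=()):
    a=cv2.resize(np.clip(c["im"][y0:y1,x0:x1].astype(float)*g,0,255).astype(np.uint8),None,fx=k,fy=k,interpolation=cv2.INTER_CUBIC)
    for i in range(x0,x1,10): cv2.putText(a,str(i),((i-x0)*k,10),0,.35,(0,0,255))
    for i in range(y0,y1,10): cv2.putText(a,str(i),(0,(i-y0)*k+k//2),0,.35,(0,0,255))
    for p in pts: cv2.circle(a,(int((p[0]+.5-x0)*k),int((p[1]+.5-y0)*k)),3,(0,0,255),-1)
    cv2.imwrite("pics/"+fn,a)
E
python3 - <<'E'
from h import *
s=st(); m=R.from_quat(s["eef_rot"]).as_matrix();p=np.array(s["ee_pos"])
P=[p,p-m[:,2]*.073,p-m[:,2]*.013+m[:,1]*.0427,p-m[:,2]*.013-m[:,1]*.0427,p-m[:,2]*.073+m[:,0]*.038,p-m[:,2]*.073-m[:,0]*.038]
for n,w in dict(scene=(150,270,220,340),top=(140,260,250,370)).items():
    c=cam(n); q=[proj(c,x) for x in P]; print(n,np.round(q,0).tolist()); zoom(c,*w,f"o_{n}.png",5,1.5,q)
E
```

```text
t 4.65 bin [-20.  235.3 208. ] F_bin [-0.6 -0.5 -0.9] op 0.085 yawx 84.7 toolx in bin [-0.003 -1.   ] tilt [ 0.022 -0.016]
scene [[244.0, 204.0], [243.0, 185.0], [239.0, 215.0], [248.0, 188.0], [259.0, 188.0], [227.0, 182.0]]
top [[330.0, 193.0], [332.0, 188.0], [331.0, 174.0], [329.0, 210.0], [315.0, 186.0], [350.0, 189.0]]
```

View pics/o_scene.png

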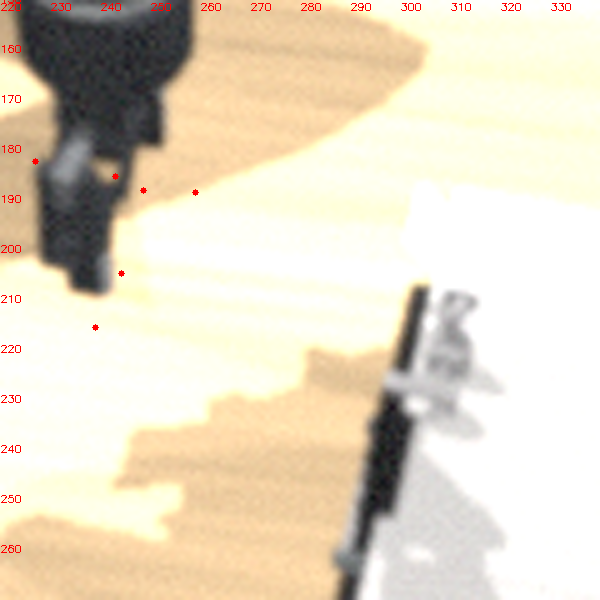

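View pics/o_top.png

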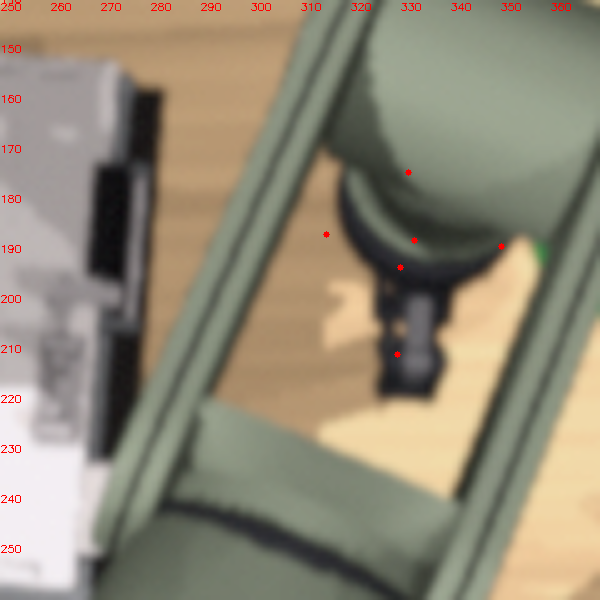

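Run:
```python
from h import *
s=st(); m=R.from_quat(s["eef_rot"]).as_matrix();p=np.array(s["ee_pos"])
cs,ct=cam("scene"),cam("top")
print("expected far/near pad tip",w2b(p-m[:,2]*.013+m[:,1]*.0427),w2b(p-m[:,2]*.013-m[:,1]*.0427))
for z in(.19,.221,.25,.28): print(z,"far",w2b(onz(cs,236.5,208.5,z)).round(),"near",w2b(onz(ct,330.5,219.5,z)).round())
```

```text
t 4.75 bin [-19.9 235.  208. ] F_bin [-0.2  0.  -0.4] op 0.0849 yawx 84.73 toolx in bin [-0.003 -1.   ] tilt [ 0.021 -0.016]
expected far/near pad tip [-62.31471112 234.97444552 221.93781186] [ 23.06280027 234.75103534 219.99085595]
0.19 far [-24. 254. 190.] near [ 40. 242. 190.]
0.221 far [-45. 245. 221.] near [ 44. 239. 221.]
0.25 far [-64. 238. 250.] near [ 48. 237. 250.]
0.28 far [-85. 229. 280.] near [ 52. 234. 280.]
```

send_rows --rows '[{"gripper": 0,"tx": 0,"ty": 0,"tz": 0,"spin": 0},{"gripper": 0,"tx": 0,"ty": 0,"tz": 0,"spin": 0},{"gripper": 0,"tx": 0,"ty": 0,"tz": 0,"spin": 0},{"gripper": 0,"tx": 0,"ty": 0,"tz": 0,"spin": 0},{"gripper": 0,"tx": 0,"ty": 0,"tz": 0,"spin": 0}]'

```text
time_s: 5.27
ee_pos: [0.5623, -0.1606, 0.2077]
eef_rot: [0.738, 0.675, 0.002, 0.013]
wrist_force: [0.1, -0.1, -0.1]
opening: 0.0254
```

send_rows --rows '[{"gripper": 0,"tx": 0,"ty": 0,"tz": 0.03,"spin": 0},{"gripper": 0,"tx": 0,"ty": 0,"tz": 0.03,"spin": 0},{"gripper": 0,"tx": 0,"ty": 0,"tz": 0.03,"spin": 0},{"gripper": 0,"tx": 0,"ty": 0,"tz": 0,"spin": 0},{"gripper": 0,"tx": 0,"ty": 0,"tz": 0,"spin": 0}]'

```text
time_s: 5.68
ee_pos: [0.5679, -0.1638, 0.1193]
eef_rot: [0.738, 0.675, 0.004, 0.017]
wrist_force: [1.6, 0.4, 0.7]
opening: -0.0003
```

Run:
```python
from h import *
s=st(); m=R.from_quat(s["eef_rot"]).as_matrix();p=np.array(s["ee_pos"])
P=[p,p-m[:,2]*.019,p-m[:,2]*.073,np.r_[p[:2],0]]
for n,w in dict(scene=(150,270,220,340),top=(140,260,260,380)).items():
    c=cam(n); q=[proj(c,x) for x in P]; print(n,np.round(q,0).tolist()); zoom(c,*w,f"p_{n}.png",5,1.3,q)
```

```text
t 5.68 bin [-25.7 236.1 119.3] F_bin [-1.5 -0.6  0.7] op -0.0003 yawx 84.86 toolx in bin [-0.001 -1.   ] tilt [ 0.03  -0.019]
scene [[245.0, 226.0], [245.0, 222.0], [244.0, 209.0], [247.0, 249.0]]
top [[327.0, 197.0], [327.0, 196.0], [329.0, 193.0], [323.0, 205.0]]
```

View pics/p_scene.png

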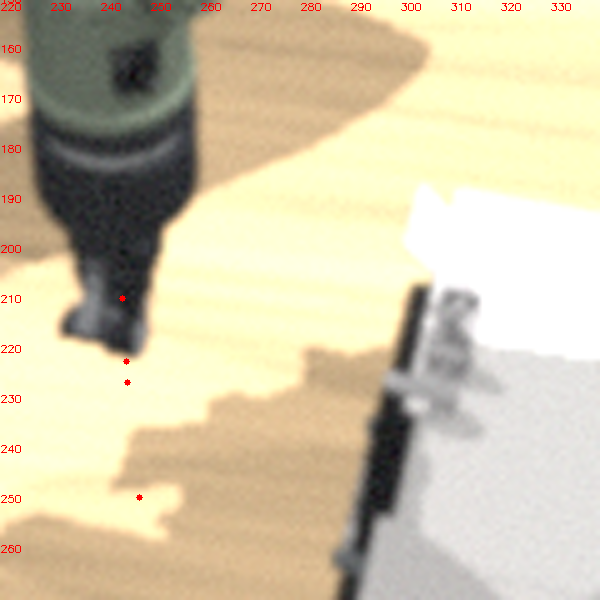

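View pics/p_top.png

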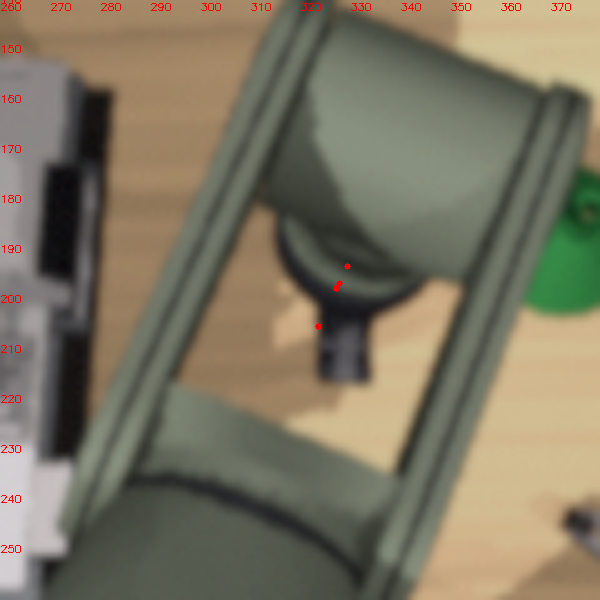

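Run:
```python
from h import *
s=st()
cs,ct=cam("scene"),cam("top")
for z in(.1,.119,.14,.16,.18): print(z,"far",w2b(onz(cs,244,221.5,z)).round(),w2b(onz(cs,232,217.5,z)).round(),"near",w2b(onz(ct,328,216.5,z)).round())
zoom(cs,160,240,210,280,"q_s.png",8,2.5); zoom(ct,165,235,290,360,"q_t.png",8,2.2)
```

```text
t 5.78 bin [-25.7 236.1 119.9] F_bin [-0.3  0.8  0.1] op 0.0002 yawx 84.86 toolx in bin [-0.001 -1.   ] tilt [ 0.03 -0.02]
0.1 far [ -0. 247. 100.] [  5. 282. 100.] near [ 20. 243. 100.]
0.119 far [-12. 242. 119.] [ -7. 277. 119.] near [ 23. 242. 119.]
0.14 far [-26. 237. 140.] [-21. 271. 140.] near [ 26. 240. 140.]
0.16 far [-38. 233. 160.] [-33. 265. 160.] near [ 29. 238. 160.]
0.18 far [-51. 228. 180.] [-46. 260. 180.] near [ 32. 237. 180.]
```

View pics/q_s.png

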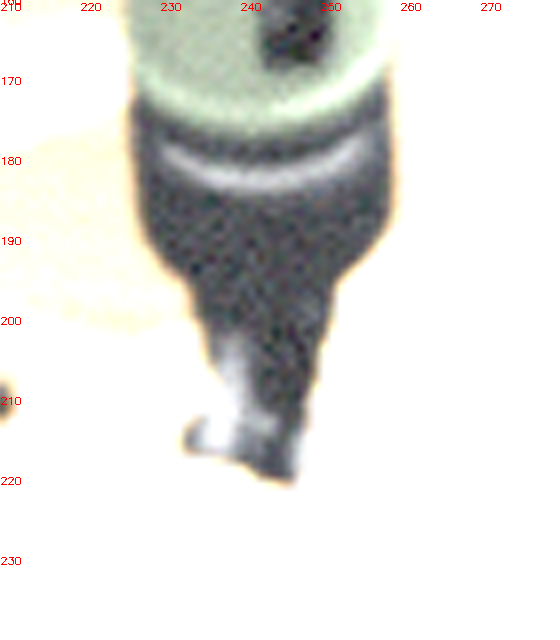

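View pics/q_t.png

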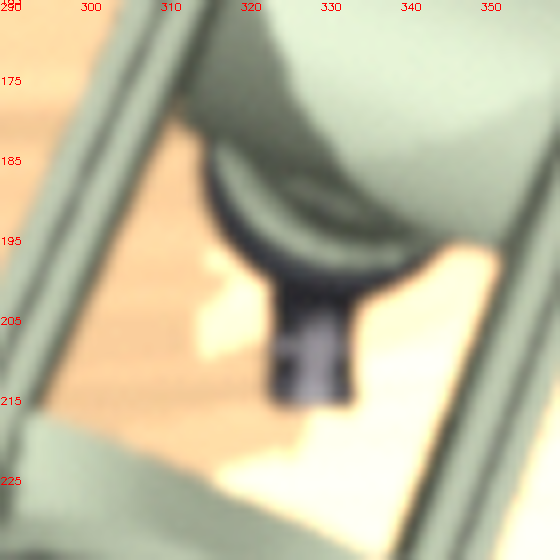

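send_rows --rows '[{"gripper": 0,"tx": 0,"ty": 0,"tz": 0.03,"spin": 0},{"gripper": 0,"tx": 0,"ty": 0,"tz": 0.03,"spin": 0},{"gripper": 0,"tx": 0,"ty": 0,"tz": 0.02,"spin": 0},{"gripper": 0,"tx": 0,"ty": 0,"tz": 0.01,"spin": 0},{"gripper": 0,"tx": 0,"ty": 0,"tz": 0,"spin": 0}]'

```text
time_s: 6.3
ee_pos: [0.5836, -0.1711, 0.0423]
eef_rot: [0.738, 0.675, 0.01, 0.031]
wrist_force: [-0.5, -0.1, -0.7]
opening: 0.0002
```

Run:
```python
from h import *
s=st(); m=R.from_quat(s["eef_rot"]).as_matrix();p=np.array(s["ee_pos"])
P=[p,p-m[:,2]*.019,p-m[:,2]*.073,np.r_[p[:2],0]]
for n,w in dict(scene=(170,280,220,330),top=(150,260,260,370)).items():
    c=cam(n); q=[proj(c,x) for x in P]; print(n,np.round(q,0).tolist()); zoom(c,*w,f"r_{n}.png",5,1.5,q)
```

```text
t 6.3 bin [-42.  242.   42.3] F_bin [ 0.5  0.1 -0.7] op 0.0002 yawx 84.85 toolx in bin [-0.001 -1.   ] tilt [ 0.057 -0.032]
scene [[243.0, 246.0], [243.0, 242.0], [242.0, 230.0], [244.0, 254.0]]
top [[327.0, 196.0], [327.0, 196.0], [329.0, 193.0], [326.0, 199.0]]
```

View pics/r_scene.png

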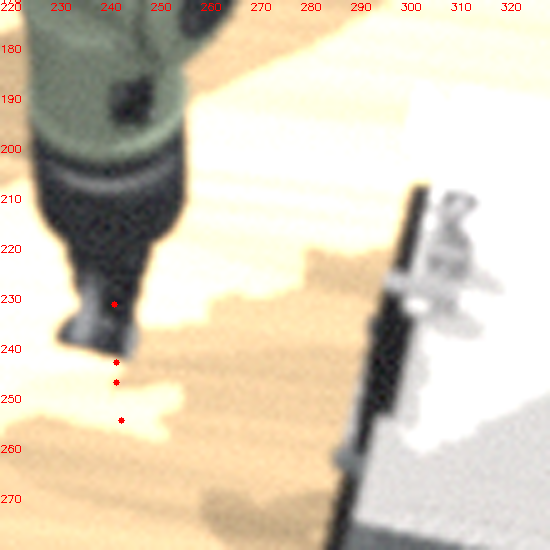

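View pics/r_top.png

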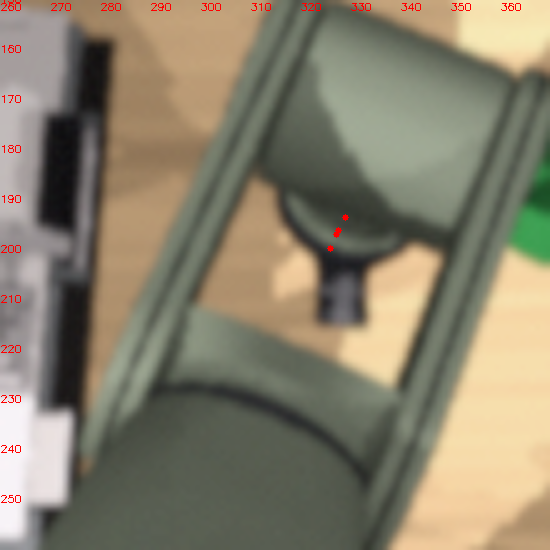

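send_rows --rows '[{"gripper": 0,"tx": 0,"ty": 0,"tz": 0.012,"spin": 0},{"gripper": 0,"tx": 0,"ty": 0,"tz": 0.01,"spin": 0},{"gripper": 0,"tx": 0,"ty": 0,"tz": 0.006,"spin": 0},{"gripper": 0,"tx": 0,"ty": 0,"tz": 0.004,"spin": 0},{"gripper": 0,"tx": 0,"ty": 0,"tz": 0,"spin": 0}]'

```text
time_s: 6.82
ee_pos: [0.5921, -0.175, 0.0162]
eef_rot: [0.737, 0.674, 0.013, 0.038]
wrist_force: [0.4, 0.7, -0.3]
opening: -0.0001
```

Run:
```python
from h import *
s=st()
```

```text
t 6.82 bin [-50.8 245.1  16.2] F_bin [-0.3 -0.7 -0.3] op -0.0001 yawx 84.84 toolx in bin [-0.001 -1.   ] tilt [ 0.071 -0.038]
```

Run:
```python
from h import *
s=st(); m=R.from_quat(s["eef_rot"]).as_matrix();p=np.array(s["ee_pos"])
P=[p,p-m[:,2]*.019,p-m[:,2]*.073,np.r_[p[:2],0]]
for n,w in dict(scene=(190,290,210,310),top=(170,240,290,360)).items():
    c=cam(n); q=[proj(c,x) for x in P]; print(n,np.round(q,0).tolist()); zoom(c,*w,f"u_{n}.png",6,1.3,q)
```

```text
t 6.82 bin [-50.8 245.1  16.2] F_bin [-0.3 -0.7 -0.3] op -0.0001 yawx 84.84 toolx in bin [-0.001 -1.   ] tilt [ 0.071 -0.038]
scene [[242.0, 253.0], [241.0, 249.0], [241.0, 238.0], [242.0, 256.0]]
top [[327.0, 195.0], [328.0, 194.0], [329.0, 192.0], [327.0, 196.0]]
```

View pics/u_scene.png

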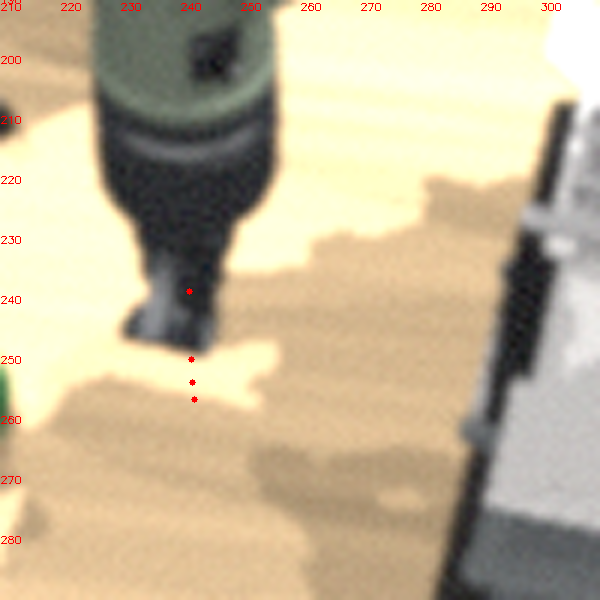

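send_rows --rows '[{"gripper": 0,"tx": 0,"ty": 0,"tz": 0.006,"spin": 0},{"gripper": 0,"tx": 0,"ty": 0,"tz": 0.005,"spin": 0},{"gripper": 0,"tx": 0,"ty": 0,"tz": 0.004,"spin": 0},{"gripper": 0,"tx": 0,"ty": 0,"tz": 0.003,"spin": 0},{"gripper": 0,"tx": 0,"ty": 0,"tz": 0,"spin": 0}]'

```text
time_s: 7.33
ee_pos: [0.5946, -0.1762, -0.0019]
eef_rot: [0.737, 0.674, 0.014, 0.039]
wrist_force: [-1.2, 0.7, -0.5]
opening: 0.0
```

Run:
```python
from h import *
s=st(); m=R.from_quat(s["eef_rot"]).as_matrix();p=np.array(s["ee_pos"])
print(np.round(s["joint_pos"],3))
P=[p]
for n,w in dict(scene=(190,290,210,310),top=(170,240,290,360)).items():
    c=cam(n); q=[proj(c,x) for x in P]; print(n,np.round(q,0).tolist()); zoom(c,*w,f"v_{n}.png",6,1.3,q)
```

```text
t 7.33 bin [-53.5 246.1  -1.9] F_bin [ 1.3 -0.6 -0.5] op 0.0 yawx 84.84 toolx in bin [-0.001 -0.999] tilt [ 0.073 -0.039]
[-0.424  0.477  1.644 -0.007  0.937 -0.332]
scene [[241.0, 257.0]]
top [[327.0, 195.0]]
```

View pics/v_scene.png

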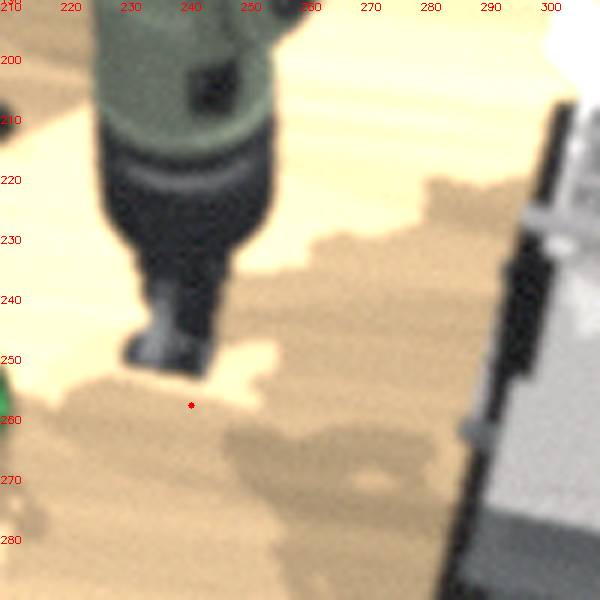

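send_rows --rows '[{"gripper": 0,"tx": 0,"ty": 0,"tz": 0.003,"spin": 0},{"gripper": 0,"tx": 0,"ty": 0,"tz": 0.002,"spin": 0},{"gripper": 0,"tx": 0,"ty": 0,"tz": 0.002,"spin": 0},{"gripper": 0,"tx": 0,"ty": 0,"tz": 0,"spin": 0},{"gripper": 0,"tx": 0,"ty": 0,"tz": 0,"spin": 0}]'

```text
time_s: 7.85
ee_pos: [0.5962, -0.1769, -0.0083]
eef_rot: [0.737, 0.674, 0.014, 0.04]
wrist_force: [-0.5, -0.6, 1.0]
opening: 0.0002
```

Run:
```python
from h import *
s=st()
```

```text
t 7.85 bin [-55.2 246.7  -8.3] F_bin [0.4 0.6 1. ] op 0.0002 yawx 84.84 toolx in bin [-0.001 -0.999] tilt [ 0.075 -0.04 ]
```

send_rows --rows '[{"gripper": 0,"tx": 0,"ty": 0,"tz": 0.003,"spin": 0},{"gripper": 0,"tx": 0,"ty": 0,"tz": 0.003,"spin": 0},{"gripper": 0,"tx": 0,"ty": 0,"tz": 0.002,"spin": 0},{"gripper": 0,"tx": 0,"ty": 0,"tz": 0.002,"spin": 0},{"gripper": 0,"tx": 0,"ty": 0,"tz": 0,"spin": 0}]'

```text
time_s: 8.27
ee_pos: [0.5972, -0.1774, -0.0191]
eef_rot: [0.737, 0.674, 0.014, 0.04]
wrist_force: [0.0, -0.2, -0.6]
opening: -0.0002
```

Run:
```python
from h import *
s=st()
m=R.from_quat(s["eef_rot"]).as_matrix();p=np.array(s["ee_pos"])
for n,w in dict(scene=(190,290,210,310),top=(170,240,290,360)).items():
    c=cam(n); q=[proj(c,p)]; print(n,np.round(q,0).tolist()); zoom(c,*w,f"w_{n}.png",6,1.3,q)
```

```text
t 8.27 bin [-56.2 247.1 -19.1] F_bin [-0.   0.2 -0.6] op -0.0002 yawx 84.84 toolx in bin [-0.001 -0.999] tilt [ 0.076 -0.04 ]
scene [[241.0, 261.0]]
top [[327.0, 195.0]]
```

View pics/w_scene.png

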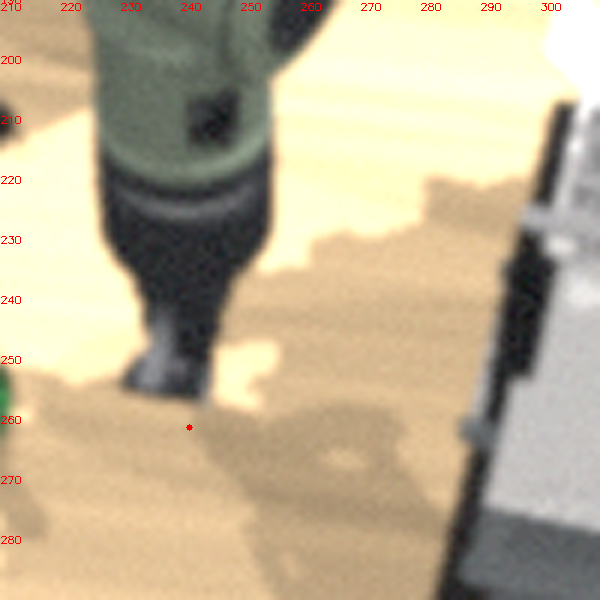

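View pics/w_top.png

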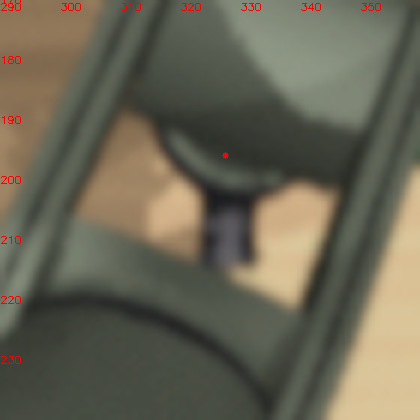

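Run:
```python
from h import *
s=st()
cs,ct=cam("scene"),cam("top")
for z in (0,.01,.02,.03): print(z,w2b(onz(cs,228.5,254,z)).round(),w2b(onz(cs,243.5,256.5,z)).round(),"near",w2b(onz(ct,322,213.5,z)).round(),w2b(onz(ct,330,214.5,z)).round())
```

```text
t 8.37 bin [-56.4 247.2 -18.7] F_bin [ 0.  -0.4  0.3] op -0.0001 yawx 84.84 toolx in bin [-0.001 -0.999] tilt [ 0.076 -0.04 ]
0 [-53. 284.   0.] [-51. 240.   0.] near [ -1. 234.   0.] [  0. 257.   0.]
0.01 [-58. 281.  10.] [-56. 238.  10.] near [  1. 234.  10.] [  2. 256.  10.]
0.02 [-63. 279.  20.] [-62. 236.  20.] near [  2. 233.  20.] [  3. 255.  20.]
0.03 [-68. 276.  30.] [-67. 234.  30.] near [  3. 232.  30.] [  5. 254.  30.]
```

Run:
```python
from h import *
cs,ct=cam("scene"),cam("top")
for x,y in((-26,245),(-26,255),(-56,247)):
  for z in (0,75,150,250,350): print((x,y,z),np.round(proj(cs,b2w(x,y,z)),1),np.round(proj(ct,b2w(x,y,z)),1))
zoom(cs,60,270,180,320,"x_s.png",4,1.3); zoom(ct,60,260,260,420,"x_t.png",4,1.3)
```

```text
(-26, 245, 0) [244.3 248.5] [326.3 204.8]
(-26, 245, 75) [242.7 234.5] [328.8 200.3]
(-26, 245, 150) [240.8 218.9] [331.6 195.2]
(-26, 245, 250) [238.  194.9] [335.9 187.2]
(-26, 245, 350) [234.7 166.4] [341.1 177.6]
(-26, 255, 0) [240.9 247.8] [329.9 205.1]
(-26, 255, 75) [239.1 233.8] [332.6 200.6]
(-26, 255, 150) [237.  218.2] [335.6 195.5]
(-26, 255, 250) [233.9 194.1] [340.3 187.5]
(-26, 255, 350) [230.2 165.6] [346.  177.9]
(-56, 247, 0) [240.8 257.5] [327.6 194.3]
(-56, 247, 75) [238.9 243.8] [330.1 189.1]
(-56, 247, 150) [236.8 228.5] [333.  183.3]
(-56, 247, 250) [233.6 204.9] [337.4 174.3]
(-56, 247, 350) [229.7 176.7] [342.8 163.4]
```

View pics/x_s.png

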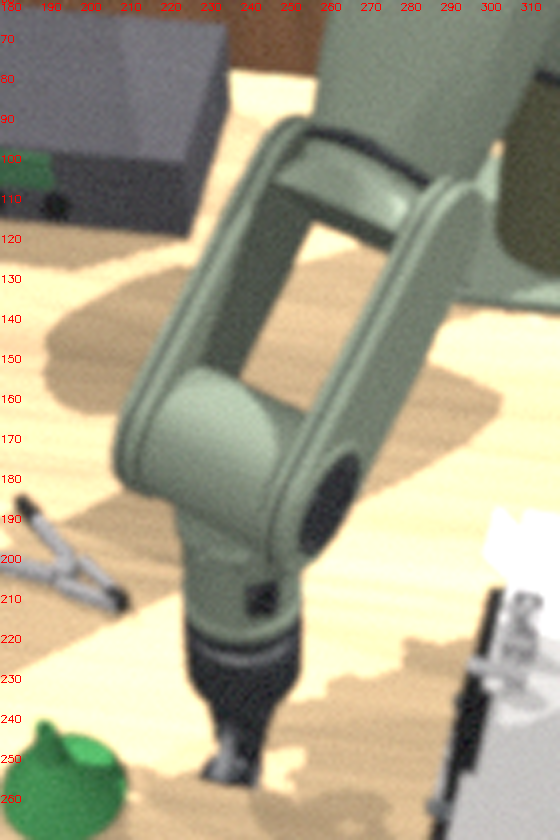

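View pics/x_t.png

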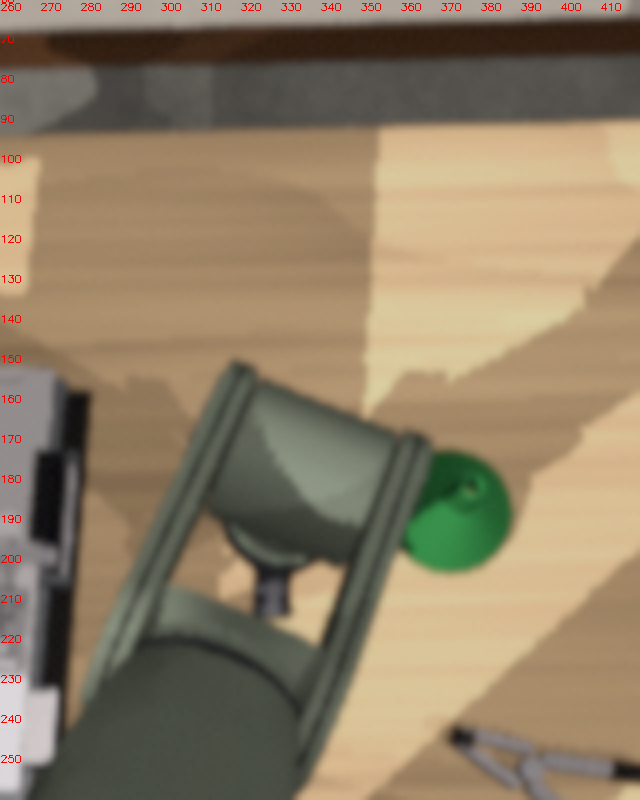

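send_rows --rows '[{"gripper": 0,"tx": 0,"ty": 0,"tz": 0.004,"spin": 0},{"gripper": 0,"tx": 0,"ty": 0,"tz": 0.004,"spin": 0},{"gripper": 0,"tx": 0,"ty": 0,"tz": 0.003,"spin": 0},{"gripper": 0,"tx": 0,"ty": 0,"tz": 0,"spin": 0},{"gripper": 0,"tx": 0,"ty": 0,"tz": 0,"spin": 0}]'

```text
time_s: 8.98
ee_pos: [0.5989, -0.1783, -0.03]
eef_rot: [0.737, 0.674, 0.015, 0.041]
wrist_force: [0.8, -0.0, -0.1]
opening: 0.0001
```

Run:
```python
from h import *
s=st()
print(np.round(s["joint_pos"],3),np.round(s["joint_efforts"],1),np.round(s["wrist_torque"],2))
```

```text
t 8.98 bin [-58.  247.8 -30. ] F_bin [-0.8 -0.1 -0.1] op 0.0001 yawx 84.84 toolx in bin [-0.001 -0.999] tilt [ 0.078 -0.041]
[-0.425  0.527  1.642 -0.007  0.885 -0.332] [  0.  -44.6 -22.3  -0.   -0.4   0. ] [-0.02  0.01 -0.05]
```

Run:
```python
from h import *
s=st(); m=R.from_quat(s["eef_rot"]).as_matrix();p=np.array(s["ee_pos"])
P=[p-m[:,2]*d for d in (0,.019,.05,.073,.1,.125,.15,.175,.2,.25)]
for n,w in dict(scene=(150,280,190,290),top=(140,240,270,380)).items():
    c=cam(n); q=[proj(c,x) for x in P]; print(n,np.round(q,0).tolist()); zoom(c,*w,f"y_{n}.png",5,1.6,q)
```

```text
t 8.98 bin [-58.  247.8 -30. ] F_bin [-0.8 -0.1 -0.1] op 0.0001 yawx 84.84 toolx in bin [-0.001 -0.999] tilt [ 0.078 -0.041]
scene [[241.0, 263.0], [241.0, 260.0], [241.0, 253.0], [241.0, 249.0], [241.0, 243.0], [241.0, 238.0], [240.0, 232.0], [240.0, 226.0], [240.0, 220.0], [240.0, 207.0]]
top [[327.0, 196.0], [327.0, 195.0], [328.0, 194.0], [328.0, 193.0], [329.0, 192.0], [329.0, 191.0], [330.0, 190.0], [330.0, 188.0], [331.0, 187.0], [332.0, 185.0]]
```

View pics/y_scene.png

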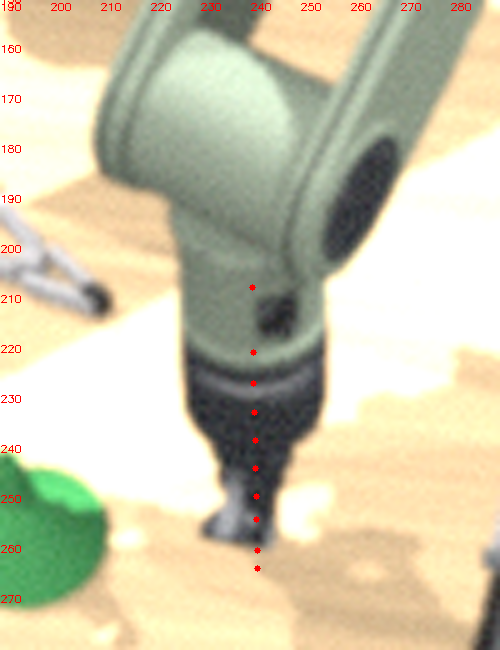

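View pics/y_top.png

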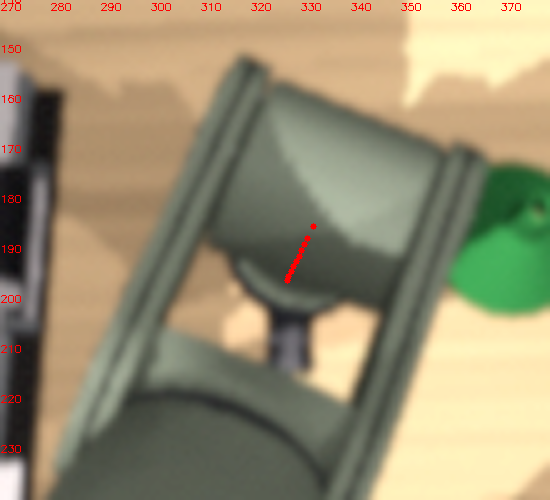

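send_rows --rows '[{"gripper": 0,"tx": 0,"ty": 0,"tz": 0.003,"spin": 0},{"gripper": 0,"tx": 0,"ty": 0,"tz": 0.003,"spin": 0},{"gripper": 0,"tx": 0,"ty": 0,"tz": 0.002,"spin": 0},{"gripper": 0,"tx": 0,"ty": 0,"tz": 0,"spin": 0},{"gripper": 0,"tx": 0,"ty": 0,"tz": 0,"spin": 0}]'

```text
time_s: 9.5
ee_pos: [0.6004, -0.1788, -0.03]
eef_rot: [0.737, 0.675, 0.014, 0.041]
wrist_force: [0.7, 0.2, 0.6]
opening: 0.0002
```

send_rows --rows '[{"gripper": 0,"tx": 0,"ty": 0,"tz": 0.003,"spin": 0},{"gripper": 0,"tx": 0,"ty": 0,"tz": 0.003,"spin": 0},{"gripper": 0,"tx": 0,"ty": 0,"tz": 0.002,"spin": 0},{"gripper": 0,"tx": 0,"ty": 0,"tz": 0,"spin": 0},{"gripper": 0,"tx": 0,"ty": 0,"tz": 0,"spin": 0}]'

```text
time_s: 9.92
ee_pos: [0.6018, -0.1794, -0.0308]
eef_rot: [0.736, 0.675, 0.014, 0.041]
wrist_force: [-0.2, -0.2, -0.5]
opening: 0.0002
```

Run:
```python
from h import *
s=st();print(np.round(s["joint_pos"],3),np.round(s["joint_efforts"],1))
c=cam("scene"); c["im"]=cv2.imread("pics/scene0.png")
m=R.from_quat([.992,.13,0,-.001]).as_matrix();p=np.array([.148,-.555,.198])
P=[p]+[p-m[:,2]*.013+m[:,1]*k for k in(-.057,-.0427,.0427,.057)]+[p-m[:,2]*d for d in (.073,.125,.175)]
q=[proj(c,x) for x in P]; print(np.round(q).tolist())
zoom(c,0,110,80,190,"z0.png",5,2.0,q)
```

```text
t 9.92 bin [-60.9 248.6 -30.8] F_bin [ 0.2  0.2 -0.5] op 0.0002 yawx 84.94 toolx in bin [ 0.001 -0.999] tilt [ 0.076 -0.041]
[-0.424  0.534  1.632 -0.009  0.889 -0.332] [  0.1 -45.3 -22.4  -0.   -0.3  -0. ]
[[144.0, 86.0], [161.0, 81.0], [157.0, 81.0], [129.0, 83.0], [124.0, 84.0], [137.0, 65.0], [132.0, 50.0], [127.0, 33.0]]
```

View pics/z0.png

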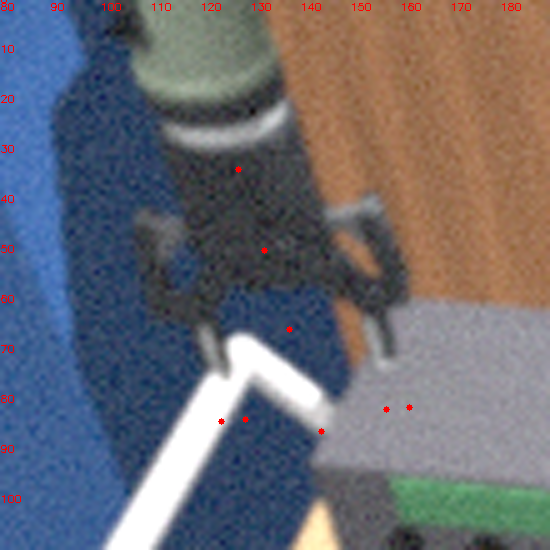

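send_rows --rows '[{"gripper": 0,"tx": 0,"ty": 0,"tz": -0.04,"spin": 0},{"gripper": 0,"tx": 0,"ty": 0,"tz": -0.04,"spin": 0},{"gripper": 0,"tx": 0,"ty": 0,"tz": -0.04,"spin": 0},{"gripper": 0,"tx": 0,"ty": 0,"tz": -0.04,"spin": 0},{"gripper": 0,"tx": 0,"ty": 0,"tz": -0.04,"spin": 0}]'

```text
time_s: 10.38
ee_pos: [0.5754, -0.1665, 0.152]
eef_rot: [0.737, 0.675, 0.006, 0.022]
wrist_force: [0.6, -0.7, 0.6]
opening: -0.0001
```

Run:
```python
from h import *
s=st((-12,76,170));print(np.round(s["joint_pos"],3))
```

```text
t 10.38 bin [-33.5 238.2 152. ] F_bin [-0.7  0.7  0.6] op -0.0001 yawx 84.94 toolx in bin [ 0.001 -1.   ] tilt [ 0.038 -0.024]
tool delta mm [161.8 -20.5 -22.2]
[-0.422  0.267  1.569 -0.007  1.262 -0.332]
```

```bash
cat >> h.py <<'E'
OFF=.028
def tip(tgt=None):
    s=monitor.get_state(); m=R.from_quat(s["eef_rot"]).as_matrix(); p=np.array(s["ee_pos"])-OFF*m[:,2]
    print("t",round(s["time_s"],2),"TIP bin",np.round(w2b(p),1),"F",np.round([s["wrist_force"]@XB,s["wrist_force"]@YB,s["wrist_force"][2]],1),"op",round(s["opening"],4),"yaw err",round(84.9-np.degrees(np.arctan2(m[1,0],m[0,0])),2),"toolz bin",np.round([m[:,2]@XB,m[:,2]@YB],3))
    if tgt is not None: print("tool delta mm",np.round(m.T@(b2w(*tgt)-p)*1e3,1))
    return s
E
python3 -c "
from h import *
tip((-10,76,185))"
```

```text
t 10.38 TIP bin [-32.4 237.6 180. ] F [-0.7  0.7  0.6] op -0.0001 yaw err -0.04 toolz bin [-0.04   0.021]
tool delta mm [161.5 -21.9  -9.3]
```

send_rows --rows '[{"gripper": 0,"tx": 0.037,"ty": -0.005,"tz": -0.002,"spin": 0},{"gripper": 0,"tx": 0.037,"ty": -0.005,"tz": -0.002,"spin": 0},{"gripper": 0,"tx": 0.037,"ty": -0.005,"tz": -0.002,"spin": 0},{"gripper": 0,"tx": 0.037,"ty": -0.005,"tz": 0,"spin": 0},{"gripper": 0,"tx": 0.012,"ty": -0.003,"tz": 0,"spin": 0}]'

```text
time_s: 10.8
ee_pos: [0.5768, -0.0081, 0.1656]
eef_rot: [0.741, 0.671, 0.012, 0.035]
wrist_force: [-0.9, 0.2, -0.3]
opening: -0.0002
```

```bash
python3 -c "
from h import *
tip((-10,76,149))"
```

```text
t 10.8 TIP bin [-18.9  79.4 193.5] F [ 0.9 -0.1 -0.3] op -0.0002 yaw err 0.64 toolz bin [-0.068  0.029]
tool delta mm [  4.6 -11.9  43.7]
```

send_rows --rows '[{"gripper": 0,"tx": 0.004,"ty": -0.012,"tz": 0,"spin": 0.4},{"gripper": 0,"tx": 0,"ty": -0.001,"tz": 0.014,"spin": 0},{"gripper": 0,"tx": 0.0,"ty": -0.001,"tz": 0.014,"spin": 0},{"gripper": 0,"tx": 0.0,"ty": -0.001,"tz": 0.013,"spin": 0},{"gripper": 0,"tx": 0.0,"ty": 0,"tz": 0,"spin": 0}]'

```text
time_s: 11.22
ee_pos: [0.5643, 0.003, 0.1198]
eef_rot: [0.74, 0.672, 0.013, 0.034]
wrist_force: [-0.9, -0.5, 0.3]
opening: 0.0
```

```bash
python3 -c "
from h import *
s=tip((-10,76,149))
m=R.from_quat(s['eef_rot']).as_matrix(); p=np.array(s['ee_pos'])-OFF*m[:,2]
c=cam('scene'); zoom(c,170,250,270,340,'aa_s.png',8,1.5,[proj(c,p)])
c=cam('top'); zoom(c,170,240,230,300,'aa_t.png',8,1.5,[proj(c,p)])
"
```

```text
t 11.22 TIP bin [ -5.4  69.6 147.8] F [0.9 0.6 0.3] op 0.0 yaw err 0.51 toolz bin [-0.068  0.026]
tool delta mm [-6.4  4.7 -0.8]
```

View pics/aa_s.png

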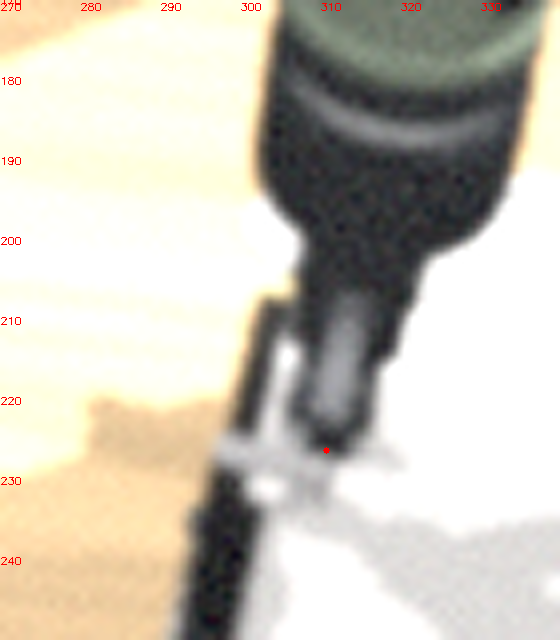

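View pics/aa_t.png

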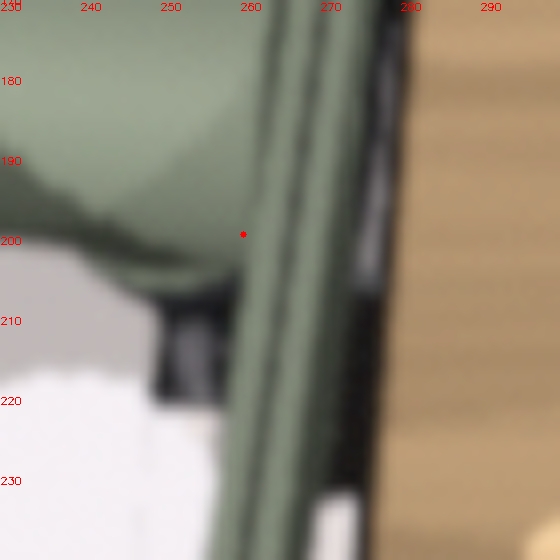

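send_rows --rows '[{"gripper": 0,"tx": -0.005,"ty": 0,"tz": 0,"spin": 0.4},{"gripper": 0,"tx": 0,"ty": -0.005,"tz": 0,"spin": 0},{"gripper": 0,"tx": 0.0,"ty": -0.005,"tz": 0,"spin": 0},{"gripper": 0,"tx": 0.0,"ty": -0.005,"tz": 0,"spin": 0},{"gripper": 0,"tx": 0.0,"ty": 0,"tz": 0,"spin": 0}]'

```text
time_s: 11.73
ee_pos: [0.5522, -0.0026, 0.1245]
eef_rot: [0.743, 0.668, 0.017, 0.038]
wrist_force: [-0.5, -0.3, 0.4]
opening: -0.0
```

```bash
python3 -c "
from h import *
s=tip()"
```

```text
t 11.73 TIP bin [  6.3  76.2 152.4] F [0.5 0.3 0.4] op -0.0 yaw err 1.07 toolz bin [-0.078  0.027]
```

send_rows --rows '[{"gripper": 0,"tx": 0,"ty": 0,"tz": 0.003,"spin": -1},{"gripper": 0,"tx": 0,"ty": -0.005,"tz": 0.001,"spin": 0},{"gripper": 0,"tx": 0.0,"ty": -0.005,"tz": 0.001,"spin": 0},{"gripper": 0,"tx": 0.0,"ty": -0.005,"tz": 0.001,"spin": 0},{"gripper": 0,"tx": 0.0,"ty": 0,"tz": 0,"spin": 0}]'

```text
time_s: 12.15
ee_pos: [0.5416, -0.0019, 0.1214]
eef_rot: [0.737, 0.675, 0.021, 0.043]
wrist_force: [1.0, -0.7, 0.1]
opening: -0.0
```

```bash
python3 -c "
from h import *
s=tip()
m=R.from_quat(s['eef_rot']).as_matrix(); p=np.array(s['ee_pos'])-OFF*m[:,2]
c=cam('scene'); zoom(c,170,250,270,340,'ab_s.png',8,1.5,[proj(c,p)])
"
```

```text
t 12.15 TIP bin [ 17.4  76.5 149.3] F [-1.1  0.6  0.1] op -0.0 yaw err -0.01 toolz bin [-0.091  0.027]
```

View pics/ab_s.png

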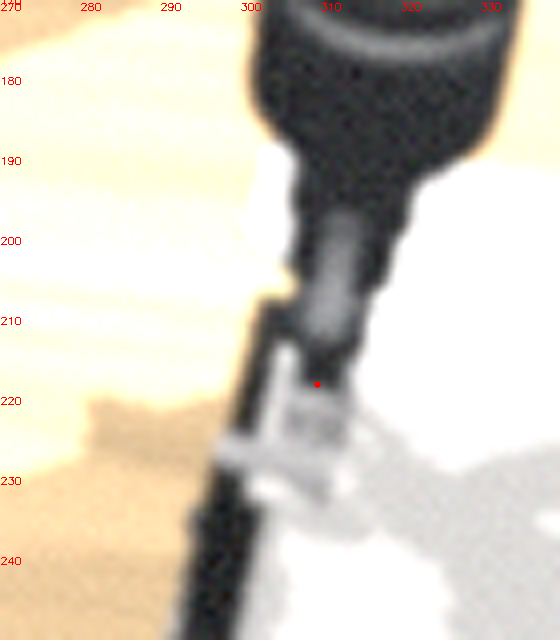

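send_rows --rows '[{"gripper": 0,"tx": 0,"ty": -0.005,"tz": 0.001,"spin": 0},{"gripper": 0,"tx": 0,"ty": -0.005,"tz": 0.001,"spin": 0},{"gripper": 0,"tx": 0.0,"ty": -0.005,"tz": 0.001,"spin": 0},{"gripper": 0,"tx": 0.0,"ty": -0.004,"tz": 0.001,"spin": 0},{"gripper": 0,"tx": 0.0,"ty": 0,"tz": 0,"spin": 0}]'

```text
time_s: 12.62
ee_pos: [0.5284, -0.001, 0.1206]
eef_rot: [0.736, 0.674, 0.026, 0.049]
wrist_force: [0.1, -0.4, 0.3]
opening: 0.0
```

```bash
python3 -c "
from h import *
s=tip()
m=R.from_quat(s['eef_rot']).as_matrix(); p=np.array(s['ee_pos'])-OFF*m[:,2]
c=cam('scene'); zoom(c,170,250,270,340,'ac_s.png',8,1.5,[proj(c,p)])
c=cam('top'); zoom(c,170,240,230,300,'ac_t.png',8,1.5,[proj(c,p)])
"
```

```text
t 12.62 TIP bin [ 31.   76.7 148.4] F [-0.2  0.4  0.3] op 0.0 yaw err 0.01 toolz bin [-0.106  0.028]
```

View pics/ac_s.png

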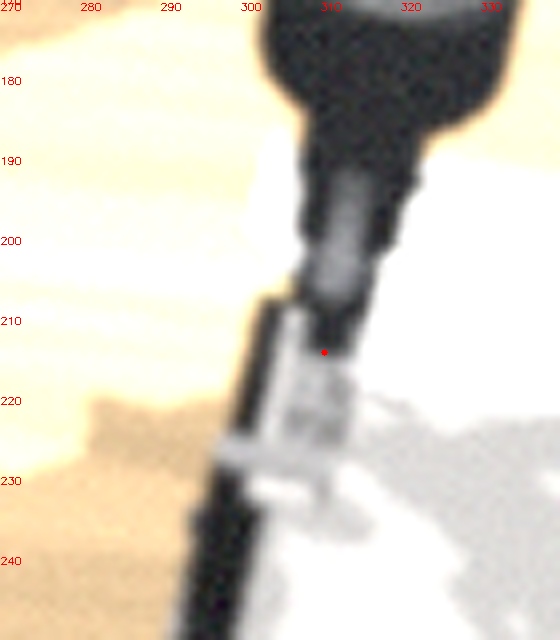

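View pics/ac_t.png

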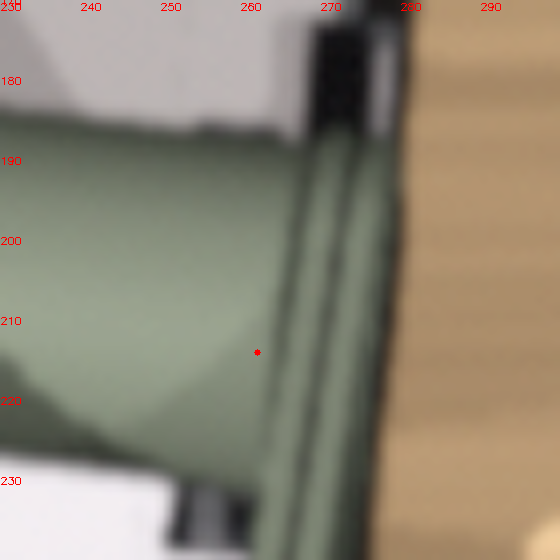

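send_rows --rows '[{"gripper": 0,"tx": 0,"ty": -0.005,"tz": 0.001,"spin": 0},{"gripper": 0,"tx": 0,"ty": -0.005,"tz": 0.001,"spin": 0},{"gripper": 0,"tx": 0.0,"ty": -0.004,"tz": 0.001,"spin": 0},{"gripper": 0,"tx": 0.0,"ty": 0,"tz": 0,"spin": 0},{"gripper": 0,"tx": 0.0,"ty": 0,"tz": 0,"spin": 0}]'

```text
time_s: 13.13
ee_pos: [0.528, -0.0005, 0.1215]
eef_rot: [0.736, 0.673, 0.037, 0.06]
wrist_force: [1.5, 0.2, 0.8]
opening: -0.0002
```

```bash
python3 -c "
from h import *
s=tip()
"
```

```text
t 13.13 TIP bin [ 32.3  76.3 149.2] F [-1.4 -0.4  0.8] op -0.0002 yaw err 0.1 toolz bin [-0.137  0.026]
```

send_rows --rows '[{"gripper": 0,"tx": 0,"ty": 0.01,"tz": 0,"spin": 0},{"gripper": 0,"tx": 0,"ty": 0.012,"tz": -0.015,"spin": 0},{"gripper": 0,"tx": -0.01,"ty": 0.015,"tz": -0.03,"spin": 0},{"gripper": 0,"tx": 0.0,"ty": 0.02,"tz": -0.02,"spin": 0},{"gripper": 0,"tx": 0.0,"ty": 0.02,"tz": -0.02,"spin": 0}]'

```text
time_s: 13.55
ee_pos: [0.5789, -0.0121, 0.2028]
eef_rot: [0.737, 0.674, 0.024, 0.044]
wrist_force: [0.6, 0.2, -0.0]
opening: -0.0004
```

send_rows --rows '[{"gripper": 0,"tx": 0,"ty": 0.01,"tz": -0.02,"spin": 0},{"gripper": 0,"tx": 0,"ty": 0.01,"tz": -0.02,"spin": 0},{"gripper": 0,"tx": 0,"ty": 0.01,"tz": -0.02,"spin": 0},{"gripper": 0,"tx": 0.0,"ty": 0,"tz": 0,"spin": 0},{"gripper": 0,"tx": 0.0,"ty": 0,"tz": 0,"spin": 0}]'

```text
time_s: 13.97
ee_pos: [0.6052, -0.0137, 0.2663]
eef_rot: [0.737, 0.674, 0.02, 0.04]
wrist_force: [-0.5, 0.2, -1.0]
opening: -0.0002
```

```bash
python3 -c "
from h import *
s=tip((-45,92,150))
m=R.from_quat(s['eef_rot']).as_matrix(); p=np.array(s['ee_pos'])-OFF*m[:,2]
c=cam('scene'); zoom(c,180,250,270,340,'ad_s.png',8,1.5,[proj(c,p)])
c=cam('top'); zoom(c,160,240,240,300,'ad_t.png',8,1.5,[proj(c,p)])
"
```

```text
t 13.97 TIP bin [-47.2  82.7 294.2] F [ 0.5 -0.2 -1. ] op -0.0002 yaw err 0.07 toolz bin [-0.086  0.024]
tool delta mm [ -5.8 -14.6 143.7]
```

View pics/ad_s.png

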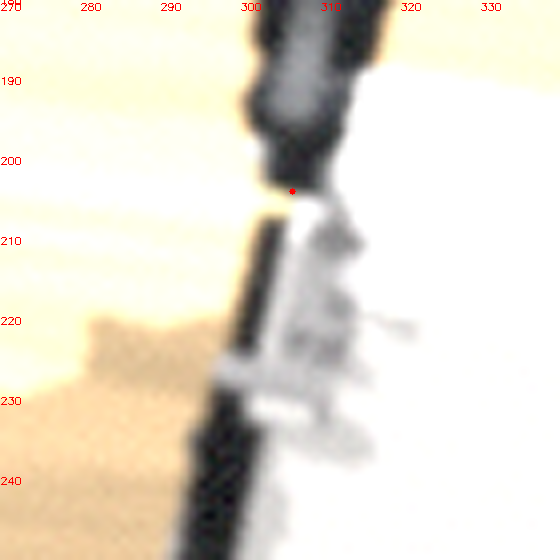

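View pics/ad_t.png

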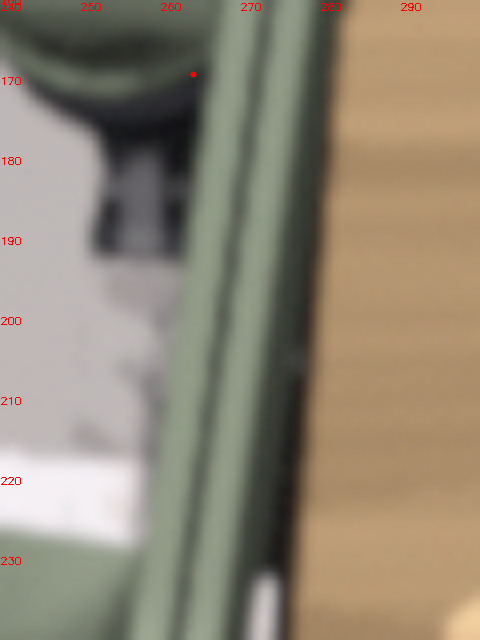

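send_rows --rows '[{"gripper": 0,"tx": -0.001,"ty": -0.004,"tz": 0.03,"spin": 0},{"gripper": 0,"tx": -0.001,"ty": -0.004,"tz": 0.03,"spin": 0},{"gripper": 0,"tx": 0,"ty": -0.004,"tz": 0.03,"spin": 0},{"gripper": 0,"tx": 0.0,"ty": -0.004,"tz": 0.03,"spin": 0},{"gripper": 0,"tx": 0.0,"ty": 0,"tz": 0,"spin": 0}]'

```text
time_s: 14.48
ee_pos: [0.5928, -0.0173, 0.1356]
eef_rot: [0.737, 0.674, 0.017, 0.036]
wrist_force: [-1.3, 0.8, -1.9]
opening: -0.0
```

```bash
python3 -c "
from h import *
s=tip((-45,88,143))
"
```

```text
t 14.48 TIP bin [-35.4  87.3 163.5] F [ 1.3 -0.7 -1.9] op -0.0 yaw err 0.04 toolz bin [-0.076  0.024]
tool delta mm [-0.2  8.  21.2]
```

send_rows --rows '[{"gripper": 0,"tx": 0,"ty": 0.008,"tz": 0.005,"spin": 0},{"gripper": 0,"tx": 0,"ty": 0.001,"tz": 0.008,"spin": 0},{"gripper": 0,"tx": 0,"ty": 0,"tz": 0.006,"spin": 0},{"gripper": 0,"tx": 0.0,"ty": 0,"tz": 0.002,"spin": 0},{"gripper": 0,"tx": 0.0,"ty": 0,"tz": 0,"spin": 0}]'

```text
time_s: 14.9
ee_pos: [0.5981, -0.0178, 0.1107]
eef_rot: [0.737, 0.675, 0.013, 0.032]
wrist_force: [0.6, 0.1, -0.4]
opening: 0.0
```

```bash
python3 -c "
from h import *
s=tip((-45,88,143))
m=R.from_quat(s['eef_rot']).as_matrix(); p=np.array(s['ee_pos'])-OFF*m[:,2]
c=cam('scene'); zoom(c,180,260,260,340,'ae_s.png',7,1.5,[proj(c,p)])
"
```

```text
t 14.9 TIP bin [-41.   87.4 138.6] F [-0.6 -0.1 -0.4] op 0.0 yaw err 0.02 toolz bin [-0.065  0.023]
tool delta mm [-0.7  4.2 -4.1]
```

View pics/ae_s.png

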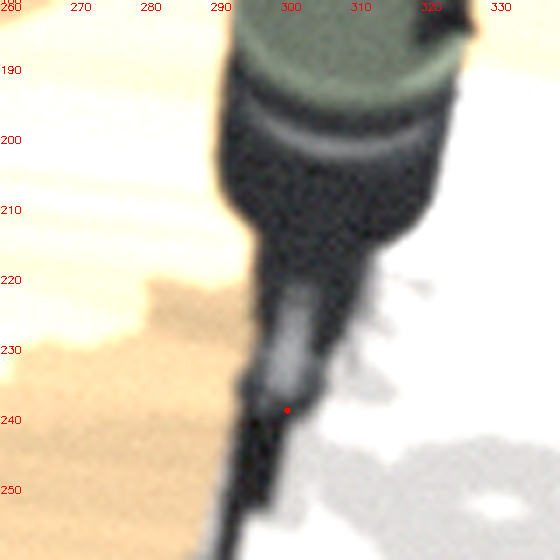

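send_rows --rows '[{"gripper": 0,"tx": -0.008,"ty": 0.002,"tz": -0.001,"spin": 0},{"gripper": 0,"tx": -0.008,"ty": 0.001,"tz": 0,"spin": 0},{"gripper": 0,"tx": -0.008,"ty": 0,"tz": 0,"spin": 0},{"gripper": 0,"tx": -0.008,"ty": 0,"tz": 0.002,"spin": 0},{"gripper": 0,"tx": -0.008,"ty": 0,"tz": 0.003,"spin": 0}]'

```text
time_s: 15.37
ee_pos: [0.5997, -0.0587, 0.1119]
eef_rot: [0.736, 0.676, 0.016, 0.033]
wrist_force: [-0.4, 2.4, 0.0]
opening: -0.0001
```

```bash
python3 -c "
from h import *
s=tip((-45,140,112))
m=R.from_quat(s['eef_rot']).as_matrix(); p=np.array(s['ee_pos'])-OFF*m[:,2]
c=cam('scene'); zoom(c,180,260,250,330,'af_s.png',7,1.5,[proj(c,p)])
"
```

```text
t 15.37 TIP bin [-46.2 128.1 139.8] F [ 0.6 -2.4  0. ] op -0.0001 yaw err -0.12 toolz bin [-0.07  0.02]
tool delta mm [-11.4  -3.1  27.9]
```

View pics/af_s.png

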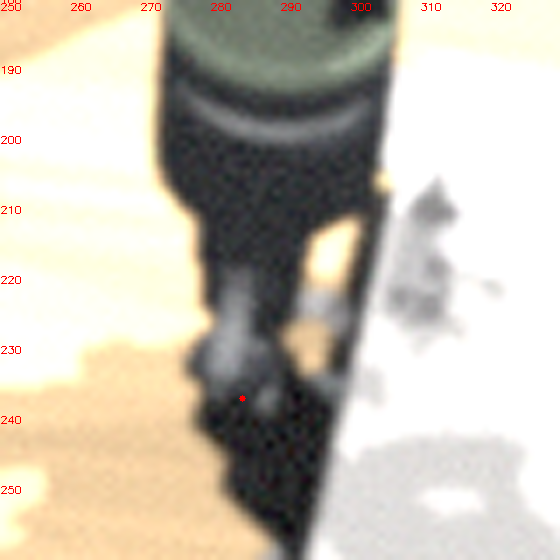

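send_rows --rows '[{"gripper": 0,"tx": -0.005,"ty": 0,"tz": 0.008,"spin": 0},{"gripper": 0,"tx": -0.006,"ty": 0,"tz": 0.01,"spin": 0},{"gripper": 0,"tx": -0.005,"ty": 0,"tz": 0.01,"spin": 0},{"gripper": 0,"tx": -0.004,"ty": 0,"tz": 0.012,"spin": 0},{"gripper": 0,"tx": -0.003,"ty": 0,"tz": 0.012,"spin": 0}]'

```text
time_s: 15.83
ee_pos: [0.6065, -0.0986, 0.0666]
eef_rot: [0.737, 0.675, 0.014, 0.044]
wrist_force: [-0.2, 1.2, 1.2]
opening: -0.0003
```

send_rows --rows '[{"gripper": 0,"tx": -0.002,"ty": -0.001,"tz": 0.01,"spin": 0},{"gripper": 0,"tx": 0,"ty": -0.001,"tz": 0.01,"spin": 0},{"gripper": 0,"tx": 0,"ty": 0,"tz": 0.008,"spin": 0},{"gripper": 0,"tx": 0,"ty": 0,"tz": 0,"spin": 0},{"gripper": 0,"tx": 0,"ty": 0,"tz": 0,"spin": 0}]'

```text
time_s: 16.25
ee_pos: [0.6067, -0.1059, 0.0363]
eef_rot: [0.737, 0.674, 0.013, 0.045]
wrist_force: [-4.8, 1.0, 8.1]
opening: -0.0
```

```bash
python3 -c "
from h import *
s=tip((-45,150,75))
m=R.from_quat(s['eef_rot']).as_matrix(); p=np.array(s['ee_pos'])-OFF*m[:,2]
c=cam('scene'); zoom(c,180,270,240,330,'ag_s.png',6,1.5,[proj(c,p)])
"
```

```text
t 16.25 TIP bin [-57.  173.8  64.2] F [ 4.9 -0.5  8.1] op -0.0 yaw err 0.07 toolz bin [-0.083  0.042]
tool delta mm [ 23.3 -11.  -12.8]
```

View pics/ag_s.png

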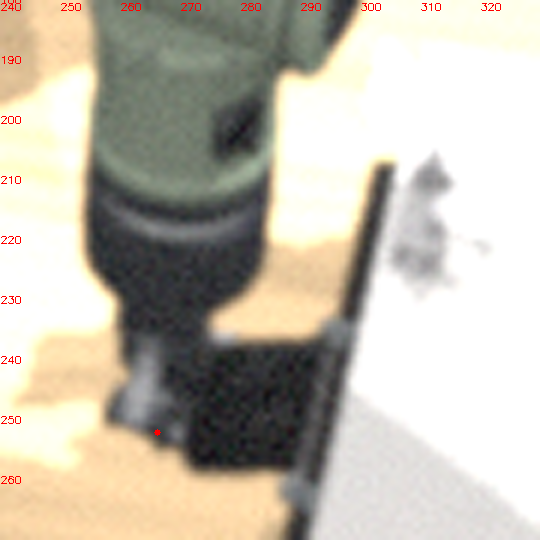

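send_rows --rows '[{"gripper": 0,"tx": 0,"ty": 0,"tz": -0.03,"spin": 0},{"gripper": 0.062,"tx": 0,"ty": 0,"tz": -0.04,"spin": 0},{"gripper": 0.062,"tx": 0,"ty": 0,"tz": -0.04,"spin": 0},{"gripper": 0.062,"tx": 0,"ty": -0.02,"tz": -0.03,"spin": 0},{"gripper": 0.062,"tx": 0.015,"ty": -0.035,"tz": 0,"spin": 0}]'

```text
time_s: 16.72
ee_pos: [0.542, -0.0783, 0.1675]
eef_rot: [0.737, 0.675, 0.01, 0.04]
wrist_force: [0.4, 0.3, 1.1]
opening: 0.0481
```

send_rows --rows '[{"gripper": 0.062,"tx": 0.015,"ty": -0.035,"tz": 0,"spin": 0},{"gripper": 0.062,"tx": 0.015,"ty": -0.035,"tz": 0,"spin": 0},{"gripper": 0.062,"tx": 0,"ty": 0,"tz": 0,"spin": 0},{"gripper": 0.062,"tx": 0,"ty": 0,"tz": 0,"spin": 0},{"gripper": 0.062,"tx": 0,"ty": 0,"tz": 0,"spin": 0}]'

```text
time_s: 17.13
ee_pos: [0.463, -0.0344, 0.1545]
eef_rot: [0.735, 0.677, 0.009, 0.034]
wrist_force: [-0.0, 0.6, -1.2]
opening: 0.0622
```

```bash
python3 -c "
from h import *
s=tip((95,106,126))
m=R.from_quat(s['eef_rot']).as_matrix(); p=np.array(s['ee_pos'])-OFF*m[:,2]
c=cam('scene'); zoom(c,150,280,240,340,'ah_s.png',5,1.3,[proj(c,p)])
c=cam('top'); zoom(c,160,270,240,340,'ah_t.png',5,1.5,[proj(c,p)])
"
```

```text
t 17.13 TIP bin [ 91.9 115.6 182.4] F [ 0.1 -0.6 -1.2] op 0.0622 yaw err -0.3 toolz bin [-0.062  0.033]
tool delta mm [11.5 -6.5 55.7]
```

View pics/ah_s.png

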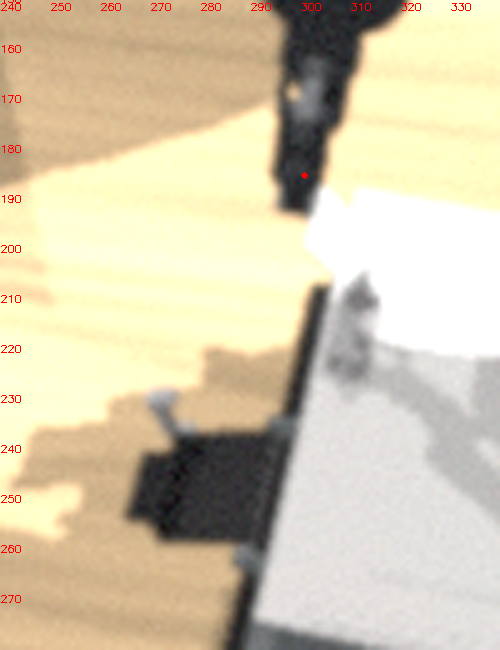

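View pics/ah_t.png

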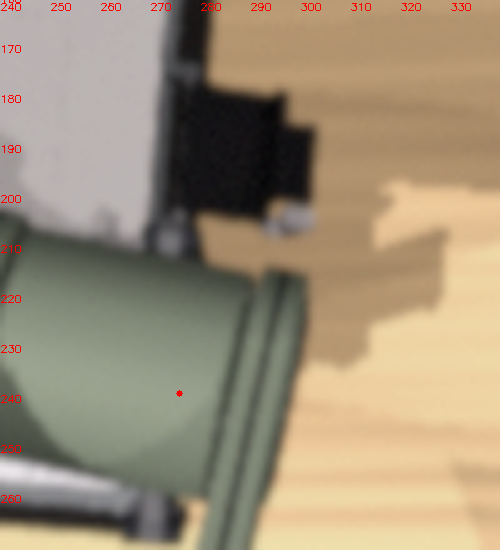

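```bash
python3 -c "
from h import *
c=cam('scene')
for p in ((61,115.6,187),(52,115.6,187),(61,115.6,180),(61,104.6,187),(61,126.6,187)): print(p,np.round(proj(c,b2w(*p)),1))
"
```

```text
(61, 115.6, 187) [298.2 192.6]
(52, 115.6, 187) [297.5 195.4]
(61, 115.6, 180) [298.  194.3]
(61, 104.6, 187) [302.4 193.4]
(61, 126.6, 187) [293.9 191.9]
```

send_rows --rows '[{"gripper": 0.062,"tx": 0.012,"ty": -0.007,"tz": 0,"spin": 0.2},{"gripper": 0.062,"tx": 0.001,"ty": -0.001,"tz": 0.018,"spin": 0},{"gripper": 0.062,"tx": 0.001,"ty": -0.001,"tz": 0.018,"spin": 0},{"gripper": 0.062,"tx": 0,"ty": -0.001,"tz": 0.016,"spin": 0},{"gripper": 0.062,"tx": 0,"ty": 0,"tz": 0,"spin": 0}]'

```text
time_s: 17.7
ee_pos: [0.4695, -0.0258, 0.1045]
eef_rot: [0.738, 0.674, 0.013, 0.04]
wrist_force: [-1.0, -0.8, -0.3]
opening: 0.0622
```

```bash
python3 -c "
from h import *
s=tip((95,105,126))
m=R.from_quat(s['eef_rot']).as_matrix(); p=np.array(s['ee_pos'])-OFF*m[:,2]
c=cam('scene'); zoom(c,150,230,270,330,'ai_s.png',7,1.0,[proj(c,p)])
"
```

```text
t 17.7 TIP bin [ 86.6 106.5 132.4] F [ 0.9  0.9 -0.3] op 0.0622 yaw err 0.15 toolz bin [-0.075  0.035]
tool delta mm [ 1.7 -8.9  5.7]
```

View pics/ai_s.png

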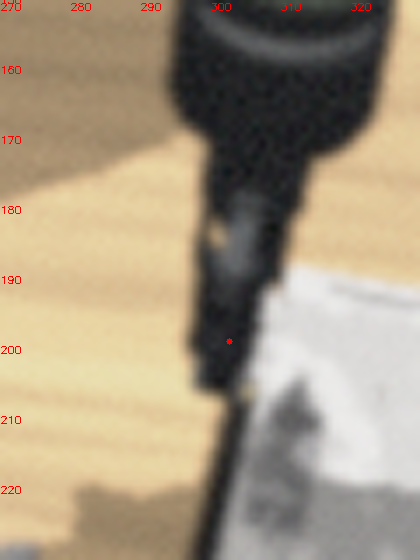

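send_rows --rows '[{"gripper": 0.062,"tx": 0.001,"ty": -0.009,"tz": 0.003,"spin": 0},{"gripper": 0.062,"tx": 0,"ty": -0.003,"tz": 0.003,"spin": 0},{"gripper": 0.062,"tx": 0,"ty": 0,"tz": 0,"spin": 0},{"gripper": 0.062,"tx": 0,"ty": 0,"tz": 0,"spin": 0},{"gripper": 0.062,"tx": 0,"ty": 0,"tz": 0,"spin": 0}]'

```text
time_s: 18.17
ee_pos: [0.4622, -0.0256, 0.1019]
eef_rot: [0.738, 0.673, 0.015, 0.043]
wrist_force: [-0.5, -0.3, -0.7]
opening: 0.062
```

```bash
python3 -c "
from h import *
s=tip((95,105,126))
"
```

```text
t 18.17 TIP bin [ 94.1 106.9 129.7] F [ 0.4  0.4 -0.7] op 0.062 yaw err 0.25 toolz bin [-0.083  0.036]
tool delta mm [ 2.  -1.2  3.6]
```

send_rows --rows '[{"gripper": 0.062,"tx": 0.002,"ty": -0.001,"tz": 0.005,"spin": 0},{"gripper": 0.03,"tx": 0,"ty": 0,"tz": 0.001,"spin": 0},{"gripper": 0.03,"tx": 0,"ty": 0,"tz": 0,"spin": 0},{"gripper": 0.03,"tx": 0,"ty": 0,"tz": 0,"spin": 0},{"gripper": 0.03,"tx": 0,"ty": 0,"tz": 0,"spin": 0}]'

```text
time_s: 18.58
ee_pos: [0.4615, -0.024, 0.0979]
eef_rot: [0.737, 0.674, 0.014, 0.043]
wrist_force: [-1.2, 0.5, 0.4]
opening: 0.0413
```

```bash
python3 -c "
from h import *
s=tip()
"
```

```text
t 18.58 TIP bin [ 95.  105.3 125.7] F [ 1.2 -0.4  0.4] op 0.0413 yaw err 0.12 toolz bin [-0.082  0.038]
```

send_rows --rows '[{"gripper": 0.03,"tx": 0,"ty": 0,"tz": 0,"spin": 0},{"gripper": 0.03,"tx": 0,"ty": 0,"tz": 0,"spin": 0},{"gripper": 0.03,"tx": 0,"ty": 0,"tz": 0,"spin": 0},{"gripper": 0.03,"tx": 0,"ty": 0,"tz": 0,"spin": 0},{"gripper": 0.03,"tx": 0,"ty": 0,"tz": 0,"spin": 0}]'

```text
time_s: 19.0
ee_pos: [0.4614, -0.0239, 0.0978]
eef_rot: [0.737, 0.674, 0.014, 0.043]
wrist_force: [-2.1, 0.0, 1.0]
opening: 0.0411
```

```bash
python3 -c "
from h import *
s=tip()
c=cam('scene'); zoom(c,150,230,270,330,'aj_s.png',7,1.0)
"
```

```text
t 19.0 TIP bin [ 95.  105.2 125.7] F [2.1 0.2 1. ] op 0.0411 yaw err 0.1 toolz bin [-0.082  0.038]
```

View pics/aj_s.png

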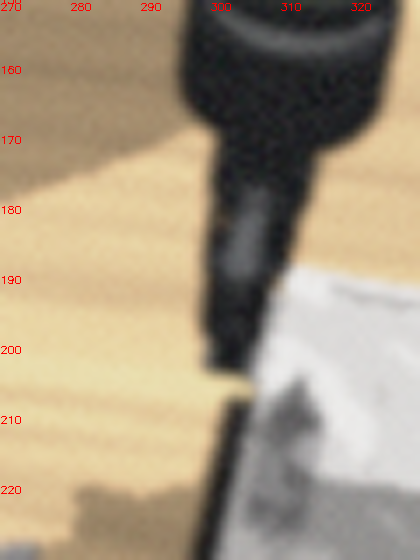

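send_rows --rows '[{"gripper": 0.03,"tx": 0,"ty": 0,"tz": -0.008,"spin": 0},{"gripper": 0.03,"tx": 0.001,"ty": 0,"tz": -0.01,"spin": 0},{"gripper": 0.03,"tx": 0.001,"ty": 0,"tz": -0.01,"spin": 0},{"gripper": 0.03,"tx": 0.002,"ty": 0,"tz": -0.01,"spin": 0},{"gripper": 0.03,"tx": 0,"ty": 0,"tz": 0,"spin": 0}]'

```text
time_s: 19.47
ee_pos: [0.4605, -0.0159, 0.1369]
eef_rot: [0.737, 0.674, 0.017, 0.043]
wrist_force: [1.8, 0.5, -8.0]
opening: 0.0411
```

```bash
cat >> h.py <<'E'
def tab(th,z0=7.5,y0=-3.2):
    t=np.radians(th); return -90+183*np.cos(t)+14*np.cos(t+.8727), 122.5+183*np.sin(t)+14*np.sin(t+.8727)
E
python3 -c "
from h import *
s=tip((95,tab(20)[0]+3,tab(20)[1]-7.5))
c=cam('scene'); zoom(c,150,250,270,350,'ak_s.png',6,1.0)
"
```

```text
t 19.47 TIP bin [ 96.8  97.4 164.8] F [-1.7 -0.7 -8. ] op 0.0411 yaw err 0.08 toolz bin [-0.086  0.033]
tool delta mm [  6.8   4.  -25.9]
```

View pics/ak_s.png

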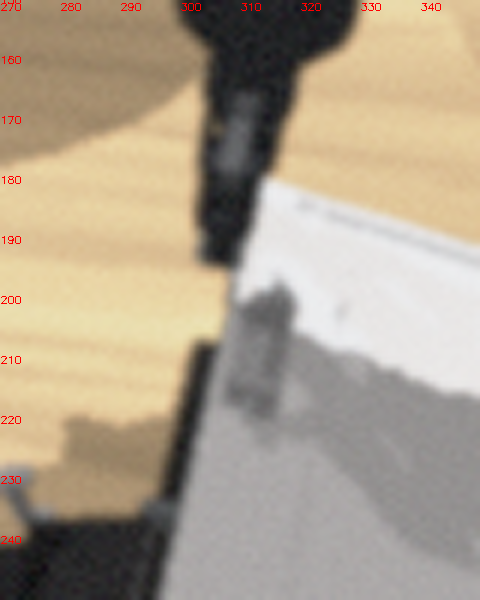

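send_rows --rows '[{"gripper": 0.03,"tx": 0.004,"ty": 0.001,"tz": -0.013,"spin": 0},{"gripper": 0.03,"tx": 0.005,"ty": 0.001,"tz": -0.014,"spin": 0},{"gripper": 0.03,"tx": 0.006,"ty": 0.001,"tz": -0.014,"spin": 0},{"gripper": 0.03,"tx": 0.007,"ty": 0.001,"tz": -0.013,"spin": 0},{"gripper": 0.03,"tx": 0,"ty": 0,"tz": 0,"spin": 0}]'

```text
time_s: 19.93
ee_pos: [0.4633, 0.0078, 0.1886]
eef_rot: [0.737, 0.674, 0.018, 0.045]
wrist_force: [3.6, 0.8, -8.1]
opening: 0.0406
```

```bash
python3 -c "
from h import *
s=tip((95,tab(45)[0]+3,tab(45)[1]-7.5))
print(tab(45))
c=cam('scene'); zoom(c,130,250,270,370,'al_s.png',6,1.0)
"
```

```text
t 19.93 TIP bin [ 96.2  73.6 216.5] F [-3.5 -1.1 -8.1] op 0.0406 yaw err 0.1 toolz bin [-0.091  0.035]
tool delta mm [ 30.9   5.  -42.7]
(np.float64(38.17986720791748), np.float64(265.8472235590319))
```

View pics/al_s.png

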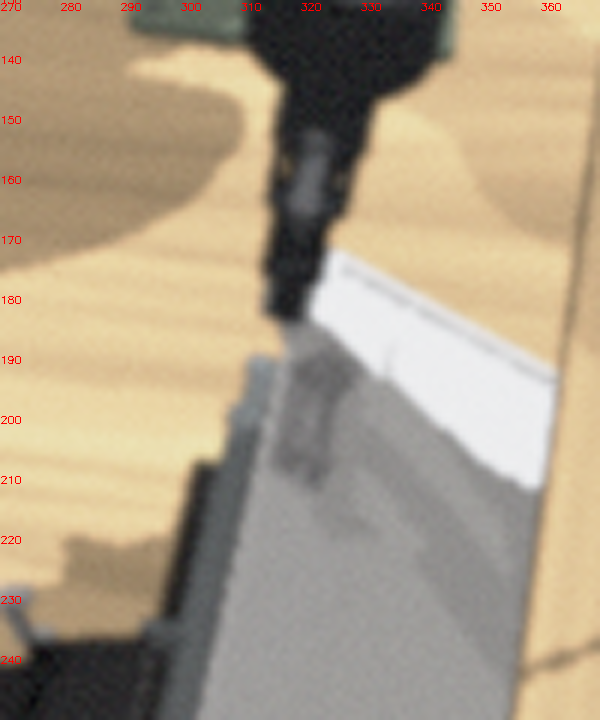

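send_rows --rows '[{"gripper": 0.03,"tx": 0.008,"ty": 0.001,"tz": -0.013,"spin": 0},{"gripper": 0.03,"tx": 0.009,"ty": 0.001,"tz": -0.012,"spin": 0},{"gripper": 0.03,"tx": 0.009,"ty": 0.001,"tz": -0.011,"spin": 0},{"gripper": 0.03,"tx": 0.009,"ty": 0.001,"tz": -0.01,"spin": 0},{"gripper": 0.03,"tx": 0,"ty": 0,"tz": 0,"spin": 0}]'

```text
time_s: 20.4
ee_pos: [0.4661, 0.0399, 0.2272]
eef_rot: [0.738, 0.673, 0.014, 0.048]
wrist_force: [2.9, -1.4, -7.1]
opening: 0.0407
```

```bash
python3 -c "
from h import *
s=tip((95,tab(55)[0]+3,tab(55)[1]-7.5))
print(tab(55))
c=cam('scene'); zoom(c,100,240,260,400,'am_s.png',5,1.0)
c=cam('top'); cv2.imwrite('pics/am_t.png',c['im'])
"
```

```text
t 20.4 TIP bin [ 96.2  41.1 255. ] F [-3.   1.1 -7.1] op 0.0407 yaw err 0.31 toolz bin [-0.089  0.044]
tool delta mm [ 25.7   3.3 -24.4]
(np.float64(11.340542861792466), np.float64(285.92765748795284))
```

View pics/am_s.png

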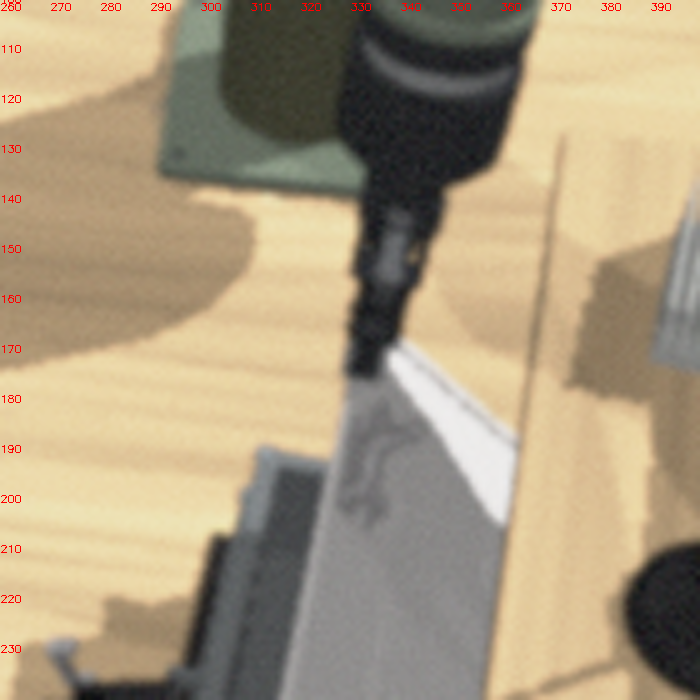

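View pics/am_t.png

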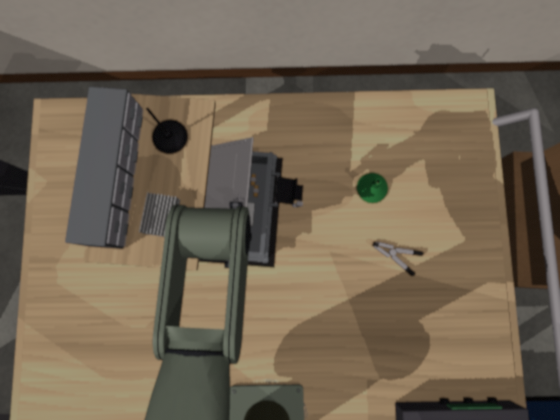

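```bash
python3 -c "
from h import *
c=cam('top'); s=cam('scene')
cv2.imwrite('pics/an_t.png',cv2.resize(c['im'][80:380,50:330],None,fx=2.6,fy=2,interpolation=3)); cv2.imwrite('pics/an_s.png',cv2.resize(s['im'][80:290,340:520],None,fx=3,fy=2.8))
for z in (.45,.5,.55): print(z,w2b(onz(c,160,300,z)).round(),w2b(onz(c,170,215,z)).round(),w2b(onz(c,248,215,z)).round())
print(w2b(onz(c,126,245,.3425)).round(),w2b(onz(c,140,100,.3425)).round())
"
```

```text
0.45 [236. -70. 450.] [ 86. -69. 450.] [ 77.  71. 450.]
0.5 [233. -57. 500.] [ 92. -56. 500.] [ 83.  76. 500.]
0.55 [230. -44. 550.] [ 98. -43. 550.] [ 90.  80. 550.]
[ 140. -179.  342.] [-168. -188.  342.]
```

View pics/an_t.png

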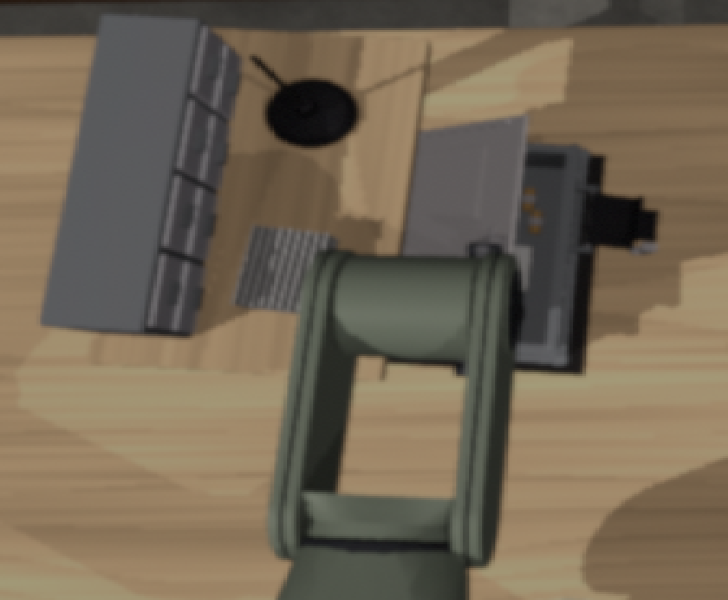

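View pics/an_s.png

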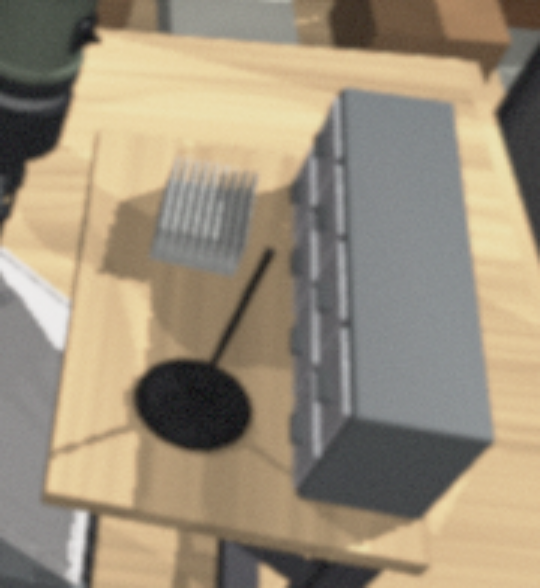

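send_rows --rows '[{"gripper": 0.03,"tx": 0.01,"ty": 0.001,"tz": -0.009,"spin": -0.2},{"gripper": 0.03,"tx": 0.01,"ty": 0.001,"tz": -0.008,"spin": 0},{"gripper": 0.03,"tx": 0.01,"ty": 0.001,"tz": -0.007,"spin": 0},{"gripper": 0.03,"tx": 0.009,"ty": 0,"tz": -0.006,"spin": 0},{"gripper": 0.03,"tx": 0,"ty": 0,"tz": 0,"spin": 0}]'

```text
time_s: 21.02
ee_pos: [0.4683, 0.0687, 0.2487]
eef_rot: [0.739, 0.671, 0.004, 0.052]
wrist_force: [2.9, -1.3, -8.1]
opening: 0.0406
```

```bash
python3 -c "
from h import *
s=tip((95,tab(63)[0]+3,tab(63)[1]-7.5))
print(tab(63))
c=cam('scene'); zoom(c,80,230,280,420,'ao_s.png',5,1.0)
"
```

```text
t 21.02 TIP bin [ 96.4  11.6 276.6] F [-3.   1.  -8.1] op 0.0406 yaw err 0.57 toolz bin [-0.082  0.064]
tool delta mm [ 20.    2.4 -15.5]
(np.float64(-12.390430210268303), np.float64(298.4410683626059))
```

View pics/ao_s.png

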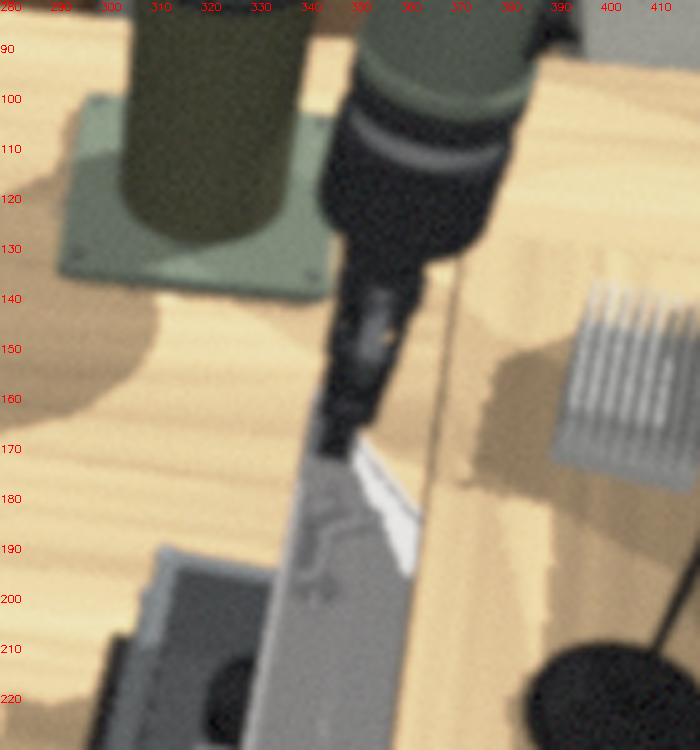

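send_rows --rows '[{"gripper": 0.03,"tx": 0.008,"ty": 0.001,"tz": -0.006,"spin": -0.4},{"gripper": 0.03,"tx": 0.008,"ty": 0,"tz": -0.005,"spin": 0},{"gripper": 0.03,"tx": 0,"ty": 0,"tz": 0,"spin": 0},{"gripper": 0.03,"tx": 0,"ty": 0,"tz": 0,"spin": 0},{"gripper": 0.03,"tx": 0,"ty": 0,"tz": 0,"spin": 0}]'

```text
time_s: 21.48
ee_pos: [0.4691, 0.0763, 0.2532]
eef_rot: [0.739, 0.672, -0.003, 0.056]
wrist_force: [3.7, -2.7, -4.9]
opening: 0.04
```

```bash
python3 -c "
from h import *
s=tip()
for a in (56,58,60,62): print(a,np.round(tab(a),1))
"
```

```text
t 21.48 TIP bin [ 96.1   3.5 281.1] F [-3.9  2.3 -4.9] op 0.04 yaw err 0.54 toolz bin [-0.077  0.08 ]
56 [  8.5 287.7]
58 [  2.6 291. ]
60 [ -3.3 294.1]
62 [ -9.3 297.1]
```

send_rows --rows '[{"gripper": 0.07,"tx": 0,"ty": 0,"tz": -0.002,"spin": 0},{"gripper": 0.07,"tx": 0,"ty": 0,"tz": 0,"spin": 0},{"gripper": 0.07,"tx": 0,"ty": 0,"tz": 0,"spin": 0},{"gripper": 0.07,"tx": 0,"ty": 0,"tz": 0,"spin": 0},{"gripper": 0.07,"tx": 0,"ty": 0,"tz": 0,"spin": 0}]'

```text
time_s: 21.9
ee_pos: [0.467, 0.0761, 0.2561]
eef_rot: [0.74, 0.671, -0.004, 0.053]
wrist_force: [0.8, 0.1, -0.9]
opening: 0.0697
```

```bash
python3 -c "
from h import *
s=tip()
c=cam('scene'); zoom(c,130,300,270,400,'ap_s.png',4,1.0)
c=cam('top'); zoom(c,130,280,180,320,'ap_t.png',4,1.3)
"
```

```text
t 21.9 TIP bin [ 98.1   4.  284. ] F [-0.8 -0.2 -0.9] op 0.0697 yaw err 0.68 toolz bin [-0.073  0.078]
```

View pics/ap_s.png

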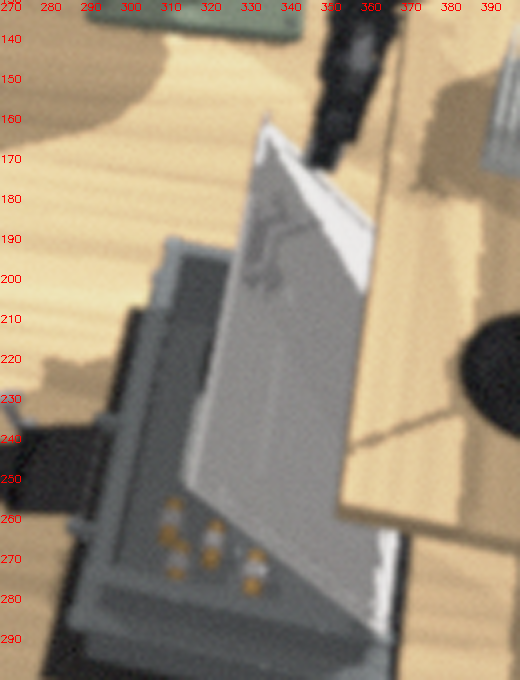

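View pics/ap_t.png

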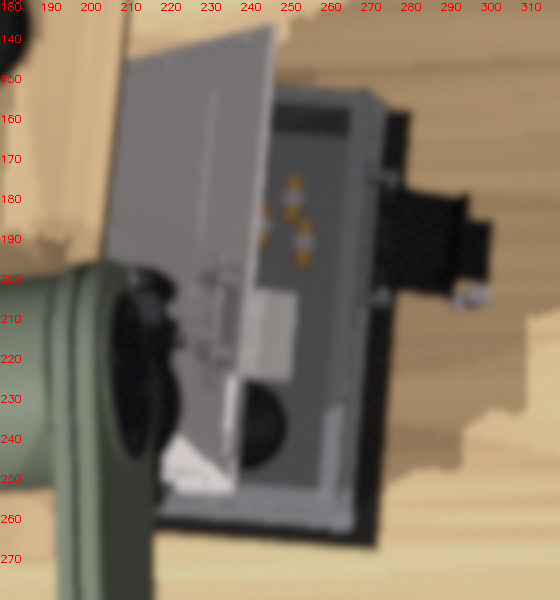

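```bash
cat >> h.py <<'E'
def ang(cs,ct,ps,pt):
    P=w2b(tri([ray(cs,*ps),ray(ct,*pt)])); print("corner",P.round(1),"angle tri",np.degrees(np.arctan2(P[2]-122.5,P[1]+90)).round(1))
    # single-view: find theta so that corner at x=-135 r=183 fits
    for n,c,p in(("s",cs,ps),("t",ct,pt)):
        th=np.radians(np.arange(20,80,.25)); d=[np.hypot(*(np.array(proj(c,b2w(-135,-90+183*np.cos(t),122.5+183*np.sin(t))))-p)) for t in th]
        i=int(np.argmin(d)); print(n,np.degrees(th[i]),round(d[i],2))
E
python3 -c "
from h import *
cs,ct=cam('scene'),cam('top')
ang(cs,ct,(316,251.5),(246,136))
zoom(cs,220,300,290,370,'aq_s.png',7,1.2); zoom(ct,125,195,195,275,'aq_t.png',7,1.5)
"
```

```text
corner [-132.9   37.9  249. ] angle tri 44.7
s 43.75 0.53
t 46.75 2.08
```

View pics/aq_s.png

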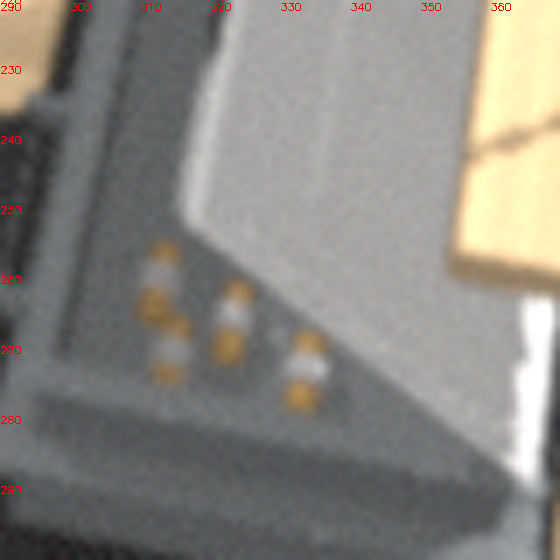

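View pics/aq_t.png

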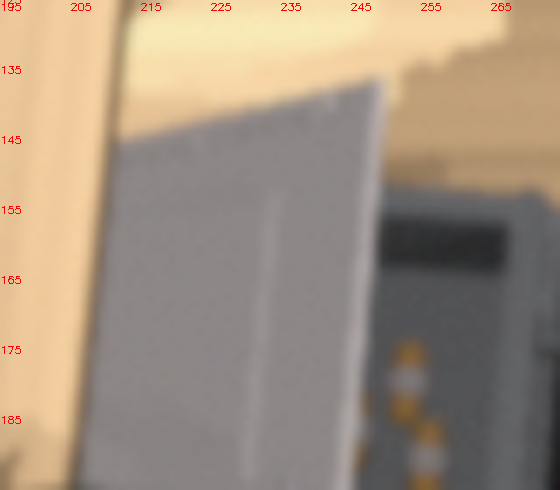

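send_rows --rows '[{"gripper": 0.07,"tx": 0,"ty": 0,"tz": -0.02,"spin": 0},{"gripper": 0.07,"tx": -0.01,"ty": 0.005,"tz": -0.008,"spin": -0.5},{"gripper": 0,"tx": -0.035,"ty": 0.01,"tz": 0,"spin": 0},{"gripper": 0,"tx": -0.035,"ty": 0.01,"tz": 0,"spin": 0},{"gripper": 0,"tx": -0.03,"ty": 0.01,"tz": 0,"spin": 0}]'

```text
time_s: 22.52
ee_pos: [0.489, -0.0305, 0.2951]
eef_rot: [0.732, 0.679, -0.004, 0.052]
wrist_force: [0.9, 0.3, -0.5]
opening: 0.0343
```

```bash
python3 -c "
from h import *
s=tip((50,75,240));print(np.round(s['joint_pos'],3))
cs,ct=cam('scene'),cam('top')
zoom(cs,130,300,250,400,'ar_s.png',4,1.2); zoom(ct,125,195,195,275,'ar_t.png',7,1.5)
"
```

```text
t 22.52 TIP bin [ 66.6 108.3 323. ] F [-0.9 -0.4 -0.5] op 0.0343 yaw err -0.65 toolz bin [-0.071  0.075]
tool delta mm [39.3 11.3 81.2]
[-0.191 -0.09   1.661 -0.068  1.492 -0.113]
```

View pics/ar_s.png

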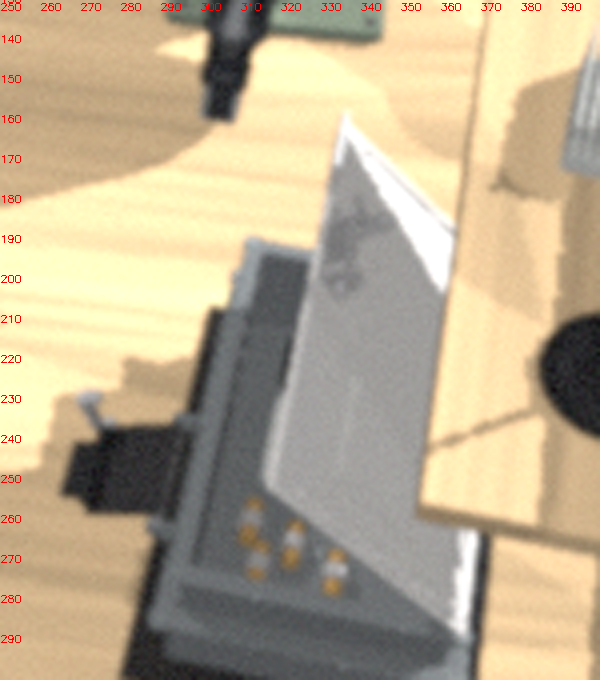

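View pics/ar_t.png

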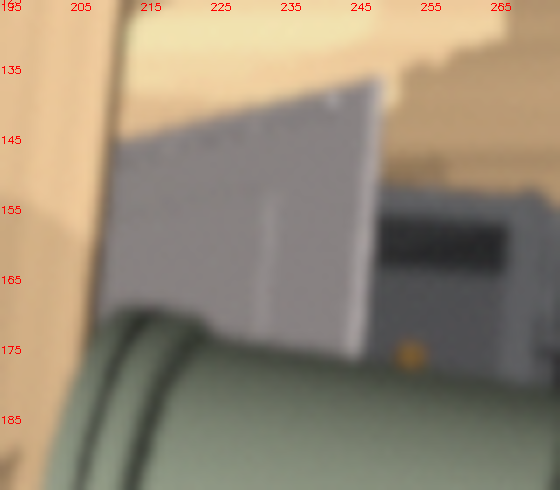

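send_rows --rows '[{"gripper": 0,"tx": 0.005,"ty": 0.003,"tz": 0.028,"spin": 0.5},{"gripper": 0,"tx": 0.005,"ty": 0.003,"tz": 0.028,"spin": 0},{"gripper": 0,"tx": 0.01,"ty": 0.003,"tz": 0.022,"spin": 0},{"gripper": 0,"tx": 0.015,"ty": 0.002,"tz": 0,"spin": 0},{"gripper": 0,"tx": 0,"ty": 0,"tz": 0,"spin": 0}]'

```text
time_s: 23.03
ee_pos: [0.5112, -0.0058, 0.2149]
eef_rot: [0.74, 0.671, -0.002, 0.054]
wrist_force: [0.4, 0.6, 0.3]
opening: -0.0
```

```bash
python3 -c "
from h import *
s=tip((50,70,240))
"
```

```text
t 23.03 TIP bin [ 46.9  81.7 242.8] F [-0.3 -0.6  0.3] op -0.0 yaw err 0.66 toolz bin [-0.076  0.076]
tool delta mm [11.8 -3.4  1.6]
```

send_rows --rows '[{"gripper": 0,"tx": 0.025,"ty": 0,"tz": 0,"spin": -0.6},{"gripper": 0,"tx": 0.015,"ty": 0,"tz": -0.006,"spin": 0},{"gripper": 0,"tx": 0.015,"ty": 0,"tz": -0.012,"spin": 0},{"gripper": 0,"tx": 0.013,"ty": 0,"tz": -0.012,"spin": 0},{"gripper": 0,"tx": 0.01,"ty": 0,"tz": -0.008,"spin": 0}]'

```text
time_s: 23.45
ee_pos: [0.5153, 0.0688, 0.2477]
eef_rot: [0.736, 0.674, -0.011, 0.061]
wrist_force: [0.3, -3.2, -2.1]
opening: 0.0002
```

```bash
python3 -c "
from h import *
s=tip()
cs,ct=cam('scene'),cam('top')
zoom(cs,100,300,270,420,'as_s.png',4,1.2); zoom(ct,125,195,195,275,'as_t.png',7,1.5)
"
```

```text
t 23.45 TIP bin [ 49.4   6.4 275.5] F [-0.6  3.2 -2.1] op 0.0002 yaw err 0.2 toolz bin [-0.075  0.097]
```

View pics/as_s.png

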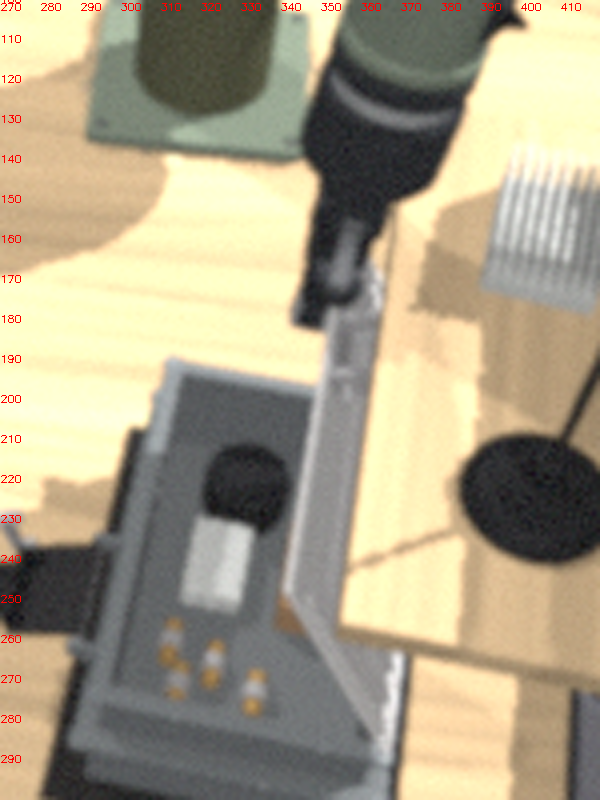

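View pics/as_t.png

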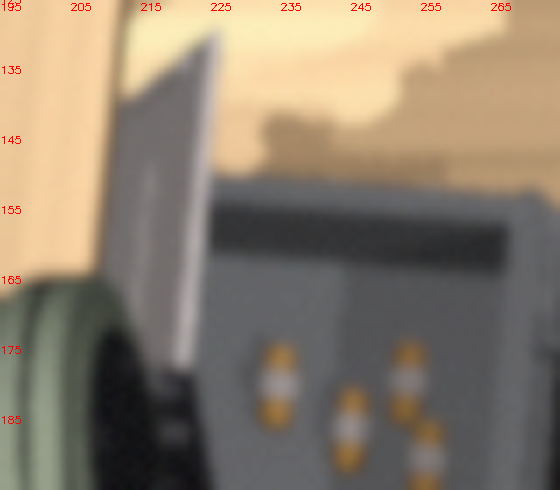

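```bash
python3 -c "
from h import *
tip()
cs,ct=cam('scene'),cam('top')
ang(cs,ct,(340.5,248.5),(224.5,130))
for x in (60,62,64,66,68,70): print(x,[np.round(proj(c,b2w(-135,-90+183*np.cos(np.radians(x)),122.5+183*np.sin(np.radians(x)))),1) for c in (cs,ct)])
"
```

```text
t 23.55 TIP bin [ 49.3   5.6 275.9] F [0.5 5.8 2. ] op 0.0001 yaw err 0.1 toolz bin [-0.076  0.096]
corner [-133.5   -8.9  281. ] angle tri 62.9
s 62.24999999999999 0.56
t 64.5 1.7
60 [array([337.1, 248.2]), array([230.7, 129.6])]
62 [array([340., 248.]), array([228.1, 129. ])]
64 [array([343. , 247.8]), array([225.4, 128.5])]
66 [array([346. , 247.7]), array([222.6, 127.9])]
68 [array([349.1, 247.6]), array([219.8, 127.4])]
70 [array([352.2, 247.7]), array([217. , 126.9])]
```

send_rows --rows '[{"gripper": 0,"tx": 0.005,"ty": 0,"tz": -0.006,"spin": 0},{"gripper": 0,"tx": 0.005,"ty": 0,"tz": -0.003,"spin": 0},{"gripper": 0,"tx": 0.005,"ty": 0,"tz": -0.002,"spin": 0},{"gripper": 0,"tx": 0.002,"ty": 0,"tz": 0,"spin": 0},{"gripper": 0,"tx": 0.001,"ty": 0,"tz": 0,"spin": 0}]'

```text
time_s: 24.07
ee_pos: [0.5148, 0.0803, 0.2558]
eef_rot: [0.738, 0.672, -0.016, 0.064]
wrist_force: [-0.1, -5.5, 1.5]
opening: 0.0002
```

```bash
python3 -c "
from h import *
s=tip()
cs,ct=cam('scene'),cam('top')
zoom(cs,90,270,280,410,'at_s.png',4,1.2); zoom(ct,120,260,160,290,'at_t.png',5,1.5)
"
```

```text
t 24.07 TIP bin [ 50.8  -5.4 283.5] F [-0.3  5.5  1.5] op 0.0002 yaw err 0.44 toolz bin [-0.072  0.109]
```

View pics/at_s.png

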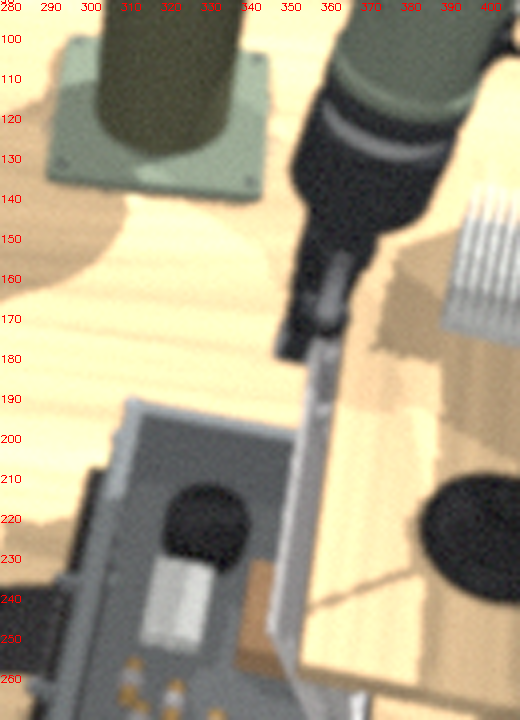

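View pics/at_t.png

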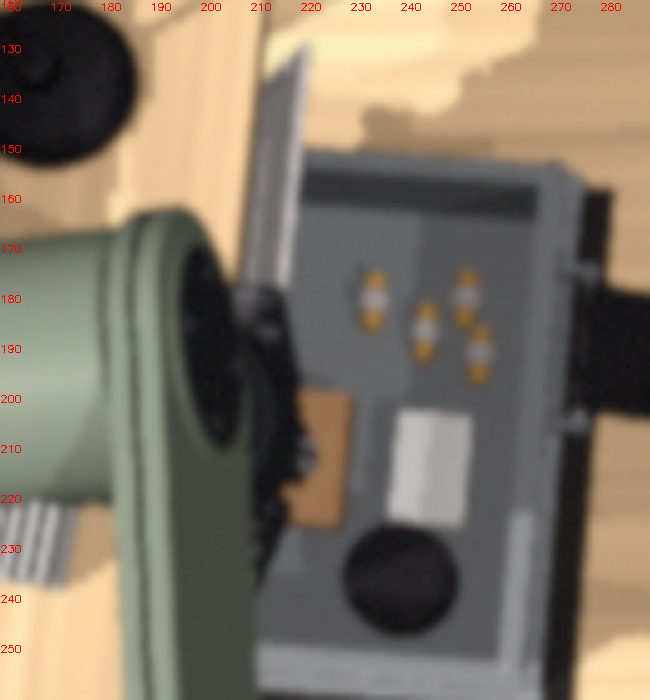

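send_rows --rows '[{"gripper": 0,"tx": -0.01,"ty": 0,"tz": 0,"spin": 0},{"gripper": 0,"tx": -0.02,"ty": 0,"tz": 0,"spin": 0},{"gripper": 0,"tx": -0.03,"ty": 0,"tz": 0,"spin": 0},{"gripper": 0,"tx": -0.03,"ty": 0,"tz": 0,"spin": -0.4},{"gripper": 0,"tx": 0,"ty": 0,"tz": 0,"spin": 0}]'

```text
time_s: 24.58
ee_pos: [0.5052, -0.008, 0.2631]
eef_rot: [0.733, 0.677, -0.013, 0.059]
wrist_force: [-0.1, 0.3, 0.2]
opening: -0.0001
```

```bash
python3 -c "
from h import *
s=tip()
cs,ct=cam('scene'),cam('top')
zoom(cs,190,290,300,400,'au_s.png',6,1.2); zoom(ct,120,200,200,280,'au_t.png',7,1.5)
"
```

```text
t 24.58 TIP bin [ 52.5  83.7 290.9] F [ 0.1 -0.3  0.2] op -0.0001 yaw err -0.39 toolz bin [-0.07   0.099]
```

View pics/au_s.png

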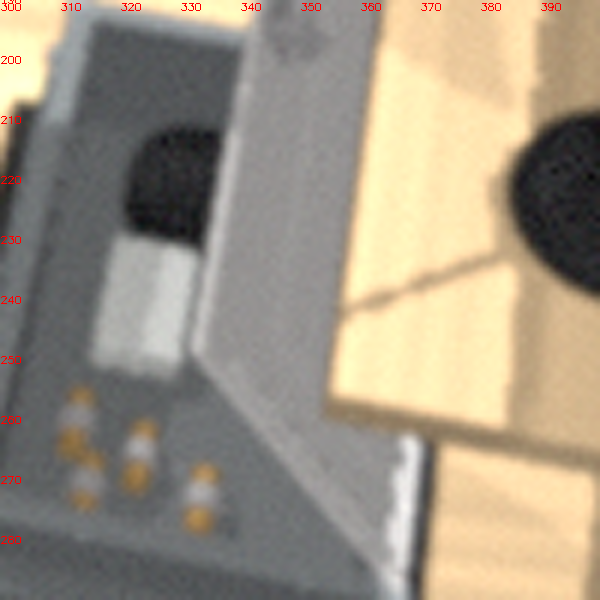

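View pics/au_t.png

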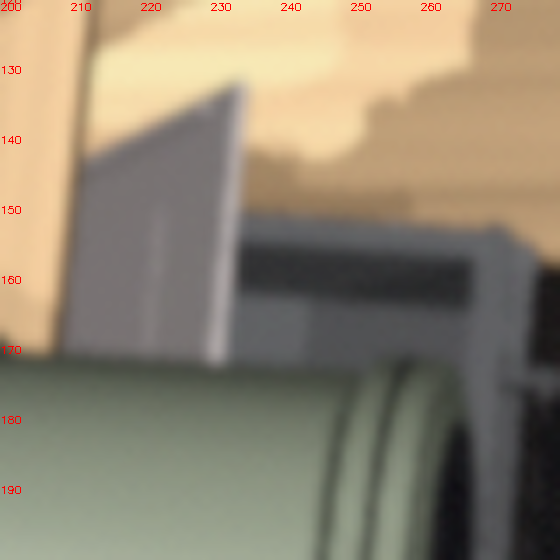

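```bash
python3 -c "
from h import *
s=tip((40,71,108))
cs,ct=cam('scene'),cam('top')
ang(cs,ct,(331.5,248.5),(233.5,131))
"
```

```text
t 24.68 TIP bin [ 52.8  80.8 290.3] F [ 0.4 -0.1  0.2] op -0.0 yaw err -0.47 toolz bin [-0.069  0.096]
tool delta mm [ 27.3   0.5 181. ]
corner [-134.3    9.7  275.2] angle tri 56.8
s 56.0 0.35
t 57.74999999999999 0.69
```

send_rows --rows '[{"gripper": 0,"tx": 0.003,"ty": 0,"tz": 0.034,"spin": 0.4},{"gripper": 0,"tx": 0.004,"ty": 0,"tz": 0.034,"spin": 0},{"gripper": 0,"tx": 0.004,"ty": 0,"tz": 0.034,"spin": 0},{"gripper": 0,"tx": 0.004,"ty": 0,"tz": 0.034,"spin": 0},{"gripper": 0,"tx": 0.004,"ty": 0,"tz": 0.01,"spin": 0}]'

```text
time_s: 25.2
ee_pos: [0.5233, 0.006, 0.1175]
eef_rot: [0.732, 0.678, -0.005, 0.063]
wrist_force: [-1.8, 0.0, 0.1]
opening: -0.0001
```

```bash
python3 -c "
from h import *
s=tip((40,74,106))
m=R.from_quat(s['eef_rot']).as_matrix(); p=np.array(s['ee_pos'])-OFF*m[:,2]
cs,ct=cam('scene'),cam('top')
zoom(cs,130,280,260,390,'av_s.png',5,1.2,[proj(cs,p)])
"
```

```text
t 25.2 TIP bin [ 36.2  68.4 145.3] F [1.8 0.1 0.1] op -0.0001 yaw err -0.49 toolz bin [-0.087  0.092]
tool delta mm [-1.8 -7.2 39.1]
```

View pics/av_s.png

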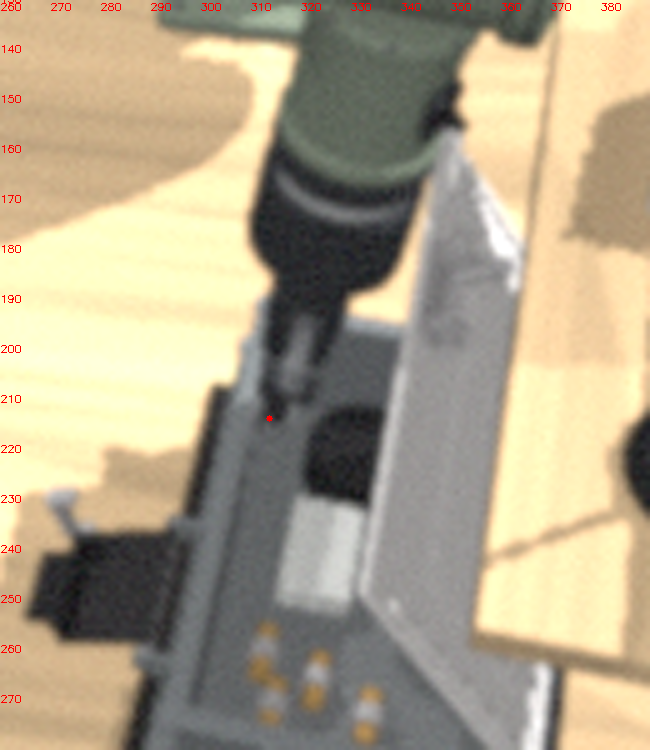

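```bash
python3 -c "
from h import *
cs=cam('scene')
for z in (150,200,250,300): print(z,np.round(proj(cs,b2w(-45,150,z)),1),np.round(proj(cs,b2w(-20,150,z)),1))
zoom(cs,60,210,280,420,'aw_s.png',5,1.3)
"
```

```text
150 [275.7 232.2] [277.9 224. ]
200 [275.8 221. ] [278.1 212.6]
250 [275.9 208.8] [278.3 200.2]
300 [276.  195.5] [278.5 186.7]
```

View pics/aw_s.png

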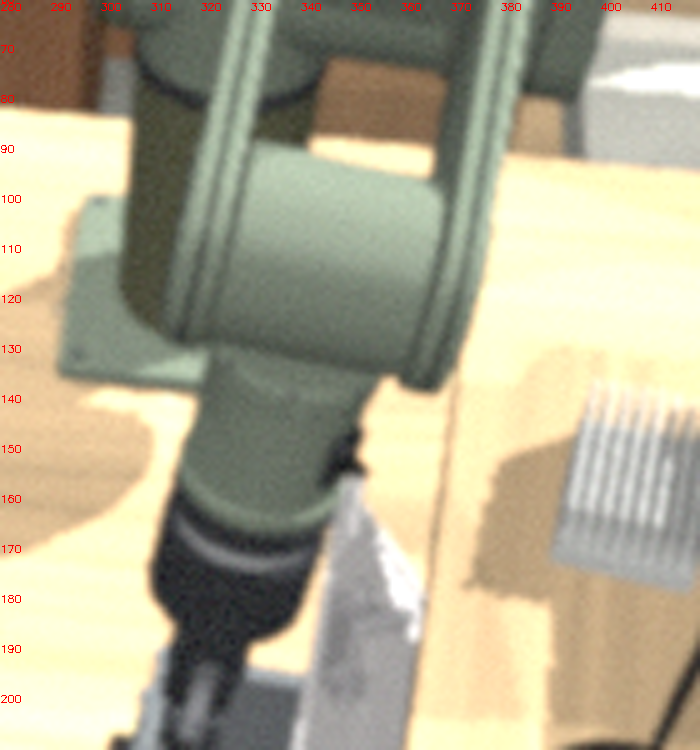

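send_rows --rows '[{"gripper": 0,"tx": -0.003,"ty": -0.002,"tz": 0.012,"spin": 0.4},{"gripper": 0,"tx": -0.002,"ty": -0.002,"tz": 0.012,"spin": 0},{"gripper": 0,"tx": -0.001,"ty": -0.002,"tz": 0.01,"spin": 0},{"gripper": 0,"tx": -0.008,"ty": 0,"tz": 0,"spin": 0},{"gripper": 0,"tx": -0.008,"ty": 0,"tz": 0,"spin": 0}]'

```text
time_s: 25.77
ee_pos: [0.5329, -0.0185, 0.1029]
eef_rot: [0.732, 0.677, 0.006, 0.075]
wrist_force: [-0.3, -0.4, -0.5]
opening: -0.0002
```

```bash
python3 -c "
from h import *
s=tip()
m=R.from_quat(s['eef_rot']).as_matrix(); p=np.array(s['ee_pos'])-OFF*m[:,2]
cs,ct=cam('scene'),cam('top')
zoom(cs,100,270,260,390,'ax_s.png',4,1.2,[proj(cs,p)])
"
```

```text
t 25.77 TIP bin [ 25.3  91.9 130.6] F [ 0.3  0.4 -0.5] op -0.0002 yaw err -0.3 toolz bin [-0.119  0.092]
```

View pics/ax_s.png

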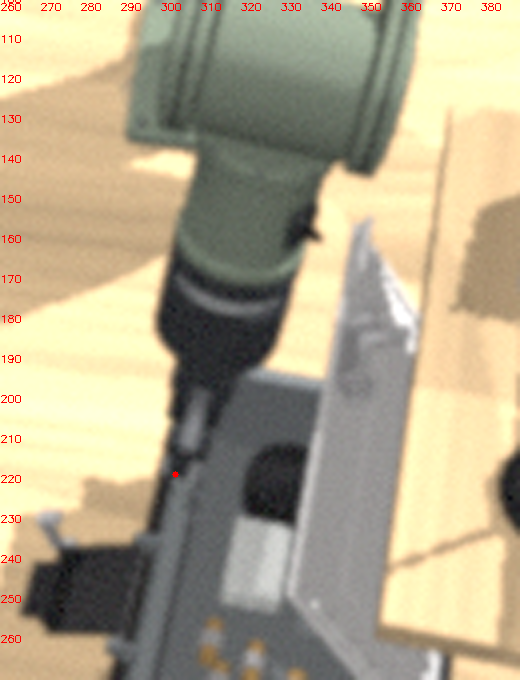

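send_rows --rows '[{"gripper": 0,"tx": 0.011,"ty": 0,"tz": -0.003,"spin": 0.3},{"gripper": 0,"tx": 0.011,"ty": -0.004,"tz": 0.0,"spin": 0},{"gripper": 0,"tx": 0,"ty": -0.004,"tz": 0.01,"spin": 0},{"gripper": 0,"tx": 0,"ty": -0.002,"tz": 0.01,"spin": 0},{"gripper": 0,"tx": 0,"ty": 0,"tz": 0.004,"spin": 0}]'

```text
time_s: 26.28
ee_pos: [0.5319, 0.0005, 0.0862]
eef_rot: [0.735, 0.673, 0.01, 0.08]
wrist_force: [-20.1, 6.6, 44.1]
opening: -0.0002
```

```bash
python3 -c "
from h import *
s=tip(); print(np.round(s['joint_pos'],3))
"
```

```text
t 26.28 TIP bin [ 28.3  73.1 113.8] F [20.6 -4.8 44.1] op -0.0002 yaw err 0.33 toolz bin [-0.13   0.093]
[-0.101  0.164  1.856 -0.109  0.992  0.041]
```

send_rows --rows '[{"gripper": 0,"tx": 0,"ty": 0,"tz": -0.015,"spin": 0},{"gripper": 0,"tx": 0,"ty": 0,"tz": -0.03,"spin": 0},{"gripper": 0,"tx": -0.004,"ty": 0,"tz": -0.03,"spin": -0.3},{"gripper": 0,"tx": -0.004,"ty": 0,"tz": -0.03,"spin": 0},{"gripper": 0,"tx": -0.004,"ty": 0,"tz": -0.02,"spin": 0}]'

```text
time_s: 26.7
ee_pos: [0.5078, 0.002, 0.2039]
eef_rot: [0.733, 0.676, 0.002, 0.072]
wrist_force: [0.6, -0.5, 0.6]
opening: 0.0002
```

```bash
python3 -c "
from h import *
s=tip((50,72,272))
cs,ct=cam('scene'),cam('top')
zoom(cs,130,300,260,400,'ay_s.png',4,1.2); zoom(ct,120,260,180,310,'ay_t.png',5,1.4)
"
```

```text
t 26.7 TIP bin [ 51.8  73.7 231.6] F [-0.6  0.4  0.6] op 0.0002 yaw err -0.2 toolz bin [-0.109  0.093]
tool delta mm [ -2.1   6.2 -40. ]
```

View pics/ay_s.png

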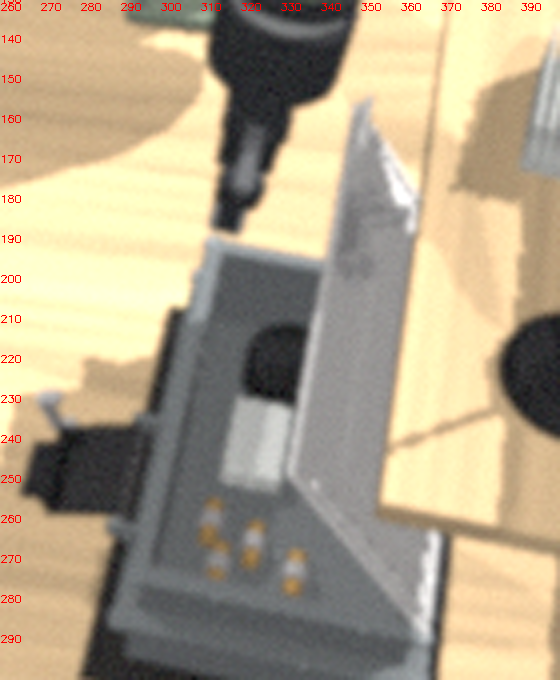

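View pics/ay_t.png

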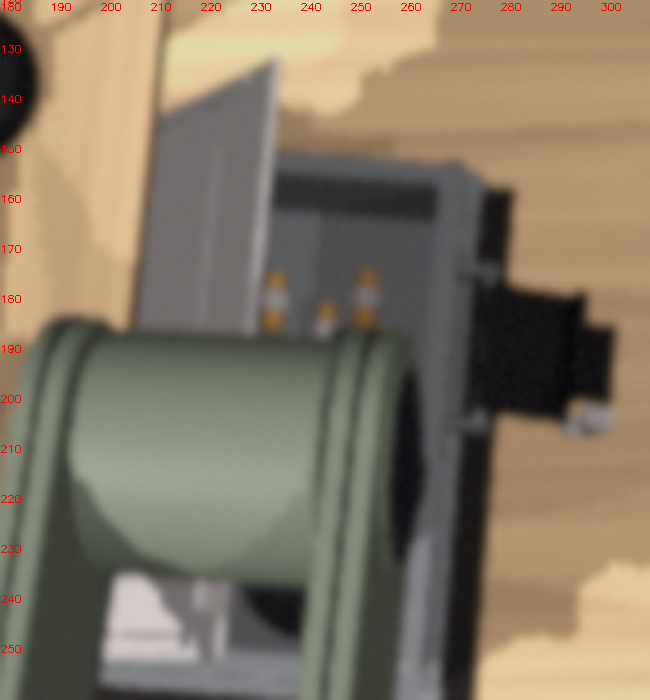

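send_rows --rows '[{"gripper": 0,"tx": 0,"ty": 0.003,"tz": -0.036,"spin": -0.3},{"gripper": 0,"tx": 0.025,"ty": 0.003,"tz": -0.003,"spin": 0},{"gripper": 0,"tx": 0.022,"ty": 0,"tz": -0.003,"spin": 0},{"gripper": 0,"tx": 0.012,"ty": 0,"tz": -0.004,"spin": 0},{"gripper": 0,"tx": 0.01,"ty": 0,"tz": -0.005,"spin": 0}]'

```text
time_s: 27.22
ee_pos: [0.5123, 0.0716, 0.2418]
eef_rot: [0.733, 0.676, -0.003, 0.072]
wrist_force: [0.2, -6.7, 5.6]
opening: 0.0001
```

```bash
python3 -c "
from h import *
s=tip((50,-10.5,284))
"
```

```text
t 27.22 TIP bin [ 53.4   3.8 269.5] F [-0.8  6.7  5.6] op 0.0001 yaw err -0.13 toolz bin [-0.102  0.102]
tool delta mm [ 12.7   5.  -15.5]
```

send_rows --rows '[{"gripper": 0,"tx": 0,"ty": 0.002,"tz": -0.012,"spin": 0},{"gripper": 0,"tx": 0.004,"ty": 0.002,"tz": -0.006,"spin": 0},{"gripper": 0,"tx": 0.006,"ty": 0,"tz": -0.001,"spin": 0},{"gripper": 0,"tx": 0.005,"ty": 0,"tz": 0,"spin": 0},{"gripper": 0,"tx": 0.003,"ty": 0,"tz": 0,"spin": 0}]'

```text
time_s: 27.63
ee_pos: [0.5137, 0.0851, 0.2567]
eef_rot: [0.734, 0.674, -0.013, 0.074]
wrist_force: [-4.2, -13.3, 5.0]
opening: 0.0003
```

```bash
python3 -c "
from h import *
s=tip((50,-10.5,284))
cs,ct=cam('scene'),cam('top')
zoom(cs,90,270,280,410,'az_s.png',4,1.2); zoom(ct,120,200,180,260,'az_t.png',7,1.5)
"
```

```text
t 27.63 TIP bin [ 52.9 -10.3 284.4] F [ 3.  13.6  5. ] op 0.0003 yaw err 0.1 toolz bin [-0.092  0.119]
tool delta mm [0.3 2.9 0.7]
```

View pics/az_s.png

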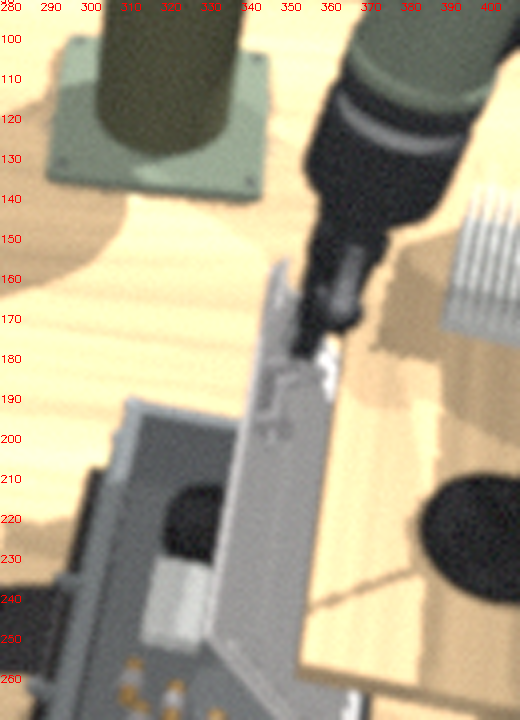

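View pics/az_t.png

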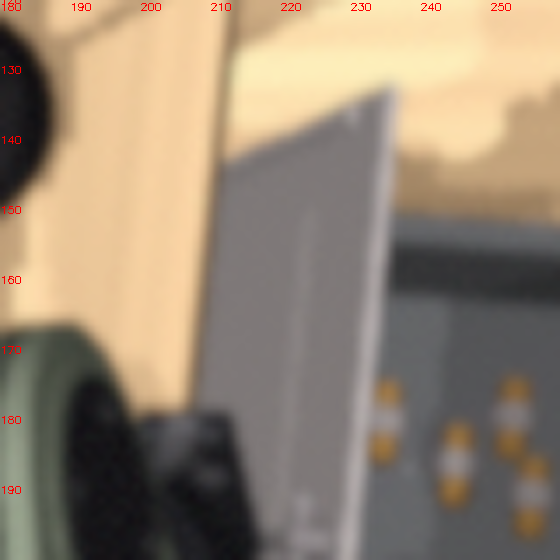

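send_rows --rows '[{"gripper": 0,"tx": -0.006,"ty": 0,"tz": -0.008,"spin": 0},{"gripper": 0,"tx": -0.002,"ty": 0,"tz": -0.02,"spin": 0},{"gripper": 0,"tx": -0.01,"ty": 0,"tz": -0.025,"spin": 0},{"gripper": 0,"tx": -0.03,"ty": 0,"tz": -0.01,"spin": 0},{"gripper": 0,"tx": -0.04,"ty": 0,"tz": 0,"spin": 0}]'

```text
time_s: 28.15
ee_pos: [0.4983, 0.0098, 0.3269]
eef_rot: [0.732, 0.678, -0.014, 0.068]
wrist_force: [-0.1, -0.3, -0.0]
opening: -0.0
```

send_rows --rows '[{"gripper": 0,"tx": -0.03,"ty": 0,"tz": 0,"spin": 0},{"gripper": 0,"tx": 0,"ty": 0.002,"tz": 0.03,"spin": 0},{"gripper": 0,"tx": 0,"ty": 0.002,"tz": 0.03,"spin": 0},{"gripper": 0,"tx": 0,"ty": 0,"tz": 0.02,"spin": 0},{"gripper": 0,"tx": 0,"ty": 0,"tz": 0,"spin": 0}]'

```text
time_s: 28.57
ee_pos: [0.5095, -0.037, 0.2561]
eef_rot: [0.735, 0.674, -0.008, 0.073]
wrist_force: [-0.7, 1.3, -0.8]
opening: -0.0001
```

```bash
python3 -c "
from h import *
s=tip((50,72,255))
cs,ct=cam('scene'),cam('top')
m=R.from_quat(s['eef_rot']).as_matrix(); p=np.array(s['ee_pos'])-OFF*m[:,2]
zoom(cs,130,290,260,400,'ba_s.png',4,1.2,[proj(cs,p)]); zoom(ct,120,200,180,280,'ba_t.png',7,1.5)
"
```

```text
t 28.57 TIP bin [ 46.4 112.  283.8] F [ 0.8 -1.3 -0.8] op -0.0001 yaw err 0.12 toolz bin [-0.097  0.111]
tool delta mm [42.9 -6.1 23.7]
```

View pics/ba_s.png

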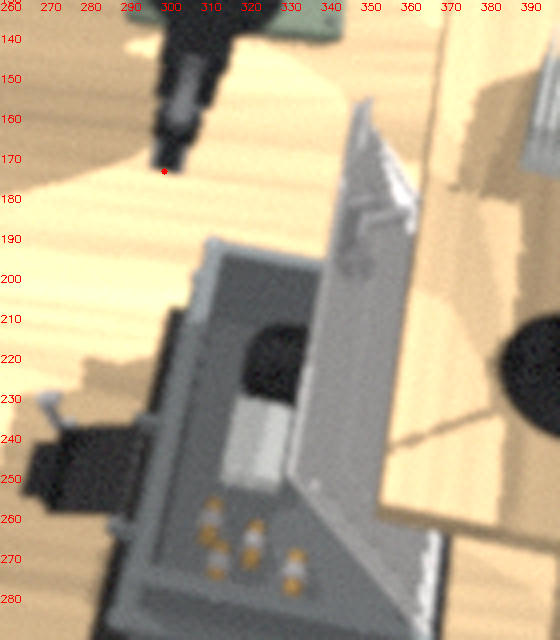

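View pics/ba_t.png

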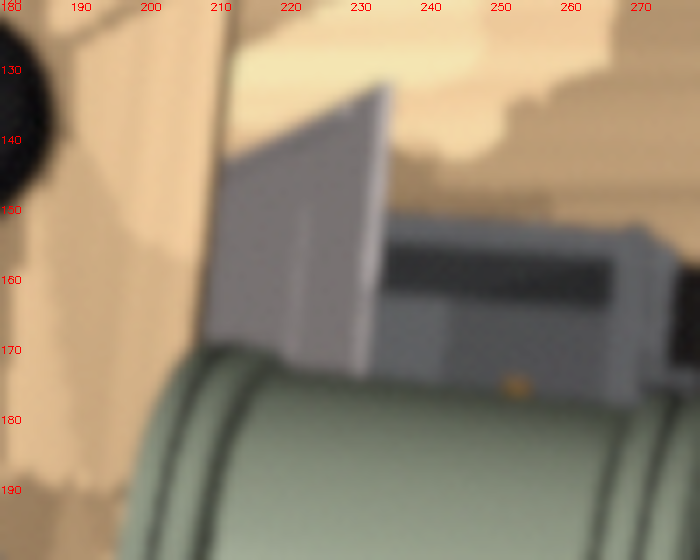

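send_rows --rows '[{"gripper": 0,"tx": 0.02,"ty": -0.004,"tz": 0.022,"spin": 0},{"gripper": 0,"tx": 0.02,"ty": -0.002,"tz": 0,"spin": 0},{"gripper": 0,"tx": 0.01,"ty": 0,"tz": 0,"spin": 0},{"gripper": 0,"tx": 0,"ty": 0,"tz": 0,"spin": 0},{"gripper": 0,"tx": 0,"ty": 0,"tz": 0,"spin": 0}]'

```text
time_s: 29.08
ee_pos: [0.5179, 0.0128, 0.2409]
eef_rot: [0.734, 0.674, -0.001, 0.081]
wrist_force: [0.2, -0.0, 0.8]
opening: 0.0
```

```bash
python3 -c "
from h import *
s=tip((50,24,262))
"
```

```text
t 29.08 TIP bin [ 43.   61.5 268.5] F [-0.2 -0.   0.8] op 0.0 yaw err 0.11 toolz bin [-0.118  0.111]
tool delta mm [38.  -7.3  1.4]
```

send_rows --rows '[{"gripper": 0,"tx": 0.016,"ty": -0.004,"tz": 0.012,"spin": 0},{"gripper": 0,"tx": 0.018,"ty": -0.003,"tz": 0.001,"spin": 0},{"gripper": 0,"tx": 0.01,"ty": 0,"tz": -0.008,"spin": 0},{"gripper": 0,"tx": 0.009,"ty": 0,"tz": -0.006,"spin": 0},{"gripper": 0,"tx": 0.007,"ty": 0,"tz": -0.004,"spin": 0}]'

```text
time_s: 29.5
ee_pos: [0.5197, 0.0712, 0.2454]
eef_rot: [0.735, 0.673, 0.0, 0.087]
wrist_force: [-0.4, -2.2, -2.1]
opening: 0.0001
```

```bash
python3 -c "
from h import *
s=tip((50,-9,284))
cs,ct=cam('scene'),cam('top')
zoom(cs,90,270,280,410,'bb_s.png',4,1.2)
"
```

```text
t 29.5 TIP bin [ 46.7   3.2 272.9] F [ 0.3  2.2 -2.1] op 0.0001 yaw err 0.36 toolz bin [-0.128  0.116]
tool delta mm [ 10.8  -1.7 -12.7]
```

View pics/bb_s.png

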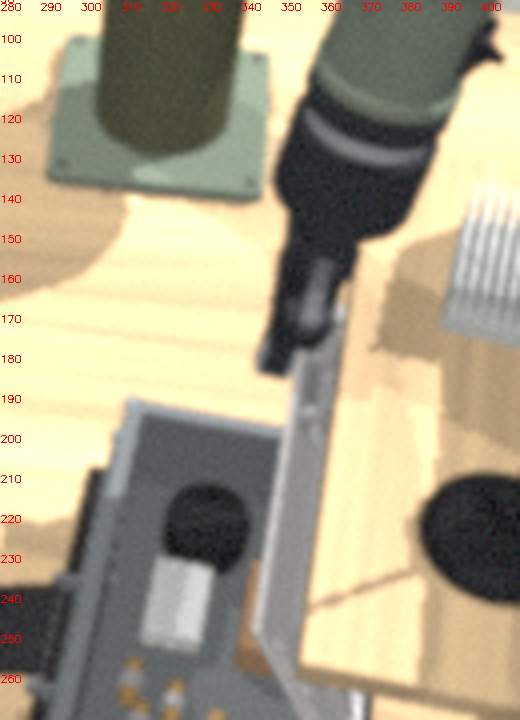

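send_rows --rows '[{"gripper": 0,"tx": 0.002,"ty": 0,"tz": -0.01,"spin": 0},{"gripper": 0,"tx": 0.005,"ty": 0,"tz": -0.004,"spin": -0.3},{"gripper": 0,"tx": 0.005,"ty": 0,"tz": -0.002,"spin": 0},{"gripper": 0,"tx": 0.004,"ty": 0,"tz": 0,"spin": 0},{"gripper": 0,"tx": 0.002,"ty": 0,"tz": 0,"spin": 0}]'

```text
time_s: 30.02
ee_pos: [0.5198, 0.0844, 0.2632]
eef_rot: [0.733, 0.674, -0.005, 0.093]
wrist_force: [-0.5, -7.3, -1.6]
opening: -0.0002
```

```bash
python3 -c "
from h import *
s=tip((50,-9,284))
cs,ct=cam('scene'),cam('top')
zoom(cs,210,270,320,390,'bc_s.png',8,1.2); zoom(ct,110,180,180,250,'bc_t.png',8,1.5)
"
```

```text
t 30.02 TIP bin [ 47.8 -10.4 290.8] F [-0.1  7.3 -1.6] op -0.0002 yaw err 0.26 toolz bin [-0.13   0.131]
tool delta mm [-0.5 -3.   6.5]
```

View pics/bc_s.png

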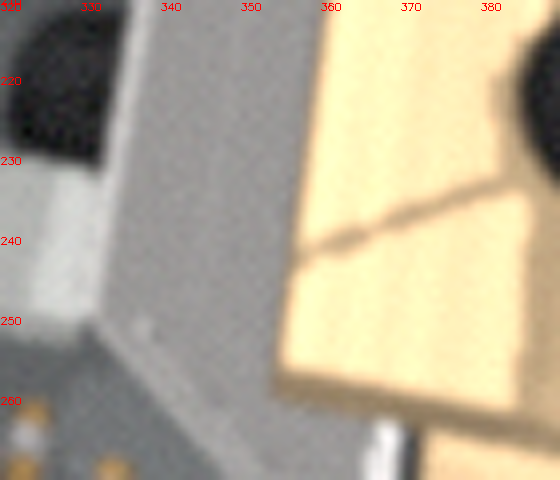

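View pics/bc_t.png

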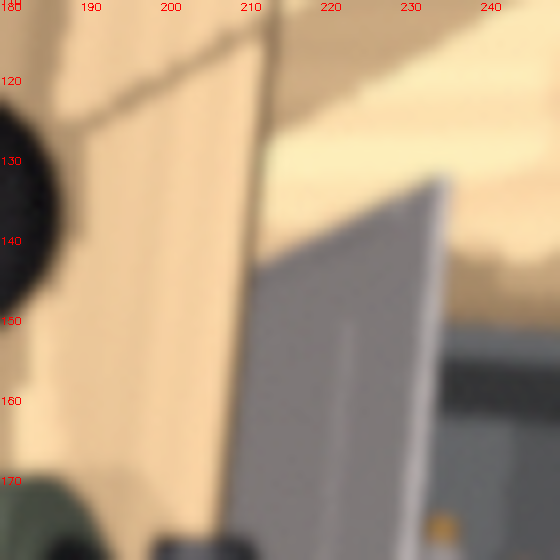

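send_rows --rows '[{"gripper": 0,"tx": -0.006,"ty": 0,"tz": -0.008,"spin": 0},{"gripper": 0,"tx": -0.002,"ty": 0,"tz": -0.02,"spin": 0},{"gripper": 0,"tx": -0.01,"ty": 0,"tz": -0.02,"spin": 0},{"gripper": 0,"tx": -0.03,"ty": 0,"tz": -0.008,"spin": 0},{"gripper": 0,"tx": -0.04,"ty": 0,"tz": 0,"spin": 0}]'

```text
time_s: 30.53
ee_pos: [0.5049, 0.0106, 0.3323]
eef_rot: [0.73, 0.678, -0.002, 0.089]
wrist_force: [1.8, -0.2, 1.4]
opening: -0.0002
```

send_rows --rows '[{"gripper": 0,"tx": -0.01,"ty": 0,"tz": 0.02,"spin": 0},{"gripper": 0,"tx": 0,"ty": 0,"tz": 0.035,"spin": 0},{"gripper": 0,"tx": 0,"ty": 0,"tz": 0.03,"spin": 0},{"gripper": 0,"tx": 0.01,"ty": 0,"tz": 0.02,"spin": 0},{"gripper": 0,"tx": 0,"ty": 0,"tz": 0,"spin": 0}]'

```text
time_s: 30.95
ee_pos: [0.5255, -0.0101, 0.2403]
eef_rot: [0.733, 0.673, 0.007, 0.099]
wrist_force: [-0.4, 0.4, -0.3]
opening: -0.0001
```

```bash
python3 -c "
from h import *
s=tip((50,40,250))
cs,ct=cam('scene'),cam('top')
m=R.from_quat(s['eef_rot']).as_matrix(); p=np.array(s['ee_pos'])-OFF*m[:,2]
zoom(cs,130,290,260,400,'bd_s.png',4,1.2,[proj(cs,p)])
"
```

```text
t 30.95 TIP bin [ 34.5  83.4 267.8] F [ 0.5 -0.3 -0.3] op -0.0001 yaw err 0.28 toolz bin [-0.155  0.123]
tool delta mm [ 45.2 -17.5   9.7]
```

View pics/bd_s.png

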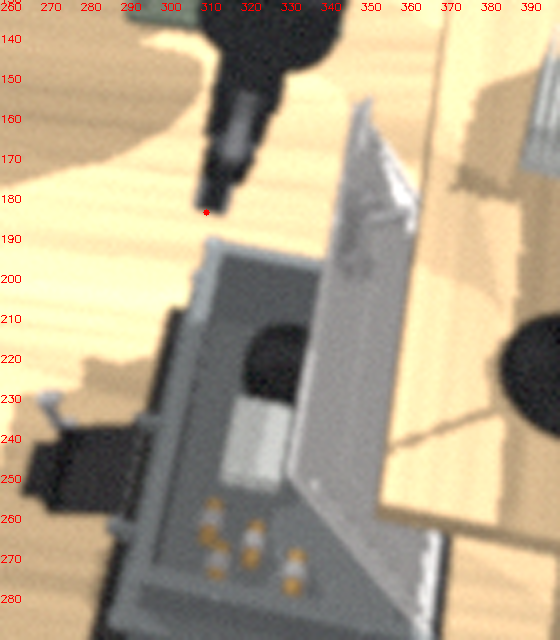

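send_rows --rows '[{"gripper": 0,"tx": 0.02,"ty": -0.008,"tz": 0.012,"spin": 0},{"gripper": 0,"tx": 0.02,"ty": -0.006,"tz": 0.003,"spin": 0},{"gripper": 0,"tx": 0.016,"ty": -0.004,"tz": -0.002,"spin": 0},{"gripper": 0,"tx": 0.01,"ty": 0,"tz": -0.006,"spin": 0},{"gripper": 0,"tx": 0.008,"ty": 0,"tz": -0.004,"spin": 0}]'

```text
time_s: 31.47
ee_pos: [0.5236, 0.0637, 0.242]
eef_rot: [0.733, 0.671, 0.015, 0.109]
wrist_force: [0.6, -2.2, -1.1]
opening: -0.0001
```

```bash
python3 -c "
from h import *
s=tip((50,-9,281))
"
```

```text
t 31.47 TIP bin [ 43.6  10.  269.3] F [-0.8  2.1 -1.1] op -0.0001 yaw err 0.56 toolz bin [-0.18   0.125]
tool delta mm [ 17.3  -3.9 -14.9]
```

send_rows --rows '[{"gripper": 0,"tx": 0.005,"ty": 0,"tz": -0.006,"spin": -0.4},{"gripper": 0,"tx": 0.006,"ty": 0,"tz": -0.002,"spin": 0},{"gripper": 0,"tx": 0.005,"ty": 0,"tz": 0,"spin": 0},{"gripper": 0,"tx": 0.004,"ty": 0,"tz": 0,"spin": 0},{"gripper": 0,"tx": 0.002,"ty": 0,"tz": 0.001,"spin": 0}]'

```text
time_s: 31.88
ee_pos: [0.5261, 0.0817, 0.2561]
eef_rot: [0.73, 0.673, 0.011, 0.117]
wrist_force: [-6.0, -10.0, 1.0]
opening: -0.0002
```

```bash
python3 -c "
from h import *
s=tip((50,-9,281))
cs,ct=cam('scene'),cam('top')
zoom(cs,130,270,280,400,'be_s.png',5,1.2); zoom(ct,110,180,180,250,'be_t.png',8,1.5)
"
```

```text
t 31.88 TIP bin [ 42.9  -8.6 283.4] F [ 5.1 10.5  1. ] op -0.0002 yaw err 0.32 toolz bin [-0.187  0.141]
tool delta mm [ 0.7 -7.4  0.9]
```

View pics/be_s.png

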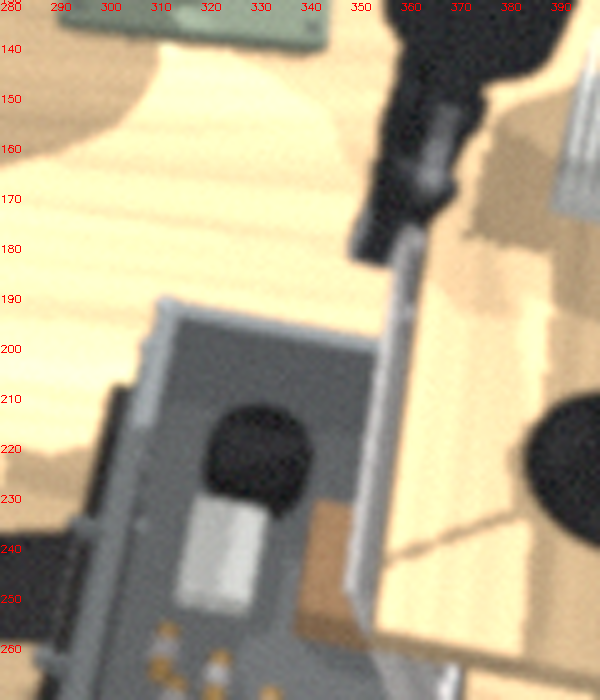

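View pics/be_t.png

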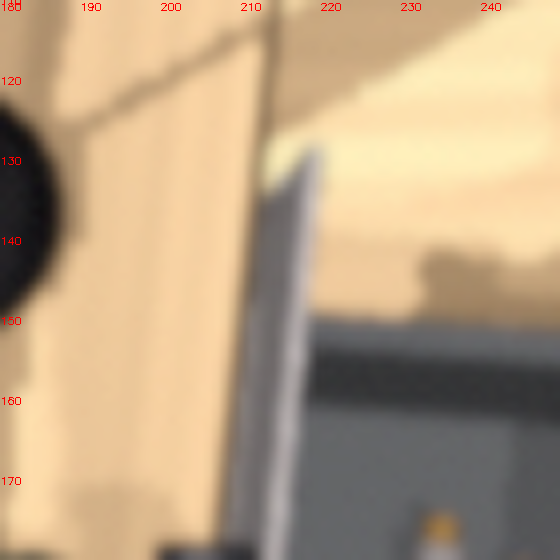

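send_rows --rows '[{"gripper": 0,"tx": 0.005,"ty": 0,"tz": 0,"spin": 0},{"gripper": 0,"tx": 0.004,"ty": 0,"tz": 0,"spin": 0},{"gripper": 0,"tx": -0.006,"ty": 0,"tz": 0,"spin": 0},{"gripper": 0,"tx": -0.02,"ty": 0,"tz": 0,"spin": 0},{"gripper": 0,"tx": -0.035,"ty": 0,"tz": 0,"spin": 0}]'

```text
time_s: 32.4
ee_pos: [0.5204, 0.0223, 0.2669]
eef_rot: [0.73, 0.672, 0.003, 0.122]
wrist_force: [0.2, -1.2, 0.2]
opening: -0.0001
```

send_rows --rows '[{"gripper": 0,"tx": -0.035,"ty": 0,"tz": -0.02,"spin": 0},{"gripper": 0,"tx": -0.035,"ty": 0,"tz": -0.02,"spin": 0},{"gripper": 0,"tx": -0.035,"ty": 0,"tz": 0,"spin": 0},{"gripper": 0,"tx": -0.035,"ty": 0,"tz": 0,"spin": 0},{"gripper": 0,"tx": -0.035,"ty": -0.01,"tz": 0,"spin": 0}]'

```text
time_s: 32.82
ee_pos: [0.49, -0.1462, 0.3389]
eef_rot: [0.728, 0.674, 0.009, 0.125]
wrist_force: [0.4, 0.2, -0.1]
opening: -0.0002
```

```bash
python3 -c "
from h import *
s=tip()
cs,ct=cam('scene'),cam('top')
zoom(cs,130,290,280,420,'bf_s.png',5,1.2); zoom(ct,110,260,180,310,'bf_t.png',5,1.5)
"
```

```text
t 32.82 TIP bin [ 58.9 221.2 366. ] F [-0.4 -0.2 -0.1] op -0.0002 yaw err 0.19 toolz bin [-0.197  0.153]
```

View pics/bf_s.png

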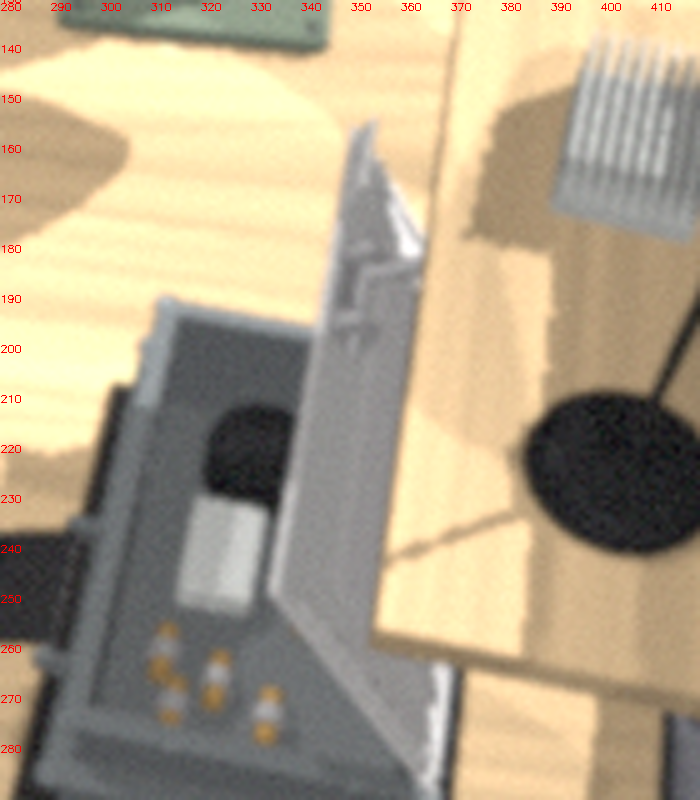

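View pics/bf_t.png

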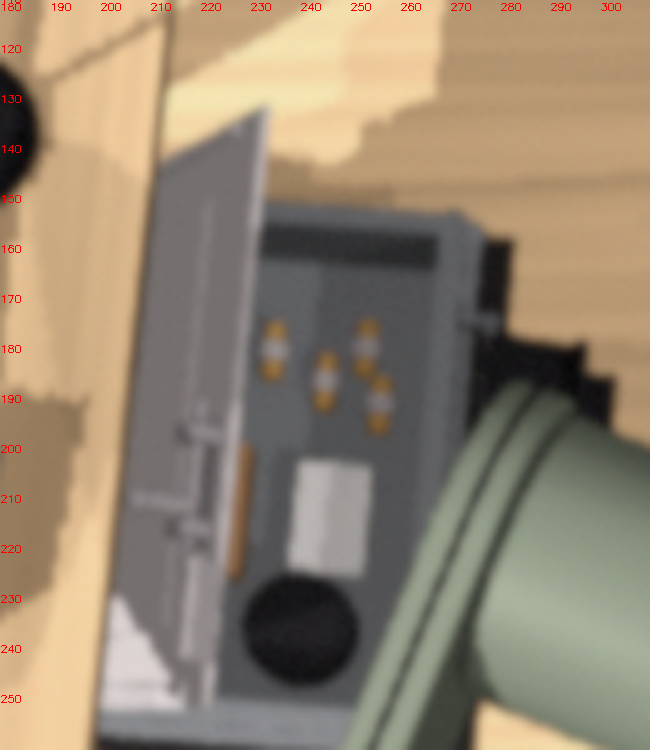

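```bash
python3 -c "
from h import *
cs,ct=cam('scene'),cam('top')
ang(cs,ct,(333.2,248.3),(231.7,131))
t=np.radians(58)
for x in (18,30,35,40):
  for h in (10,33):
    r,n=164,2.5+h
    P=b2w(x,-90+r*np.cos(t)-n*np.sin(t),122.5+r*np.sin(t)+n*np.cos(t)); print(x,h,np.round(proj(ct,P),1),np.round(proj(cs,P),1))
zoom(ct,185,235,190,240,'bg_t.png',12,1.8)
"
```

```text
corner [-133.7    6.2  276.3] angle tri 58.0
s 57.25 0.32
t 59.00000000000001 1.11
18 10 [218.5 197.4] [352.  195.4]
18 33 [208.8 195.9] [361.4 193.7]
30 10 [218.  202.8] [352.5 191.4]
30 33 [208.3 201.3] [362.  189.6]
35 10 [217.8 205. ] [352.8 189.7]
35 33 [208.1 203.6] [362.2 187.9]
40 10 [217.6 207.3] [353. 188.]
40 33 [207.9 205.8] [362.4 186.2]
```

View pics/bg_t.png

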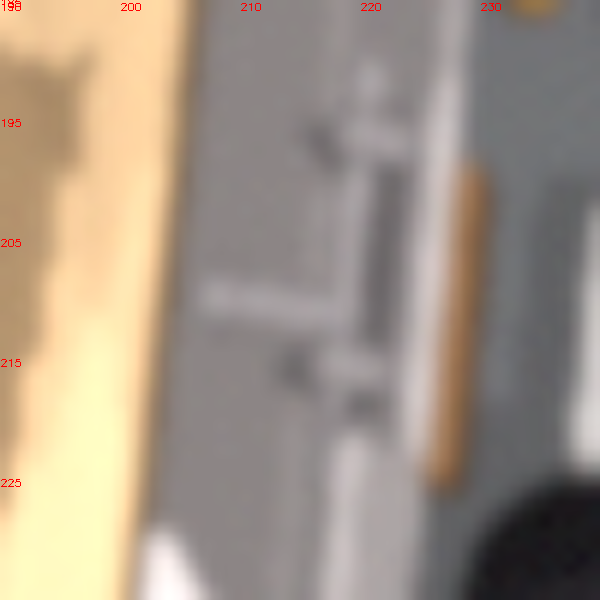

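```bash
python3 -c "
from h import *
cs,ct=cam('scene','fin_s.png'),cam('top','fin_t.png')
a=cv2.imread('pics/scene0.png'); b=cv2.imread('pics/top0.png')
def cen(im,lo,hi,box):
    y0,y1,x0,x1=box; m=cv2.inRange(cv2.cvtColor(im[y0:y1,x0:x1],cv2.COLOR_BGR2HSV),lo,hi); M=cv2.moments(m,True); return round(M['m10']/M['m00']+x0,1),round(M['m01']/M['m00']+y0,1),int(M['m00'])
for n,i0,i1,fb,ab in (('s',a,cs['im'],(230,280,170,220),(205,245,375,428)),('t',b,ct['im'],(165,210,350,395),(115,155,150,190))):
    print(n,'funnel',cen(i0,(40,80,40),(90,255,255),fb),cen(i1,(40,80,40),(90,255,255),fb),'antenna',cen(i0,(0,0,0),(180,255,45),ab),cen(i1,(0,0,0),(180,255,45),ab))
for n,i0,i1,bx in (('heat s',a,cs['im'],(130,180,385,430)),('heat t',b,ct['im'],(190,240,138,182)),('clamp s',a,cs['im'],(180,220,165,218)),('clamp t',b,ct['im'],(235,280,368,428))):
    y0,y1,x0,x1=bx; g=lambda i:cv2.cvtColor(i[y0:y1,x0:x1],cv2.COLOR_BGR2GRAY).astype(np.float32)
    print(n,cv2.phaseCorrelate(g(i0),g(i1)))
"
```

```text
s funnel (195.4, 256.6, 699) (195.5, 256.6, 700) antenna (404.1, 224.2, 885) (404.1, 224.2, 890)
t funnel (371.8, 187.6, 730) (371.8, 187.6, 728) antenna (169.0, 135.8, 933) (169.2, 136.1, 928)
heat s ((0.5372876098639381, 0.10532120048066673), 0.7141663555569119)
heat t ((0.46560286007105844, -0.14674940047238394), 0.8341992051866319)
clamp s ((-0.11488755288027264, -0.05069847751923717), 0.818628517124388)
clamp t ((0.020431813139055066, 0.44414184141427526), 0.8383059296784577)
```

View pics/fin_s.png

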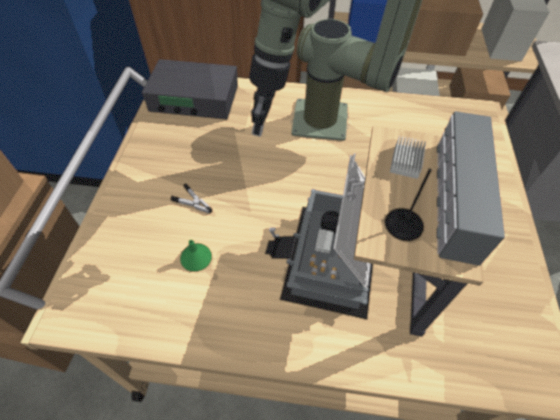

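The final picture shows the lid standing with its far free corner at about (333, 248). The clasp is folded out and down at (280, 245), the tool is clear at (260, 110), and the other objects have not moved by more than about half a pixel. I'm handing it in.

```bash
python3 -c "
from h import *
ctrl.finish_job(); print('done')"
```

```text
the job is handed in; nothing more can be done
done
```

The bin is open and handed in at about 33 s. The bolt is back, the clasp is down, and the lid stands by itself at about 58°.

- **Bolt:** I pushed the knob until it stopped moving. In the last top view it sits near the far saddle, so I take it as fully back; I saw no clear force rise at the stop.
- **Clasp:** I pushed it outwards and down to roughly 1.9 rad, and it was still folded down in the last picture.
- **Lid:** The first lift, pinching the tab to about 58°, sprang back to about 45°. A push on the free edge to 67° sprang back to about 57°. A final push to about 69° left it at 58.0° by two-view measurement (57.3° from one camera, 59.0° from the other). I stopped there because the upright finger had no more room in front of the shelf edge.
- **Other objects:** The antenna, heatsink, funnel and clamp match their starting positions within about half a pixel.

**What went wrong or disagreed:**
- In the pictures the fingertips stayed about 28 mm short of the reported TCP. I corrected for that offset by eye.
- The tool's lean drifted to about 14° during the job, because the moves cannot command tilt.
- The finger slipped over the lid's free edge twice and touched something behind it with about 14 N and 7 N. I retreated each time, and the lid stayed at about 56–57°.
- While trying to correct the lean, the fingertip pressed on something inside the bin with about 49 N at the wrist. I saw no change there afterwards.
- The gripper body passed close over the shelf board, and I may have touched it lightly with about 6 N.

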